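Clamp a milled dental blank into the cutting-out nest

ROBOT

A 7-joint arm with a two-finger parallel gripper is mounted at the origin on a cart in front of the work surface, level with it; the furniture and walls round the work are solid. World frame = base frame: x ahead of the robot, y to its left, z up, the work surface at z = 0. Lengths are in m, angles in rad, forces in N, time in s.
With the tool pointing down it reaches from about 0.35 to 0.9 m from the base axis. Payload 8.1 kg.
Tool frame: the origin (TCP) lies at the very end of the fingers, on their centre line; the grasp point (between the pads) lies 19 mm behind it; z points along the fingers, y is the direction in which the jaws open and shut (so a half turn about z gives the same grasp; the last joint's range is limited). The gripper opens to 85 mm and grips with 20 to 120 N. Pads are 22 mm wide; open, the fingers measure 114 mm over their backs; the gripper's body (76 mm by 85 mm) begins 54 mm behind the grasp point. The pads swing forward as they close: fully open they stand 13 mm farther back than shut.
Start: joints at [-1.38, 0.434, 0.025, 1.573, -0.012, 1.134, -0.075], TCP at [0.181, 0.598, 0.2] pointing down, gripper open.
Joint ranges: [-2.62, 2.62], [-0.44, 2.09], [-1.27, 1.32], [0.08, 2.57], [-1.32, 4.46], [0.12, 2], [-2.74, 2.74]. Speed limits (rad/s): [2.22, 2.22, 3.01, 3.01, 3.14, 3.14, 3.14].

INTERFACE

Orientations are given as a rotation vector (axis times angle).
In Python, from station import arm, imaging, ticket gives the robot as it stands. The module is installed in compiled form; this text tells all that it offers.
- The arm moves only by the tool send_rows, never from a script. Its argument "increments" is a list of rows, each a list of 6 numbers: the shift along the tool's x, y, z each as a share of 75 cm, from -1 to 1, then the turn, a rotation vector about the tool's x, y, z each as a share of 2 pi rad, from -1 to 1. In form: [[dx, dy, dz, rx, ry, rz], ...]. A call has 1 to 20 rows; each row is the pose to reach, as a shift and turn from the pose commanded when the call began, along the tool's axes at that moment, turning the shorter way round; what a row does not reach only later rows make up. A row lasts 1/12 s, in which the tool goes at most 41.7 mm and 7.16 degrees, less where a joint would pass 70% of its speed; a pose out of reach is approached as far as the arm can. A call with a number of a shift or a turn outside -1 to 1 is refused whole. A call with a gripper value outside its range is refused whole. "gripper" is the closure, from 0 (fully open) to 1 (shut), set as the call begins (left out, the last holds). The fingers move at their own pace and stop on an object; "grip_force" is the grip in N (left out, the last holds). Time passes only in rows, so rows that repeat a pose let the fingers close. It gives the time, the measured TCP pose, the force and the opening at its end, in the units of the state.
- arm.get_obs(): the state, without advancing time (a new reading comes with each control period).
- imaging.read_camera(name): name is "scene" or "side" or "wrist"; returns (picture, depth): 420x560x3 uint8, red, green, blue; 420x560 float32, m along the optical axis (not along the pixel's ray), 0 where there is no reading.
- imaging.calibration(name): a dict with "camera_matrix" (3x3 intrinsics, pixels), "D" ([k1, k2, p1, p2, k3] as OpenCV has them; the pictures are not rectified), "R" (3x3) and "t" (3): a world point X has camera coordinates R X + t. Camera axes: x right, y down, z forward; pixel columns grow to the right and rows downward; lengths in m; the calibration is good to about 2 mm. A picture is of the moment at which its call begins: read the wrist's pose just before it. calibration takes no time and is no camera call; for the wrist camera it gives the pose at the moment of the call.
- ticket.close_job(): hands the job in, once; it reports no verdict.
The state is a dict: "time_s": time; "joint_pos": joint angles; "joint_vel": joint speeds; "tau": joint torques, N m; "tool_pos": TCP position; "ee_rot": TCP orientation; "force": force on the tool from outside, world axes, zero at the start; "ft_torque": the same for the moment, N m; "gripper_width": finger opening in m.
Only numpy, scipy, OpenCV 4.12 (cv2) and the standard library are available. Lean on these libraries where they do the work, as an engineer would, in place of code of your own. Each camera call takes 0.05 s, during which the arm holds its last target.

TASK

Load the milled blank into the holding nest so that its crowns can be cut out. Swing the toggle clamp fully open, slide the blank flat along the worktop (do not lift it) until it sits square and flush in the corner against both steel fences, then swing the handle back over centre so that the clamp locks with its rubber pad pressing on the blank. Do not shove the other things on the bench about.

Things in the scene. Friction and masses are not known exactly. Their poses are not given: they have to be found in the camera images.
- nest: Holding nest, fixed on the worktop. Origin: inner corner of its two steel fences, on the worktop. Far fence: face at x = 0, along y; side fence: face at y = 0, along x; each 14 mm high, 13 mm thick, ending 108 mm from the corner. The blank belongs at x < 0, y < 0 on the bare worktop; the nest's 6 mm plate and toggle clamp (in the plane x = -17 mm, foot y = 22 to 94 mm) lie outside the fences.
- blank_center (a point): Centre, 8.4 mm above the worktop, of the loose milled blank: pale zirconia disc in a grey square cassette frame, 112 mm along its x, 116 mm along its y, 17 mm high, flat sides (lugs at corners stand out 4 mm), about 0.23 kg. Starts outside the nest, on its -y side, turned up to 0.45 rad. Axes: those of the frame. Seated: x axis along the nest's x, centre at nest x = -56, y = -58 mm.
- clamp_arm (a joint): Angle of the clamp's arm (rad): 0 = level, reaching over the side fence and the corner of the nest (the start); about 0.05 = locked on the blank; about 1.38 = swung up, when nothing of the clamp is within 70 mm above the nest's floor. The arm is moved by the handle through links.
- clamp_link (a joint): Angle of the clamp's toggle links (rad): 0 = handle on its stop, past dead centre, locked (the start); 0.08 = dead centre; 0.94 = fully open, on the other stop. The open clamp stays where it is left.
- grip_center (a point): Middle of the clamp handle's red grip (74 mm long, 19 thick). Locked: handle leaning 8 degrees towards the nest, this point at nest x = -17, y = 23, z = 131 mm. Open: leaning 55 degrees back, away from the nest, at y = 119, z = 90 mm. The handle turns within 2 mm about a level axis along nest x at y = 39, z = 33 mm, 99 mm from this point; it takes a few newtons.
- grip_end (a point): Free rounded end of the same red grip, 37 mm beyond grip_center, 136 mm from the handle's axis. Locked: nest y = 18, z = 168 mm; open: about y = 149, z = 111 mm.
- clamp_spindle: Spring-loaded spindle with a black rubber pad, 17 mm across, under the end of the clamp arm. Origin: centre of the pad's underside. Locked over the empty nest it hangs at nest x = -17, y = -17, z = 12 mm; on the seated blank the arm springs back a little (clamp_arm reads about 0.05), the spindle is pressed up 1 mm and the pad bears with about 13 N on the frame's corner.
- separator_bottle: White bottle with a blue cap, 42 mm across, 103 mm high, at the back of the worktop; bystander. Origin: centre of its underside.
- polishing_tin: White tin with a blue lid, 64 mm across, 28 mm high, at the back right; bystander. Origin: centre of its underside.
- plaster_model: Beige plaster arch model, 62 x 66 x 28 mm, at the back; bystander. Origin: centre of its underside.
- blank: The same milled blank; its origin lies on the underside, 2 mm off the middle along -x.
Things that resemble listed ones, but are neither listed nor needed, are in the scene too. Leave any turquoise look-alike of the blank alone.

How it is judged:
By the outcome, as a careful person would: the job done as asked, in the order asked, and still so for the second after the job is handed in, with the robot touching nothing.
It also fails if it takes over 67 s, if anything falls off the work surface, if the arm or the gripper's body presses on something with over 40 N, if the wrist force passes 120 N, or if a joint passes its speed limit or range.

## Working session

There is one attempt and no reset: what is moved stays moved. The work goes in short steps, Python scripts to look and compute and a tool call to move; the robot and the scene stay as the last step left them, time stands still between calls to the robot, and variables do not carry over. Pictures are saved under pics/ and viewed, and the job is handed in when it is done.

Besides the shell and the picture viewer there is one more tool, called as name(argument=value, ...) on one line, values as JSON. send_rows: Moves the arm, as the interface text tells. Shift numbers are shares of 75 cm and turn numbers shares of 2 pi rad, none past 1 either way. Its arguments: {"type":"object","properties":{"increments":{"type":"array"},"gripper":{"type":"number"},"grip_force":{"type":"number"}},"required":["increments"]}

```bash
mkdir -p pics; ls; cat > h.py <<'E'
import numpy as np, cv2
from station import arm, imaging, ticket
from scipy.spatial.transform import Rotation as Rn
def snap(name,fn):
    c=imaging.calibration(name); p,d=imaging.read_camera(name)
    cv2.imwrite('pics/'+fn+'.png',p[:,:,::-1]); np.savez('pics/'+fn+'.npz',p=p,d=d,**{k:np.array(v) for k,v in c.items()})
    return p,d,c
def load(fn):
    z=np.load('pics/'+fn+'.npz'); return z['p'],z['d'],{k:z[k] for k in ('camera_matrix','D','R','t')}
def ray(c,uv):
    uv=np.asarray(uv,float).reshape(-1,1,2)
    n=cv2.undistortPoints(uv,c['camera_matrix'],np.array(c['D'],float)).reshape(-1,2)
    d=np.c_[n,np.ones(len(n))]@np.array(c['R']); o=-np.array(c['R']).T@np.array(c['t'])
    return o,d
def plane(c,uv,z):
    o,d=ray(c,uv); s=(z-o[2])/d[:,2]; return o+d*s[:,None]
def depthpt(c,dm,uv):
    o,d=ray(c,uv); uv=np.asarray(uv).reshape(-1,2)
    s=np.array([dm[int(v),int(u)] for u,v in uv]); return o+d*s[:,None]
def proj(c,X):
    r,_=cv2.Rodrigues(np.array(c['R'],float)); q,_=cv2.projectPoints(np.asarray(X,float).reshape(-1,1,3),r,np.array(c['t'],float),c['camera_matrix'],np.array(c['D'],float)); return q.reshape(-1,2)
def tri(c1,u1,c2,u2):
    o1,d1=ray(c1,u1);o2,d2=ray(c2,u2);d1=d1[0];d2=d2[0]
    s=np.linalg.lstsq(np.c_[d1,-d2],o2-o1,rcond=None)[0]
    a=o1+d1*s[0];b=o2+d2*s[1]; return (a+b)/2,np.linalg.norm(a-b)
E
python3 - <<'E'
from h import *
print(arm.get_obs())
for n in('scene','side','wrist'):
    p,d,c=snap(n,n+'0'); print(n,c)
E
```

```text
pics
{'time_s': 0.0, 'joint_pos': array([-1.37958422,  0.43523278,  0.02497229,  1.57407695, -0.0115732 ,
        1.13400586, -0.07507746]), 'joint_vel': array([ 0.00153506, -0.0009637 ,  0.00015453,  0.00066616, -0.00104998,
        0.00132504,  0.00016133]), 'tau': array([-4.41566490e-04, -6.70468926e+01,  1.02505323e+00, -3.16209877e+01,
        1.57406362e-02,  1.24153483e-02,  2.51432901e-06]), 'tool_pos': array([0.18091044, 0.59767309, 0.19892772]), 'ee_rot': array([-4.59905689e-01, -3.10768098e+00,  2.47740511e-03]), 'force': array([-0.15587981, -0.06648572,  0.13464302]), 'ft_torque': array([ 0.04525125, -0.03536862, -0.00876802]), 'gripper_width': 0.08566292844077616}
scene {'camera_matrix': array([[437.57794486,   0.        , 277.84673452],
       [  0.        , 437.57794486, 215.10928696],
       [  0.        ,   0.        ,   1.        ]]), 'D': array([-0.13191394,  0.        ,  0.        ,  0.        ,  0.        ]), 'R': array([[ 0.90378824, -0.42769304,  0.01566766],
       [-0.31459958, -0.68873131, -0.65320463],
       [ 0.29016188,  0.58542962, -0.75701931]]), 't': 
[... 262 characters left out ...]
0.        , 0.        , 0.        ]), 'R': array([[-0.97549449, -0.21948063,  0.01545164],
       [-0.15573363,  0.63914447, -0.75315429],
       [ 0.15542695, -0.7371042 , -0.65766242]]), 't': array([0.51840261, 0.38448955, 1.07214556])}
wrist {'camera_matrix': array([[289.65577428,   0.        , 280.71894782],
       [  0.        , 289.65577428, 210.21107391],
       [  0.        ,   0.        ,   1.        ]]), 'D': array([-0.05756242,  0.        ,  0.        ,  0.        ,  0.        ]), 'R': array([[ 0.28987982,  0.95706115, -0.0019088 ],
       [ 0.92012856, -0.27814366,  0.27568013],
       [ 0.26331182, -0.08167044, -0.96124753]]), 't': array([-0.62363357, -0.03510018,  0.37863868])}
```

View pics/scene0.png

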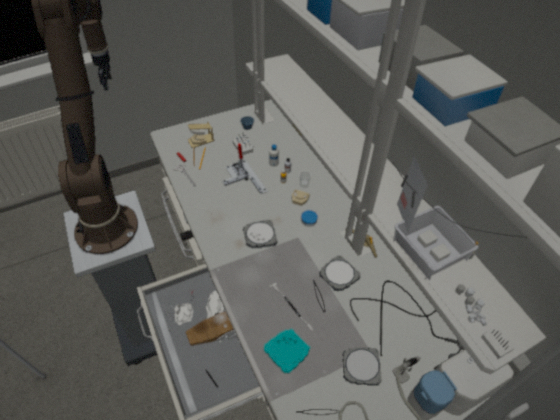

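View pics/side0.png

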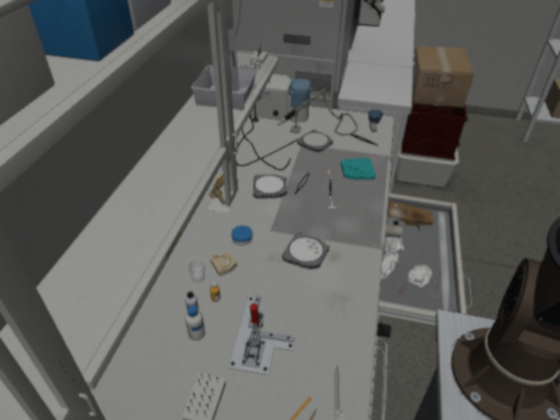

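View pics/wrist0.png

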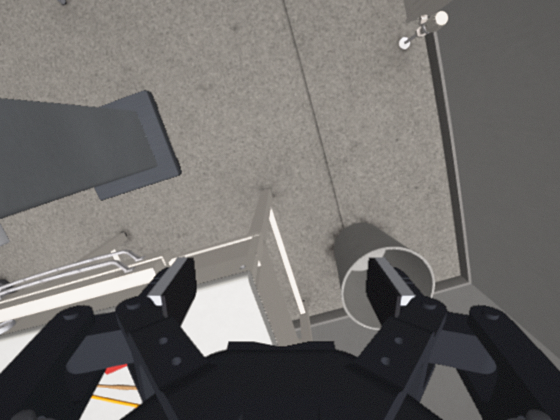

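```bash
python3 - <<'E'
from h import *
p,d,c=load('scene0'); 
cv2.imwrite('pics/cs.png',cv2.resize(p[100:260,150:350,::-1],(800,600*640//600-40),interpolation=cv2.INTER_CUBIC))
for n,uv in dict(nest=(237,172),red=(240,150),blankA=(260,234),blankB=(340,272),blankC=(362,365),turq=(287,350),bottle=(274,150),tin=(309,217),model=(300,197)).items():
    print(n,depthpt(c,d,uv).round(3),plane(c,uv,0.017).round(3))
p,d,c=load('side0')
cv2.imwrite('pics/cd.png',cv2.resize(p[220:400,200:400,::-1],(660,594),interpolation=cv2.INTER_CUBIC))
for n,uv in dict(nest=(250,350),red=(254,312),blankA=(306,250),blankB=(270,185),bottle=(195,320)).items():
    print(n,depthpt(c,d,uv).round(3),plane(c,uv,0.017).round(3))
E
```

```text
nest [[0.571 0.068 0.008]] [[0.568 0.059 0.017]]
red [[0.585 0.05  0.14 ]] [[0.633 0.185 0.017]]
blankA [[ 0.522 -0.288  0.02 ]] [[ 0.523 -0.286  0.017]]
blankB [[ 0.707 -0.558  0.019]] [[ 0.708 -0.557  0.017]]
blankC [[ 0.599 -0.877  0.013]] [[ 0.598 -0.878  0.017]]
turq [[ 0.413 -0.737  0.018]] [[ 0.414 -0.737  0.017]]
bottle [[0.731 0.04  0.095]] [[0.77  0.122 0.017]]
tin [[ 0.721 -0.298  0.031]] [[ 0.727 -0.288  0.017]]
model [[ 0.739 -0.188  0.028]] [[ 0.744 -0.18   0.017]]
nest [[0.596 0.081 0.01 ]] [[0.595 0.085 0.017]]
red [[0.585 0.07  0.149]] [[ 0.615 -0.023  0.017]]
blankA [[ 0.525 -0.272  0.015]] [[ 0.525 -0.27   0.017]]
blankB [[ 0.703 -0.549  0.014]] [[ 0.702 -0.545  0.017]]
bottle [[0.731 0.073 0.077]] [[0.752 0.035 0.017]]
```

View pics/cs.png

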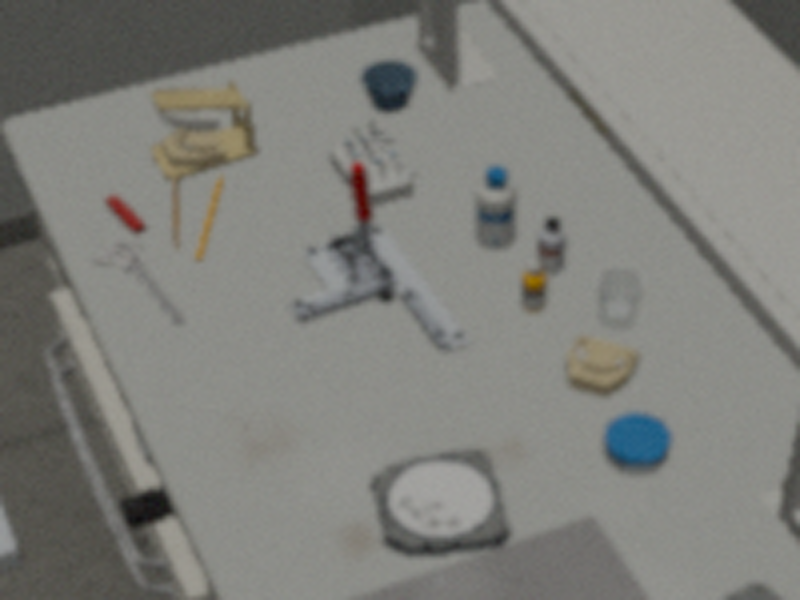

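View pics/cd.png

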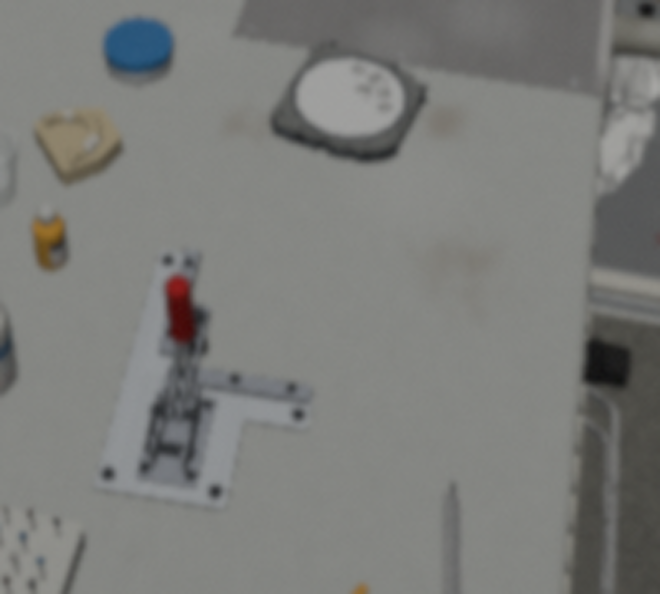

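```bash
cat >> h.py <<'E'
def cur():
    o=arm.get_obs(); return o,o['tool_pos'],Rn.from_rotvec(o['ee_rot'])
def row(p0,R0,p,R):
    "row numbers for world pose (p,R) from p0,R0"
    dp=R0.inv().apply(np.array(p)-p0)/0.75; dr=(R0.inv()*R).as_rotvec()/(2*np.pi)
    return np.r_[dp,dr].round(4)
def down(yaw):
    "tool z down, tool x axis at world yaw"
    return Rn.from_matrix(np.c_[[np.cos(yaw),np.sin(yaw),0],[np.sin(yaw),-np.cos(yaw),0],[0,0,-1]])
E
python3 - <<'E'
from h import *
o,p,R=cur(); print(R.as_matrix().round(3))
c=imaging.calibration('wrist'); C=-c['R'].T@c['t']
print('cam in tool',R.inv().apply(C-p), (R.as_matrix().T@c['R'].T).round(3))
print(row(p,R,[0.42,-0.06,0.36],down(np.pi)),row(p,R,[0.42,-0.06,0.36],down(0)))
E
```

```text
[[-0.957  0.29  -0.   ]
 [ 0.29   0.957 -0.001]
 [-0.    -0.001 -1.   ]]
cam in tool [ 0.07046975 -0.00037559 -0.17346156] [[-0.    -0.961 -0.276]
 [ 1.    -0.    -0.001]
 [ 0.    -0.276  0.961]]
[-5.592e-01 -7.474e-01 -2.135e-01 -2.000e-04 -0.000e+00 -4.680e-02] [-5.592e-01 -7.474e-01 -2.135e-01 -0.000e+00  3.000e-04  4.532e-01]
```

send_rows(increments=[[-0.1,-0.1,-0.15,0,0,-0.01],[-0.743,-0.75,-0.2145,0,0,-0.0468],[-0.743,-0.75,-0.2145,0,0,-0.0468],[-0.743,-0.75,-0.2145,0,0,-0.0468],[-0.743,-0.75,-0.2145,0,0,-0.0468],[-0.743,-0.75,-0.2145,0,0,-0.0468],[-0.743,-0.75,-0.2145,0,0,-0.0468],[-0.743,-0.75,-0.2145,0,0,-0.0468],[-0.743,-0.75,-0.2145,0,0,-0.0468],[-0.743,-0.75,-0.2145,0,0,-0.0468],[-0.743,-0.75,-0.2145,0,0,-0.0468],[-0.743,-0.75,-0.2145,0,0,-0.0468],[-0.743,-0.75,-0.2145,0,0,-0.0468],[-0.743,-0.75,-0.2145,0,0,-0.0468],[-0.743,-0.75,-0.2145,0,0,-0.0468],[-0.743,-0.75,-0.2145,0,0,-0.0468],[-0.743,-0.75,-0.2145,0,0,-0.0468],[-0.743,-0.75,-0.2145,0,0,-0.0468],[-0.743,-0.75,-0.2145,0,0,-0.0468],[-0.743,-0.75,-0.2145,0,0,-0.0468]])

```text
time_s: 1.82
tool_pos: [0.5523, -0.1062, 0.3611]
ee_rot: [0.005, 3.141, -0.003]
force: [-1.0, 0.5, 0.2]
gripper_width: 0.0858
```

```bash
python3 - <<'E'
from h import *
o,p,R=cur();print(o['tool_pos'],o['joint_pos'].round(3))
snap('wrist','w1')
E
```

```text
[ 0.55227102 -0.10624556  0.3611174 ] [-0.323  0.252  0.555  1.488 -0.131  1.439  1.802]
```

View pics/w1.png

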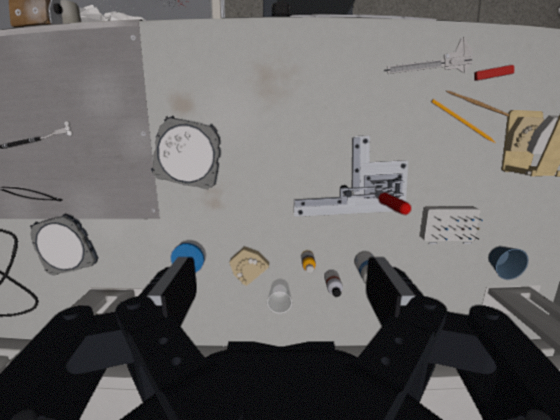

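```bash
python3 - <<'E'
from h import *
p,d,c=load('w1')
cv2.imwrite('pics/c1.png',cv2.resize(p[105:200,140:240,::-1],(800,760)[0:1]+(600,) if 0 else (631,600),interpolation=cv2.INTER_CUBIC))
cv2.imwrite('pics/c2.png',cv2.resize(p[125:225,285:420,::-1],(800,593),interpolation=cv2.INTER_CUBIC))
cv2.imwrite('pics/c3.png',cv2.resize(p[205:280,20:105,::-1],(680,600),interpolation=cv2.INTER_CUBIC))
E
```

```text
(no output)
```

View pics/c1.png

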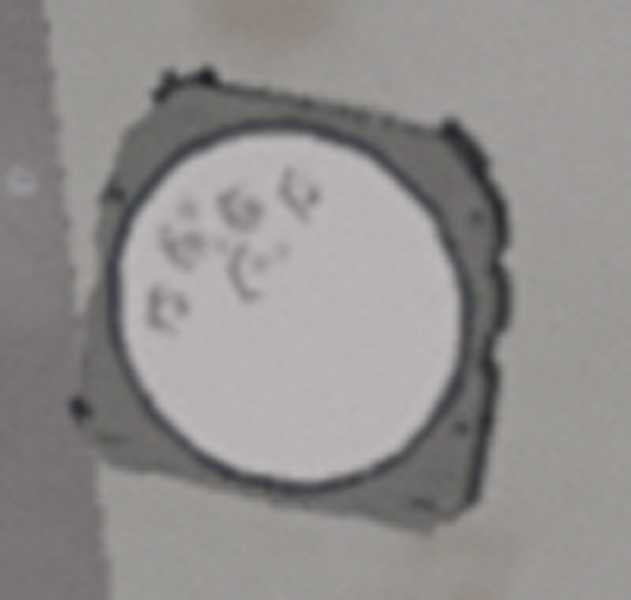

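View pics/c2.png

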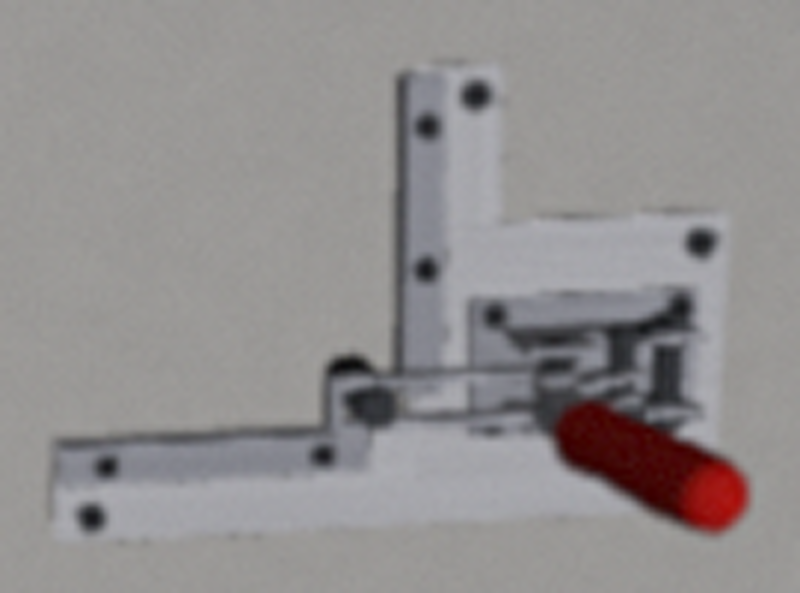

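View pics/c3.png

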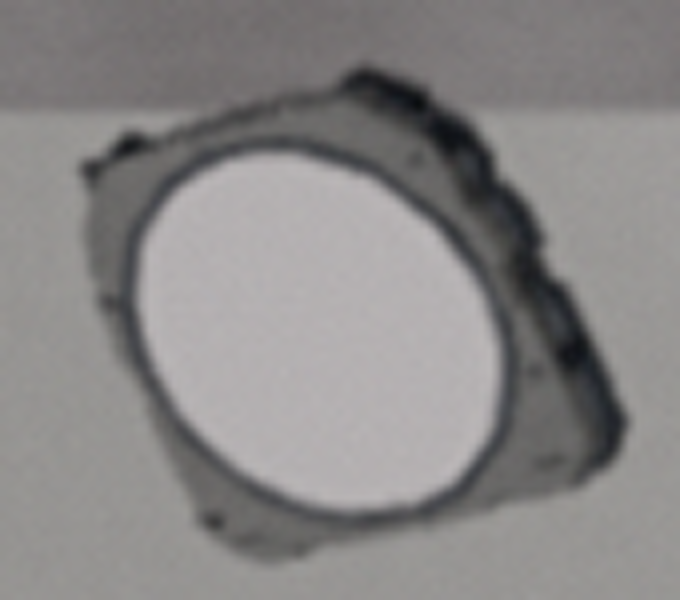

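```bash
cat >> h.py <<'E'
def cloud(d,c):
    H,W=d.shape; u,v=np.meshgrid(np.arange(W),np.arange(H)); o,r=ray(c,np.c_[u.ravel(),v.ravel()])
    X=(o+r*d.ravel()[:,None]).reshape(H,W,3); X[d==0]=np.nan; return X
E
python3 - <<'E'
from h import *
p,d,c=load('w1'); X=cloud(d,c)
print('table z',np.nanmedian(X[100:200,230:330,2]),np.nanstd(X[100:200,230:280,2]))
z=X[...,2]
m=np.zeros(z.shape,np.uint8); m[100:200,140:240]=((z>0.009)&(z<0.03))[100:200,140:240]
pts=X[m>0][:,:2]; print(len(pts),np.nanmedian(z[m>0]))
r=cv2.minAreaRect((pts*1000).astype(np.float32)); print('blank',r)
m=np.zeros(z.shape,np.uint8); m[125:225,285:420]=((z>0.010)&(z<0.018))[125:225,285:420]
vis=(np.nan_to_num(z[100:240,140:440])*255/0.03).clip(0,255).astype(np.uint8)
cv2.imwrite('pics/z1.png',cv2.resize(vis,(800,373),interpolation=cv2.INTER_NEAREST))
# red grip
g=p.astype(int); rm=(g[...,0]>110)&(g[...,1]<70)&(g[...,2]<70); rm[:, :330]=0; rm[:,430:]=0; rm[:150]=0
P=X[rm]; print('red',len(P),np.nanmin(P,0),np.nanmax(P,0))
E
```

```text
table z -0.0006886731347228725 0.000956229238214742
3864 0.015537146651074751
blank ((523.6649780273438, -276.7332763671875), (117.49735260009766, 116.80224609375), 76.58768463134766)
red 90 [0.57923842 0.05426863 0.15950918] [0.59410114 0.06698395 0.16726897]
```

View pics/z1.png

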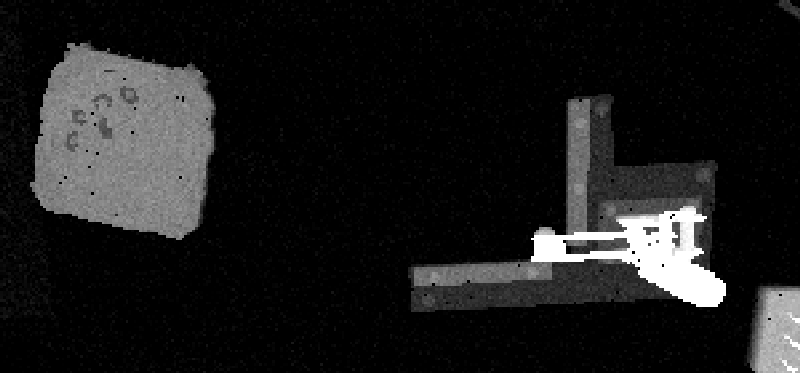

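```bash
python3 - <<'E'
from h import *
p,d,c=load('w1'); X=cloud(d,c); z=X[...,2]
def reg(v0,v1,u0,u1,z0=.0105,z1=.0185):
    m=np.zeros(z.shape,bool); m[v0:v1,u0:u1]=((z>z0)&(z<z1))[v0:v1,u0:u1]; return X[m]
F=reg(190,218,288,338); S=reg(130,186,346,368)
for n,P in(('far',F),('side',S)):
    print(n,len(P),np.median(P[:,2]),cv2.minAreaRect((P[:,:2]*1000).astype(np.float32)))
    q=P[:,:2].mean(0); u,s,vt=np.linalg.svd(P[:,:2]-q); a=vt[0]; print(q,a,np.degrees(np.arctan2(a[1],a[0])), np.percentile((P[:,:2]-q)@a,[0,100]),np.percentile((P[:,:2]-q)@vt[1],[0,1,50,99,100]))
# blank edges
m=np.zeros(z.shape,np.uint8); m[100:200,140:240]=((z>0.009)&(z<0.03))[100:200,140:240]
B=X[m>0][:,:2]*1000
for th in np.radians(np.arange(-18,-5,1)):
    ex=np.array([np.cos(th),np.sin(th)]);ey=np.array([-ex[1],ex[0]])
    a=B@ex;b=B@ey; print(round(np.degrees(th)),np.ptp(np.percentile(a,[.5,99.5])).round(1),np.ptp(np.percentile(b,[.5,99.5])).round(1),np.ptp(a).round(1),np.ptp(b).round(1))
E
```

```text
far 298 0.013315862148551127 ((616.5619506835938, -41.99831008911133), (13.791566848754883, 78.61539459228516), 2.5286614894866943)
[ 0.61615509 -0.04190537] [ 0.04821498 -0.99883698] -87.2364134308233 [-0.03917392  0.03944016] [-0.00741367 -0.00690468  0.00027664  0.00612361  0.00639336]
side 375 0.013216564468487513 ((542.0706787109375, 35.052650451660156), (37.45963668823242, 87.41218566894531), 84.36665344238281)
[0.54000535 0.02864596] [0.99802497 0.06281843] 3.6016021287511273 [-0.04234148  0.04537384] [-0.01923685 -0.0065691  -0.00064288  0.01962297  0.01990761]
-18 114.9 114.4 121.9 118.7
-17 113.9 114.0 120.8 117.9
-16 113.2 113.7 119.6 117.5
-15 112.8 113.6 118.4 117.0
-14 112.4 113.5 117.1 117.3
-13 112.0 113.4 116.6 117.8
-12 112.1 113.4 116.2 118.7
-11 112.3 113.5 116.9 119.4
-10 113.1 113.7 118.2 120.2
-9 113.9 114.3 119.5 120.9
-8 114.6 115.0 120.8 121.6
-7 115.2 115.8 122.0 122.2
-6 116.1 116.6 123.2 122.9
```

```bash
python3 - <<'E'
from h import *
p,d,c=load('w1'); X=cloud(d,c); z=X[...,2]
for v in (145,160,175):
    print(v,[(u,*X[v,u].round(4)) for u in range(348,368,2)])
print(plane(c,[(353,160),(353,145),(300,202)],.014))
g=p.astype(int); rm=(g[...,0]>60)&(g[...,0]>2*g[...,1])&(g[...,0]>2*g[...,2]); rm[:, :330]=0; rm[:,430:]=0; rm[:150]=0
P=X[rm]; print(len(P)); 
for z0 in np.arange(.09,.18,.01):
    q=P[(P[:,2]>z0)&(P[:,2]<z0+.01)]
    if len(q): print(round(z0,3),len(q),q.mean(0).round(3),q.min(0).round(3),q.max(0).round(3))
for n in('scene0','side0'):
    p,d,c2=load(n);Xs=cloud(d,c2); g=p.astype(int); rm=(g[...,0]>60)&(g[...,0]>2*g[...,1])&(g[...,0]>2*g[...,2])
    P=Xs[rm]; P=P[(abs(P[:,0]-.59)<.08)&(abs(P[:,1]-.05)<.08)]; print(n,len(P),P.min(0).round(3),P.max(0).round(3),P.mean(0).round(3))
    f=(abs(Xs[...,0]-.61)<.04)&(Xs[...,1]<-.02)&(Xs[...,1]>-.08)&(Xs[...,2]>.0105)&(Xs[...,2]<.02); Q=Xs[f]; print(' farfence',len(Q),Q.min(0).round(3),Q.max(0).round(3))
    f=(abs(Xs[...,0]-.53)<.04)&(abs(Xs[...,1]-.03)<.03)&(Xs[...,2]>.0105)&(Xs[...,2]<.02); Q=Xs[f]; print(' sidefence',len(Q),Q.min(0).round(3),Q.max(0).round(3))
E
```

```text
145 [(348, np.float64(0.5126), np.float64(0.0149), np.float64(-0.0009)), (350, np.float64(0.5125), np.float64(0.0183), np.float64(-0.0002)), (352, np.float64(0.5122), np.float64(0.0207), np.float64(0.0051)), (354, np.float64(0.5118), np.float64(0.0226), np.float64(0.0122)), (356, np.float64(0.5116), np.float64(0.0254), np.float64(0.0151)), (358, np.float64(0.5115), np.float64(0.0286), np.float64(0.0165)), (360, np.float64(0.5117), np.float64(0.033), np.float64(0.0134)), (362, np.float64(0.5122), np.float64(0.039), np.float64(0.0043)), (364, np.float64(0.5122), np.float64(0.0426), np.float64(0.0046)), (366, np.float64(0.5121), np.float64(0.0461), np.float64(0.005))]
160 [(348, np.float64(0.5398), np.float64(0.0165), np.float64(-0.0018)), (350, np.float64(0.5398), np.float64(0.0203), np.float64(-0.0018)), (352, np.float64(0.5388), np.float64(0.0219), np.float64(0.0068)), (354, np.float64(0.5381), np.float64(0.0239), np.float64(0.0135)), (356, np.float64(0.5379), np.float64(0.0271), np.float64(0.0151)), (358, np.float64(0.5381), np.float64(0.0311), np.float64(0.0136)), (360, np.float64(
[... 1252 characters left out ...]
1 [0.582 0.051 0.125] [0.578 0.046 0.12 ] [0.588 0.059 0.13 ]
0.13 33 [0.582 0.052 0.135] [0.578 0.048 0.131] [0.588 0.058 0.14 ]
0.14 39 [0.583 0.053 0.145] [0.578 0.049 0.14 ] [0.588 0.06  0.15 ]
0.15 54 [0.583 0.055 0.156] [0.579 0.051 0.15 ] [0.591 0.063 0.16 ]
0.16 96 [0.586 0.06  0.164] [0.579 0.053 0.16 ] [0.593 0.067 0.167]
scene0 33 [0.577 0.043 0.105] [0.589 0.061 0.162] [0.584 0.051 0.137]
 farfence 32 [ 0.603 -0.08   0.011] [ 0.624 -0.02   0.02 ]
 sidefence 50 [0.495 0.015 0.011] [0.569 0.059 0.019]
side0 108 [0.58  0.06  0.098] [0.594 0.072 0.166] [0.586 0.067 0.14 ]
 farfence 39 [ 0.613 -0.079  0.011] [ 0.64  -0.049  0.017]
 sidefence 127 [0.5   0.023 0.011] [0.57  0.057 0.019]
```

```bash
cat >> h.py <<'E'
NC=np.array([0.6062,0.0253]); NY=0.049
def nw(x,y,z):
    "nest mm -> world m"
    cs,sn=np.cos(NY),np.sin(NY); return np.array([NC[0]+(cs*x-sn*y)/1000,NC[1]+(sn*x+cs*y)/1000,z/1000])
def wn(P):
    P=np.atleast_2d(P); cs,sn=np.cos(NY),np.sin(NY); a=(P[:,:2]-NC)*1000
    return np.c_[a@[cs,sn],a@[-sn,cs],P[:,2]*1000]
E
python3 - <<'E'
from h import *
pts=[(-17,23,131),(-17,18,168),(-17,29,94),(0,0,14),(0,-108,14),(-108,0,14),(-17,39,33),(-17,-17,12)]
W=[nw(*q) for q in pts]
for n in('w1','side0','scene0'):
    p,d,c=load(n); uv=proj(c,W); print(n,uv.round(1).tolist())
    if n=='scene0': x0,y0,x1,y1=200,125,280,195
    elif n=='side0':x0,y0,x1,y1=220,280,310,370
    else: x0,y0,x1,y1=285,125,420,225
    s=800/(x1-x0) if (x1-x0)/(y1-y0)>4/3 else 600/(y1-y0)
    im=cv2.resize(np.ascontiguousarray(p[y0:y1,x0:x1,::-1]),None,fx=s,fy=s,interpolation=cv2.INTER_CUBIC)
    for q in uv: cv2.circle(im,tuple(int(t) for t in ((q+.5-[x0,y0])*s)),4,(0,255,0),-1)
    cv2.imwrite('pics/ov_'+n+'.png',im)
E
```

```text
w1 [[387.4, 203.7], [393.4, 210.9], [382.9, 197.5], [352.5, 197.1], [294.3, 200.0], [353.2, 137.3], [377.0, 189.2], [343.2, 188.3]]
side0 [[255.6, 308.6], [255.7, 296.6], [255.5, 320.4], [252.1, 328.9], [261.2, 294.8], [295.0, 335.7], [255.2, 339.1], [260.3, 324.7]]
scene0 [[241.1, 151.8], [241.2, 145.4], [240.9, 157.8], [248.4, 175.0], [259.9, 191.4], [224.7, 183.3], [240.6, 167.3], [246.5, 179.1]]
```

View pics/ov_w1.png

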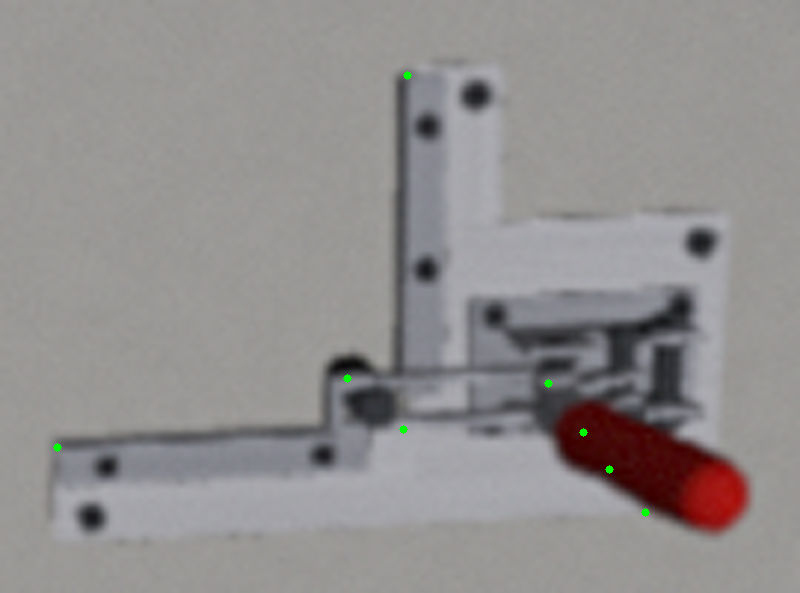

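View pics/ov_side0.png

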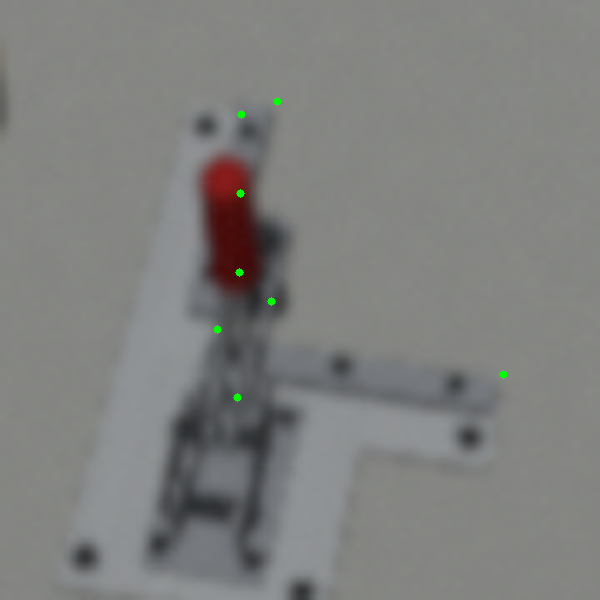

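View pics/ov_scene0.png

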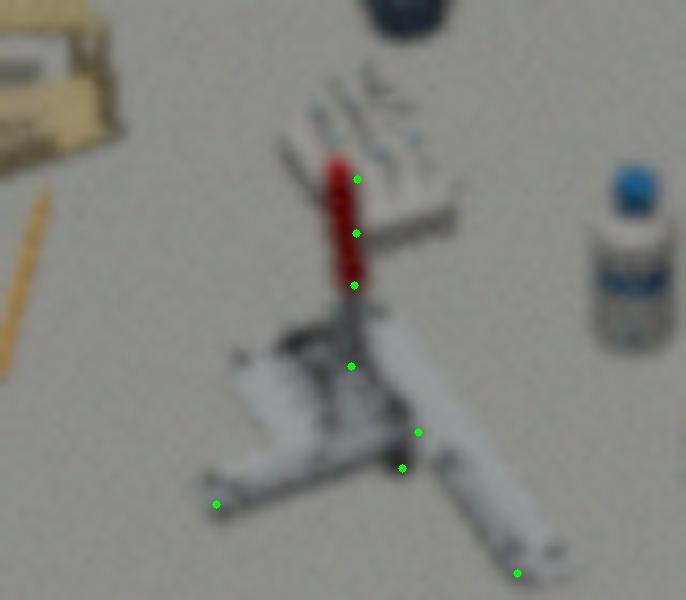

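```bash
python3 - <<'E'
from h import *
C={n:load(n)[2] for n in('w1','side0','scene0')}
top={'w1':(405,208.3),'side0':(253.2,306),'scene0':(239,143.8)}
bot={'w1':(384,197),'side0':(255,321.5),'scene0':(240.3,158)}
for nm,T in(('top',top),('bot',bot)):
  for a,b in(('w1','side0'),('w1','scene0'),('side0','scene0')):
    X,e=tri(C[a],[T[a]],C[b],[T[b]]); print(nm,a,b,X.round(4),round(e,4),wn(X).round(1))
E
```

```text
top w1 side0 [0.5882 0.062  0.1587] 0.0017 [[-16.2  37.5 158.7]]
top w1 scene0 [0.5857 0.0594 0.1643] 0.0001 [[-18.8  35.1 164.3]]
top side0 scene0 [0.5878 0.0635 0.1608] 0.0015 [[-16.5  39.1 160.8]]
bot w1 side0 [0.5879 0.0556 0.0924] 0.001 [[-16.8  31.2  92.4]]
bot w1 scene0 [0.5869 0.0561 0.0913] 0.0015 [[-17.7  31.7  91.3]]
bot side0 scene0 [0.5872 0.0556 0.092 ] 0.0025 [[-17.5  31.2  92. ]]
```

```bash
cat >> h.py <<'E'
def rows(tg,yawoff=None):
    "tg: list of nest-mm (x,y,z[,yaw deg rel nest+180]); prints rows from current measured pose"
    o,p,R=cur()
    for t in tg:
        yw=np.pi+NY+np.radians(t[3] if len(t)>3 else 0)
        print(t,row(p,R,nw(*t[:3]),down(yw)).round(4).tolist())
E
python3 - <<'E'
from h import *
rows([(-17,-4,300),(-17,-4,148)])
E
```

```text
(-17, -4, 300) [-0.047, 0.1741, 0.0811, -0.0007, 0.0002, -0.0089]
(-17, -4, 148) [-0.0467, 0.175, 0.2838, -0.0007, 0.0002, -0.0089]
```

send_rows(increments=[[-0.03,0.05,0.03,0,0,-0.003],[-0.047,0.1,0.08,-0.0007,0,-0.008],[-0.047,0.15,0.08,-0.0007,0,-0.008],[-0.047,0.175,0.08,-0.0007,0,-0.008],[-0.047,0.175,0.08,-0.0007,0,-0.008],[-0.047,0.175,0.12,-0.0007,0,-0.008],[-0.047,0.175,0.17,-0.0007,0,-0.008],[-0.047,0.175,0.22,-0.0007,0,-0.008],[-0.047,0.175,0.26,-0.0007,0,-0.008],[-0.047,0.175,0.282,-0.0007,0,-0.008],[-0.047,0.175,0.284,-0.0007,0,-0.008],[-0.047,0.175,0.284,-0.0007,0,-0.008],[-0.047,0.175,0.284,-0.0007,0,-0.008]], gripper=1, grip_force=20)

```text
time_s: 2.95
tool_pos: [0.5875, 0.0295, 0.1489]
ee_rot: [-0.079, 3.139, 0.007]
force: [0.5, -0.2, 1.5]
gripper_width: -0.0
```

```bash
python3 - <<'E'
from h import *
o,p,R=cur();print(wn(p),o['force'],o['gripper_width'])
pw,d,c=snap('side','s2'); cv2.imwrite('pics/s2c.png',cv2.resize(pw[240:390,180:380,::-1],(800,600),interpolation=cv2.INTER_CUBIC))
f=lambda th:(-17,39+115*np.sin(th)-9.5*np.cos(th)-14.5,33+115*np.cos(th)+9.5*np.sin(th))
rows([tuple(np.round(f(np.radians(t)),1)) for t in (-4,0,5,10,15,20,25,30,35,40,45,50,54)])
E
```

```text
[[-18.44696199   5.14629621 148.89672125]] [ 0.4882119  -0.23519529  1.47673916] -1.3284438339624689e-05
(np.float64(-17.0), np.float64(7.0), np.float64(147.1)) [-0.0015, 0.0024, 0.0029, 0.0007, 0.0004, 0.0002]
(np.float64(-17.0), np.float64(15.0), np.float64(148.0)) [-0.0016, 0.0131, 0.0017, 0.0007, 0.0004, 0.0002]
(np.float64(-17.0), np.float64(25.1), np.float64(148.4)) [-0.0016, 0.0265, 0.0013, 0.0007, 0.0004, 0.0002]
(np.float64(-17.0), np.float64(35.1), np.float64(147.9)) [-0.0016, 0.0399, 0.002, 0.0007, 0.0004, 0.0002]
(np.float64(-17.0), np.float64(45.1), np.float64(146.5)) [-0.0016, 0.0532, 0.0039, 0.0007, 0.0004, 0.0002]
(np.float64(-17.0), np.float64(54.9), np.float64(144.3)) [-0.0016, 0.0662, 0.0069, 0.0007, 0.0004, 0.0002]
(np.float64(-17.0), np.float64(64.5), np.float64(141.2)) [-0.0016, 0.079, 0.0111, 0.0007, 0.0004, 0.0002]
(np.float64(-17.0), np.float64(73.8), np.float64(137.3)) [-0.0016, 0.0914, 0.0164, 0.0007, 0.0004, 0.0002]
(np.float64(-17.0), np.float64(82.7), np.float64(132.7)) [-0.0016, 0.1032, 0.0225, 0.0007, 0.0004, 0.0002]
(np.float64(-17.0), np.float64(91.1), np.float64(127.2)) [-0.0016, 0.1144, 0.0299, 0.0007, 0.0004, 0.0002]
(np.float64(-17.0), np.float64(99.1), np.float64(121.0)) [-0.0016, 0.125, 0.0383, 0.0007, 0.0004, 0.0002]
(np.float64(-17.0), np.float64(106.5), np.float64(114.2)) [-0.0016, 0.1348, 0.0474, 0.0007, 0.0004, 0.0002]
(np.float64(-17.0), np.float64(112.0), np.float64(108.3)) [-0.0016, 0.1421, 0.0553, 0.0007, 0.0004, 0.0002]
```

View pics/s2c.png

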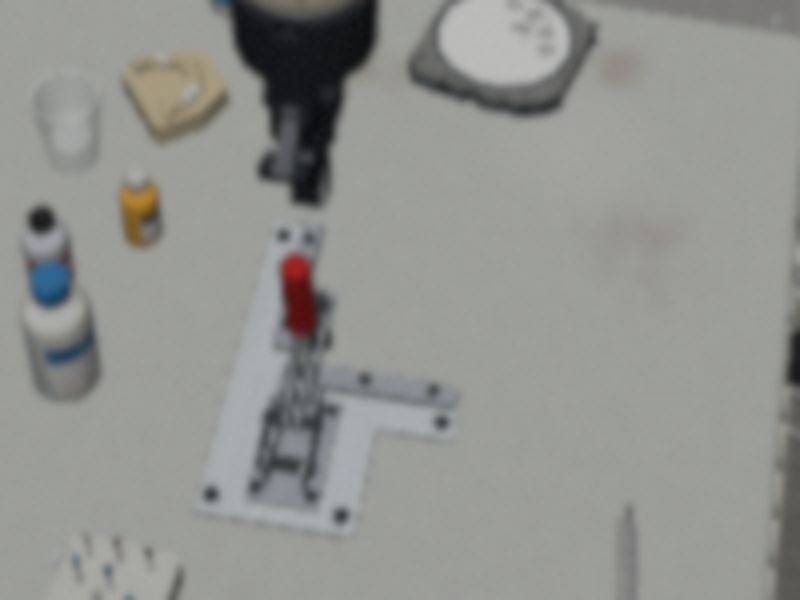

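send_rows(increments=[[-0.0016,0.005,0.002,0,0,0],[-0.0016,0.0131,0.0017,0,0,0],[-0.0016,0.02,0.0015,0,0,0],[-0.0016,0.0265,0.0013,0,0,0],[-0.0016,0.0332,0.0016,0,0,0],[-0.0016,0.0399,0.002,0,0,0],[-0.0016,0.0466,0.003,0,0,0],[-0.0016,0.0532,0.0039,0,0,0],[-0.0016,0.06,0.0055,0,0,0],[-0.0016,0.0662,0.007,0,0,0],[-0.0016,0.0662,0.007,0,0,0],[-0.0016,0.0662,0.007,0,0,0]])

```text
time_s: 4.0
tool_pos: [0.5853, 0.0796, 0.1424]
ee_rot: [0.08, -3.14, -0.007]
force: [0.4, 0.1, 0.2]
gripper_width: -0.0005
```

```bash
python3 - <<'E'
from h import *
o,p,R=cur();print(wn(p),o['force'],o['ft_torque'],o['time_s'])
pw,d,c=snap('side','s3'); cv2.imwrite('pics/s3c.png',cv2.resize(pw[240:390,180:380,::-1],(800,600),interpolation=cv2.INTER_CUBIC))
E
```

```text
[[-18.23695107  55.29648756 142.39077521]] [0.36977182 0.12671984 0.20568224] [-0.10569177  0.03461873 -0.02466713] 4.0
```

View pics/s3c.png

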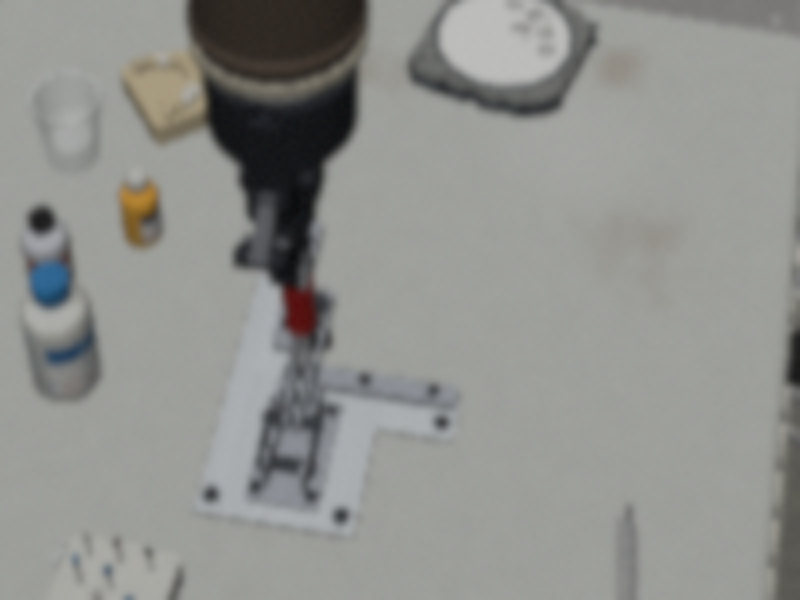

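```bash
python3 - <<'E'
from h import *
pw,d,c=snap('scene','sc3'); cv2.imwrite('pics/sc3c.png',cv2.resize(pw[110:200,190:310,::-1],(800,600),interpolation=cv2.INTER_CUBIC))
snap('wrist','w3')
E
```

```text
(no output)
```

View pics/sc3c.png

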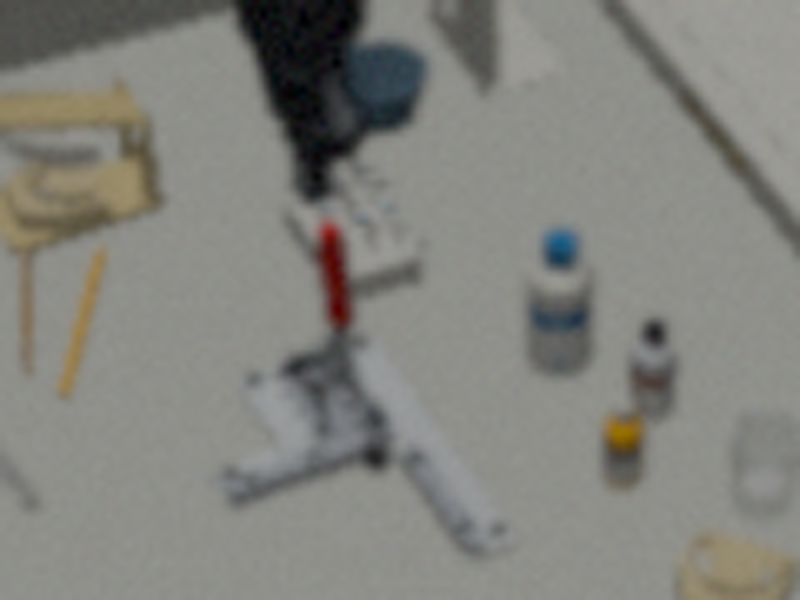

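View pics/w3.png

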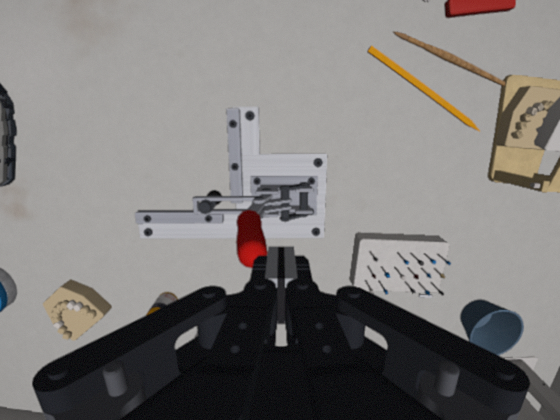

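```bash
python3 - <<'E'
from h import *
o,p,R=cur(); print(p)
for n,(x0,y0,x1,y1) in dict(sc3=(190,110,310,200),s3=(180,240,380,390),w3=(180,180,380,330)).items():
    im,d,c=load(n); uv=proj(c,[p,p+[0,0,.05],nw(-17,18,168),nw(-17,37,163),nw(-17,31,92)]); print(n,uv.round(1).tolist())
    X=cloud(d,c); 
    s=800/(x1-x0); q=cv2.resize(np.ascontiguousarray(im[y0:y1,x0:x1,::-1]),None,fx=s,fy=s,interpolation=cv2.INTER_CUBIC)
    q=cv2.convertScaleAbs(q,alpha=2,beta=30)
    for a,col in zip(uv,[(0,255,0),(0,255,0),(255,255,0),(255,0,255),(255,0,255)]): cv2.circle(q,tuple(int(t) for t in ((a+.5-[x0,y0])*s)),5,col,-1)
    cv2.imwrite('pics/t_'+n+'.png',q)
    g=im.astype(int); rm=(g[...,0]>60)&(g[...,0]>2*g[...,1])&(g[...,0]>2*g[...,2]); P=X[rm]; P=P[(abs(P[:,0]-.59)<.08)&(abs(P[:,1]-.05)<.08)]; print(len(P),wn(P).min(0),wn(P).max(0))
E
```

```text
[0.58544668 0.07885631 0.14261802]
sc3 [[237.4, 145.1], [236.8, 135.4], [241.2, 145.4], [239.2, 143.6], [240.7, 157.9]]
35 [-27.0670999   17.15956793 100.35253283] [-16.00315016  36.00505104 165.32482256]
s3 [[252.9, 316.9], [252.2, 302.9], [255.7, 296.6], [253.9, 304.8], [255.3, 321.6]]
64 [-24.56539665  33.42101374 101.88156816] [-11.01577699  67.88331648 179.50744637]
w3 [[281.0, 241.5], [281.4, 281.1], [216.2, 260.4], [250.8, 256.7], [251.7, 219.1]]
1239 [-26.81105661  22.02757152  97.33575546] [-10.25069002  45.648154   192.57171092]
```

View pics/t_sc3.png

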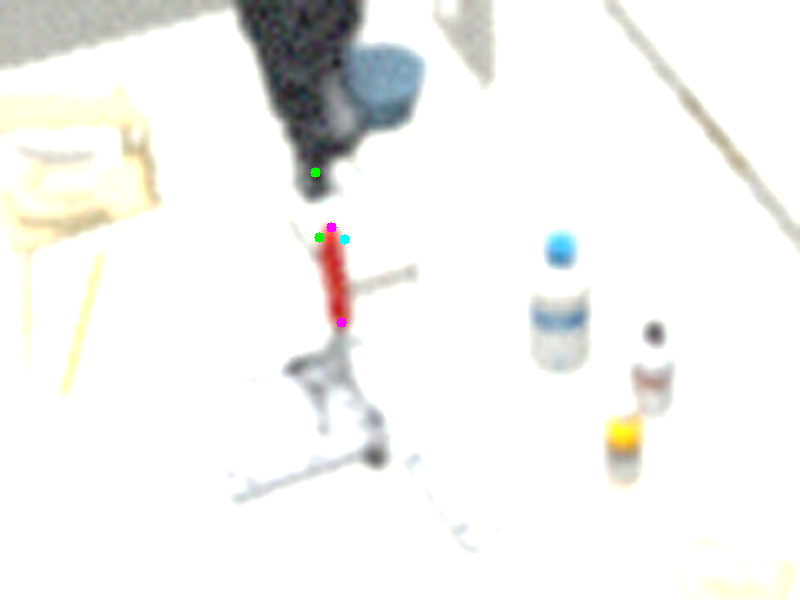

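View pics/t_s3.png

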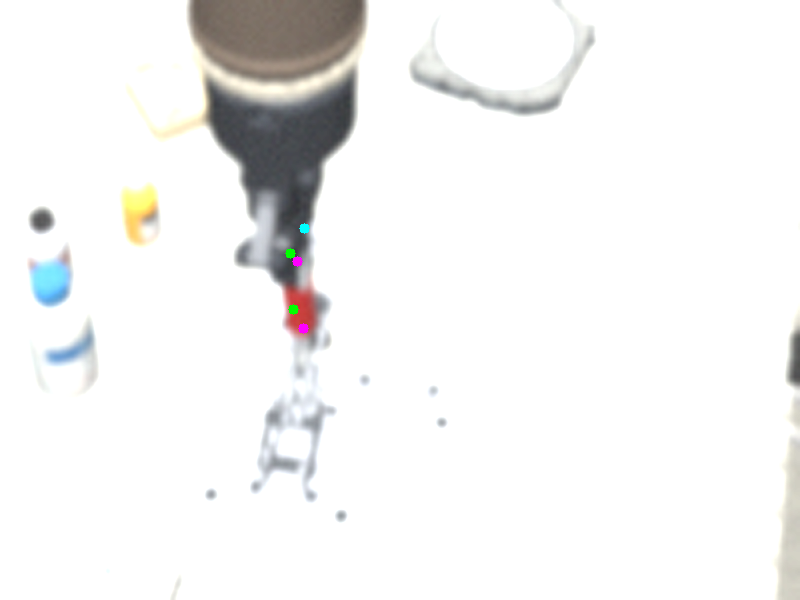

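View pics/t_w3.png

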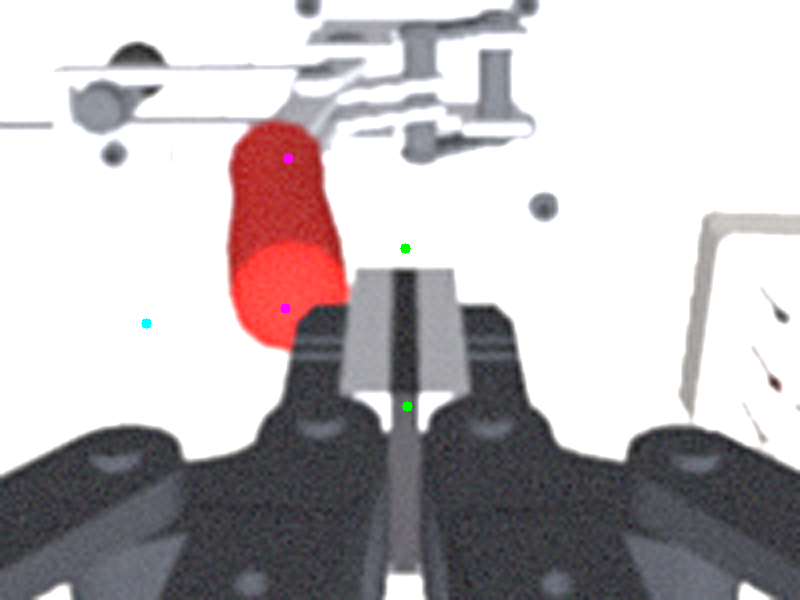

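```bash
python3 - <<'E'
from h import *
im,d,c=load('w3'); X=cloud(d,c)
for u,v in [(273,249),(289,249),(273,260),(289,270),(281,250),(252,255),(245,255),(258,262)]: print('w',u,v,im[v,u],wn(X[v,u]).round(1))
im,d,c=load('s3'); X=cloud(d,c)
for v in range(290,326,2): print('s',v,[(u,im[v,u].tolist(),wn(X[v,u]).round(0)[0].tolist()) for u in (250,253,256)])
im,d,c=load('sc3'); X=cloud(d,c)
for v in range(132,150,2): print('sc',v,[(u,im[v,u].tolist(),wn(X[v,u]).round(0)[0].tolist()) for u in (236,238,240)])
E
```

```text
w 273 249 [68 68 70] [[-29.4  50.3 180.4]]
w 289 249 [67 67 70] [[-29.9  58.4 181.4]]
w 273 260 [66 67 70] [[-30.   50.6 194.2]]
w 289 270 [66 67 70] [[-29.7  57.7 203.4]]
w 281 250 [11 14 15] [[-29.5  54.3 181.8]]
w 252 255 [183  27  23] [[-19.1  38.  165.2]]
w 245 255 [173  29  25] [[-19.1  34.  165.2]]
w 258 262 [12 12 13] [[-25.4  43.1 187. ]]
s 290 [(250, [28, 30, 33], [-25.0, 94.0, 285.0]), (253, [14, 14, 17], [-29.0, 84.0, 273.0]), (256, [20, 20, 22], [-33.0, 75.0, 264.0])]
s 292 [(250, [26, 27, 30], [-26.0, 98.0, 285.0]), (253, [14, 14, 17], [-28.0, 83.0, 266.0]), (256, [18, 18, 22], [-32.0, 73.0, 255.0])]
s 294 [(250, [19, 21, 23], [-26.0, 96.0, 276.0]), (253, [17, 19, 20], [-28.0, 81.0, 258.0]), (256, [21, 23, 25], [-32.0, 72.0, 248.0])]
s 296 [(250, [24, 25, 28], [-19.0, 73.0, 239.0]), (253, [19, 21, 23], [-26.0, 75.0, 243.0]), (256, [33, 35, 36], [-31.0, 71.0, 240.0])]
s 298 [(250, [37, 39, 42], [-17.0, 66.0, 223.0]), (253, [25, 26, 29], [-23.0, 64.0, 222.0]), (256, [41, 43, 45], [-30.0, 67.0, 228.0])]
s 300 [(250, [66, 69, 71], [-26.0, 99.0, 261.0]), (253, [27, 28, 30], 
[... 2259 characters left out ...]
140 [(236, [93, 94, 91], [-26.0, 47.0, 178.0]), (238, [103, 111, 108], [-17.0, 49.0, 173.0]), (240, [133, 133, 129], [62.0, 218.0, 19.0])]
sc 142 [(236, [150, 148, 145], [43.0, 220.0, 14.0]), (238, [133, 123, 119], [48.0, 208.0, 21.0]), (240, [143, 136, 132], [57.0, 206.0, 18.0])]
sc 144 [(236, [144, 139, 136], [32.0, 195.0, 25.0]), (238, [143, 77, 76], [-25.0, 30.0, 169.0]), (240, [138, 78, 76], [-17.0, 31.0, 166.0])]
sc 146 [(236, [109, 108, 103], [32.0, 196.0, 12.0]), (238, [102, 52, 51], [-27.0, 28.0, 162.0]), (240, [96, 41, 37], [-18.0, 27.0, 159.0])]
sc 148 [(236, [106, 103, 100], [29.0, 191.0, 6.0]), (238, [86, 33, 28], [-26.0, 32.0, 147.0]), (240, [89, 25, 28], [-21.0, 23.0, 153.0])]
```

send_rows(increments=[[0,-0.02,-0.01,0,0,0],[0,-0.05,-0.012,0,0,0],[0,-0.07,-0.012,0,0,0],[0,-0.075,-0.012,0,0,0],[0,-0.075,-0.01,0,0,0],[0,-0.075,0.01,0,0,0],[0,-0.075,0.027,0,0,0],[0,-0.075,0.027,0,0,0],[0,-0.075,0.027,0,0,0]])

```text
time_s: 4.9
tool_pos: [0.5876, 0.0241, 0.1216]
ee_rot: [0.081, -3.139, -0.007]
force: [0.2, -0.2, -0.2]
gripper_width: -0.0003
```

```bash
python3 - <<'E'
from h import *
o,p,R=cur();print(p,wn(p),o['force'],o['ft_torque'],o['time_s'])
im,d,c=snap('wrist','w4'); cv2.imwrite('pics/w4c.png',im[150:330,180:420,::-1].repeat(3,0).repeat(3,1))
X=cloud(d,c)
u,v=proj(c,[p])[0]; print(u,v)
for vv in range(int(v)-4,int(v)+40,4): print(vv,[wn(X[vv,int(u)+k]).round(0)[0].tolist() for k in (-12,-8,8,12)])
rows([(-17,round(39+122*np.sin(t)-9.5*np.cos(t)-8,1),round(33+122*np.cos(t)+9.5*np.sin(t)-35,1)) for t in np.radians([-6,0,5,10,15,20,25,30,35,40,45,50,54])])
E
```

```text
[0.58762269 0.02410097 0.12163255] [[-18.61374052  -0.28766749 121.63255156]] [ 0.21661779 -0.20345003 -0.2442076 ] [ 0.00778385 -0.0313276   0.00512873] 4.9
281.10835617730265 241.38014946537325
237 [[23.0, -12.0, 6.0], [23.0, -8.0, 6.0], [24.0, 9.0, 5.0], [23.0, 13.0, 7.0]]
241 [[28.0, -13.0, 5.0], [28.0, -8.0, 6.0], [29.0, 9.0, 4.0], [28.0, 13.0, 5.0]]
245 [[32.0, -13.0, 7.0], [32.0, -8.0, 6.0], [33.0, 9.0, 5.0], [32.0, 13.0, 6.0]]
249 [[-30.0, -7.0, 160.0], [-30.0, -5.0, 160.0], [-30.0, 3.0, 161.0], [-30.0, 5.0, 161.0]]
253 [[-30.0, -6.0, 165.0], [-30.0, -5.0, 165.0], [-30.0, 3.0, 165.0], [-31.0, 5.0, 166.0]]
257 [[-30.0, -6.0, 169.0], [-30.0, -4.0, 170.0], [-30.0, 3.0, 169.0], [-30.0, 5.0, 170.0]]
261 [[-30.0, -6.0, 174.0], [-30.0, -4.0, 174.0], [-30.0, 3.0, 173.0], [-30.0, 5.0, 174.0]]
265 [[-30.0, -6.0, 179.0], [-30.0, -4.0, 177.0], [-30.0, 3.0, 178.0], [-30.0, 5.0, 178.0]]
269 [[-30.0, -6.0, 181.0], [-30.0, -4.0, 181.0], [-30.0, 3.0, 182.0], [-30.0, 5.0, 182.0]]
273 [[-30.0, -6.0, 185.0], [-30.0, -4.0, 186.0], [-30.0, 3.0, 185.0], [-30.0, 4.0, 185.0]]
277 [[-30.0, -6.0, 189.0
[... 548 characters left out ...]
float64(115.9)) [-0.0015, 0.0856, 0.0089, 0.0007, -0.0, 0.0004]
(-17, np.float64(73.9), np.float64(112.6)) [-0.0016, 0.0991, 0.0134, 0.0007, -0.0, 0.0004]
(-17, np.float64(83.8), np.float64(108.4)) [-0.0016, 0.1123, 0.0191, 0.0007, -0.0, 0.0004]
(-17, np.float64(93.2), np.float64(103.4)) [-0.0016, 0.1248, 0.0258, 0.0007, -0.0, 0.0004]
(-17, np.float64(102.1), np.float64(97.6)) [-0.0016, 0.1366, 0.0336, 0.0007, -0.0, 0.0004]
(-17, np.float64(110.5), np.float64(91.0)) [-0.0017, 0.1478, 0.0424, 0.0007, -0.0, 0.0004]
(-17, np.float64(118.4), np.float64(83.7)) [-0.0017, 0.1582, 0.0522, 0.0007, -0.0, 0.0004]
(-17, np.float64(124.1), np.float64(77.4)) [-0.0017, 0.1658, 0.0607, 0.0007, -0.0, 0.0004]
```

View pics/w4c.png

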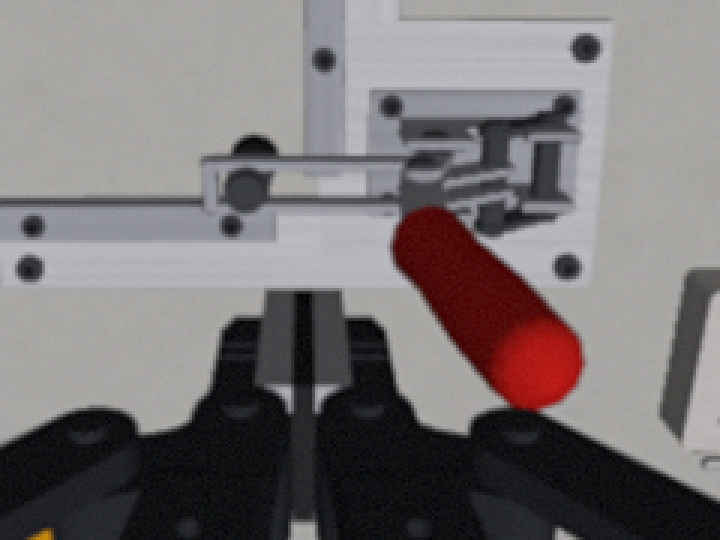

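send_rows(increments=[[-0.0014,0.008,0.006,0,0,0],[-0.0014,0.018,0.005,0,0,0],[-0.0014,0.0293,0.0035,0,0,0],[-0.0014,0.0365,0.003,0,0,0],[-0.0014,0.0435,0.003,0,0,0],[-0.0014,0.051,0.0032,0,0,0],[-0.0014,0.0577,0.0036,0,0,0],[-0.0014,0.065,0.0047,0,0,0],[-0.0014,0.0718,0.0057,0,0,0],[-0.0014,0.0787,0.0073,0,0,0],[-0.0014,0.0856,0.009,0,0,0]])

```text
time_s: 5.87
tool_pos: [0.586, 0.0879, 0.1155]
ee_rot: [0.079, -3.141, -0.007]
force: [0.3, -0.6, -0.2]
gripper_width: -0.0001
```

```bash
python3 - <<'E'
from h import *
o,p,R=cur();print(p,wn(p),o['force'],o['ft_torque'],o['time_s'])
im,d,c=snap('wrist','w5'); cv2.imwrite('pics/w5c.png',im[150:330,180:420,::-1].repeat(3,0).repeat(3,1))
rows([(-17,round(39+122*np.sin(t)-9.5*np.cos(t)-8,1),round(33+122*np.cos(t)+9.5*np.sin(t)-35,1)) for t in np.radians([20,25,30,35,40,45,50,54,56])])
E
```

```text
[0.58596181 0.08793313 0.11546861] [[-17.14610772  63.54923301 115.46860671]] [ 0.34890861 -0.63342277 -0.21256033] [-0.07597058 -0.0445205   0.00804403] 5.8667
(-17, np.float64(63.8), np.float64(115.9)) [-0.0004, -0.0016, -0.0011, 0.0008, -0.0001, 0.0004]
(-17, np.float64(73.9), np.float64(112.6)) [-0.0005, 0.0118, 0.0034, 0.0008, -0.0001, 0.0004]
(-17, np.float64(83.8), np.float64(108.4)) [-0.0005, 0.025, 0.0091, 0.0008, -0.0001, 0.0004]
(-17, np.float64(93.2), np.float64(103.4)) [-0.0005, 0.0375, 0.0158, 0.0008, -0.0001, 0.0004]
(-17, np.float64(102.1), np.float64(97.6)) [-0.0006, 0.0493, 0.0236, 0.0008, -0.0001, 0.0004]
(-17, np.float64(110.5), np.float64(91.0)) [-0.0006, 0.0605, 0.0325, 0.0008, -0.0001, 0.0004]
(-17, np.float64(118.4), np.float64(83.7)) [-0.0006, 0.071, 0.0422, 0.0008, -0.0001, 0.0004]
(-17, np.float64(124.1), np.float64(77.4)) [-0.0007, 0.0785, 0.0507, 0.0008, -0.0001, 0.0004]
(-17, np.float64(126.8), np.float64(74.1)) [-0.0007, 0.0821, 0.0551, 0.0008, -0.0001, 0.0004]
```

View pics/w5c.png

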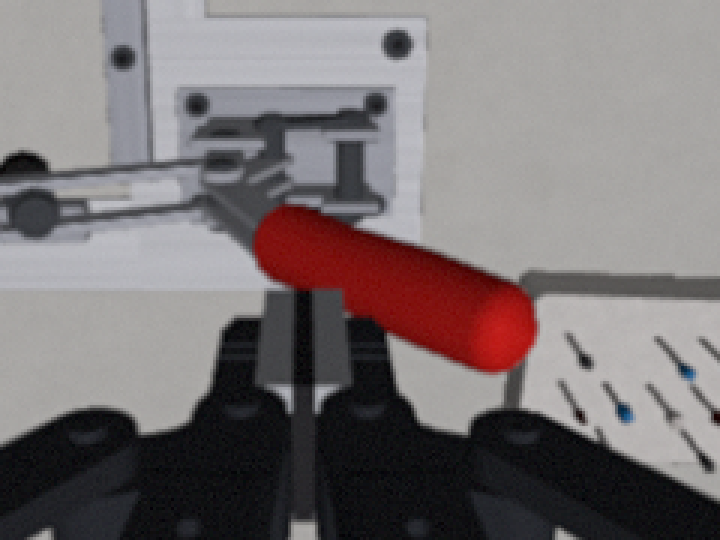

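send_rows(increments=[[-0.0004,0.006,0.001,0,0,0],[-0.0004,0.0118,0.0034,0,0,0],[-0.0004,0.0185,0.006,0,0,0],[-0.0004,0.025,0.0091,0,0,0],[-0.0004,0.0312,0.0123,0,0,0],[-0.0004,0.0375,0.0158,0,0,0],[-0.0004,0.0435,0.0195,0,0,0],[-0.0004,0.0493,0.0236,0,0,0],[-0.0004,0.055,0.028,0,0,0],[-0.0004,0.0605,0.0325,0,0,0],[-0.0004,0.066,0.0372,0,0,0],[-0.0004,0.071,0.0422,0,0,0],[-0.0004,0.071,0.0422,0,0,0]])

```text
time_s: 7.0
tool_pos: [0.5829, 0.1419, 0.0832]
ee_rot: [0.081, -3.139, -0.007]
force: [-0.3, -0.1, -0.7]
gripper_width: 0.0
```

```bash
python3 - <<'E'
from h import *
o,p,R=cur();print(p,wn(p),o['force'],o['ft_torque'],o['time_s'])
im,d,c=snap('wrist','w6'); cv2.imwrite('pics/w6c.png',im[150:330,180:420,::-1].repeat(3,0).repeat(3,1))
X=cloud(d,c);g=im.astype(int); rm=(g[...,0]>60)&(g[...,0]>2*g[...,1])&(g[...,0]>2*g[...,2]); P=wn(X[rm]); P=P[np.all(np.isfinite(P),1)];P=P[abs(P[:,0]+17)<15]
for y0 in range(60,180,10):
    q=P[(P[:,1]>y0)&(P[:,1]<y0+10)]
    if len(q): print(y0,len(q),q[:,2].min().round(),np.median(q[:,2]).round(),q[:,2].max().round())
E
```

```text
[0.58293071 0.14186262 0.08317419] [[-17.53207629 117.56245619  83.17419174]] [-0.25261109 -0.10472207 -0.71345846] [-0.01756234  0.01017979  0.03388136] 7.0
80 171 74.0 82.0 85.0
90 418 71.0 84.0 88.0
100 394 78.0 87.0 92.0
110 300 82.0 91.0 126.0
120 354 86.0 95.0 126.0
130 478 89.0 99.0 128.0
140 474 93.0 102.0 105.0
150 90 94.0 100.0 104.0
```

View pics/w6c.png

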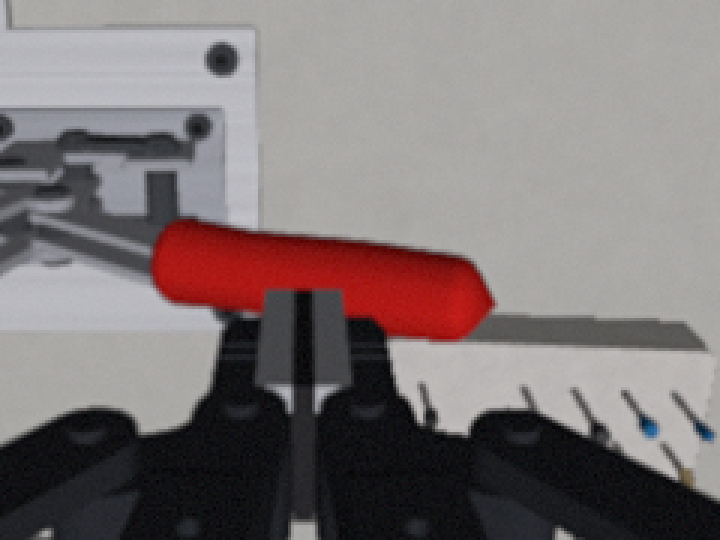

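```bash
python3 - <<'E'
from h import *
im,d,c=snap('side','s7'); cv2.imwrite('pics/s7c.png',cv2.resize(im[240:390,180:380,::-1],(800,600),interpolation=cv2.INTER_CUBIC))
im,d,c=snap('scene','sc7'); cv2.imwrite('pics/sc7c.png',cv2.resize(im[110:200,190:310,::-1],(800,600),interpolation=cv2.INTER_CUBIC))
E
```

```text
(no output)
```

View pics/s7c.png

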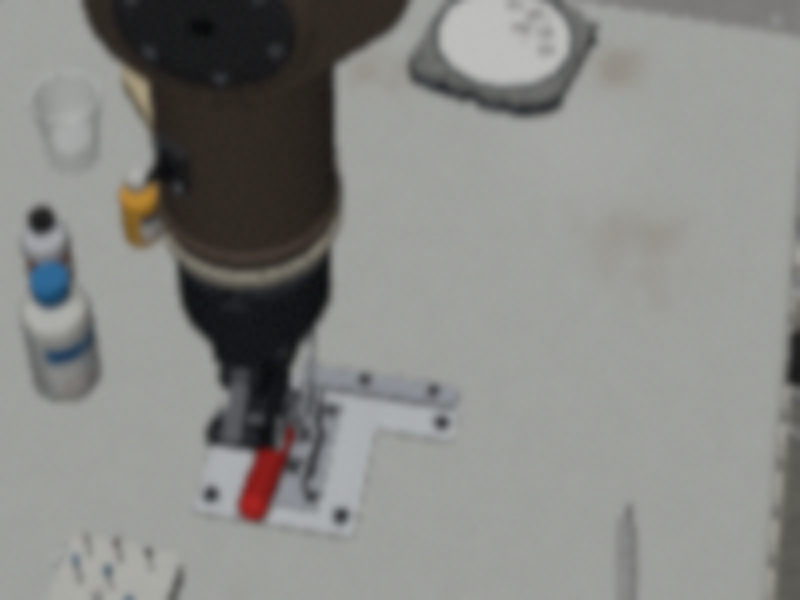

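View pics/sc7c.png

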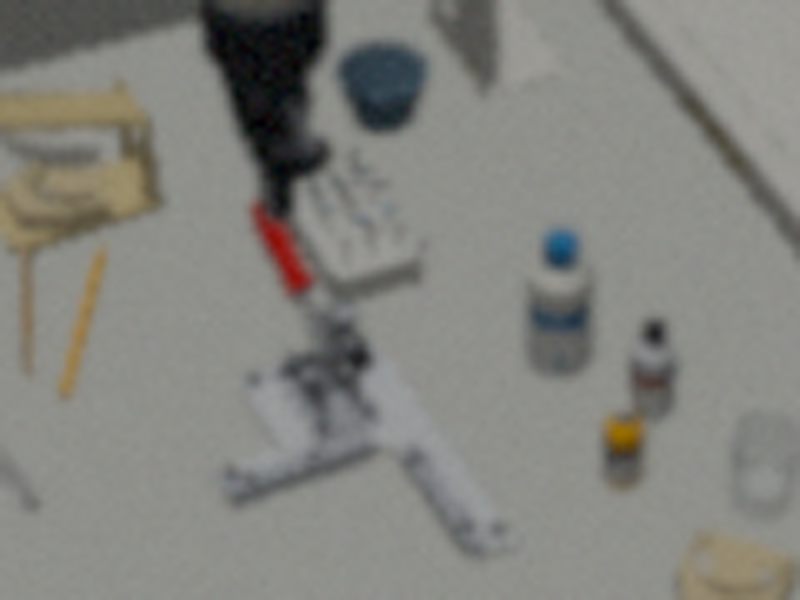

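send_rows(increments=[[0,0.004,0.01,0,0,0],[0,0.008,0.02,0,0,0],[0,0.01,0.026,0,0,0],[0,0.01,0.032,0,0,0],[0,0.01,0.035,0,0,0],[0,0.01,0.035,0,0,0]])

```text
time_s: 7.65
tool_pos: [0.5875, 0.152, 0.0628]
ee_rot: [-0.081, 3.132, 0.017]
force: [-8.4, 4.0, 49.2]
gripper_width: -0.0003
```

```bash
python3 - <<'E'
from h import *
o,p,R=cur();print(p,wn(p),o['force'],o['ft_torque'],o['time_s'])
im,d,c=snap('wrist','w8'); cv2.imwrite('pics/w8c.png',im[150:330,180:420,::-1].repeat(3,0).repeat(3,1))
X=cloud(d,c);g=im.astype(int); rm=(g[...,0]>60)&(g[...,0]>2*g[...,1])&(g[...,0]>2*g[...,2]); P=wn(X[rm]); P=P[np.all(np.isfinite(P),1)];P=P[abs(P[:,0]+17)<15]
for y0 in range(60,180,10):
    q=P[(P[:,1]>y0)&(P[:,1]<y0+10)]
    if len(q): print(y0,len(q),q[:,2].min().round(),np.median(q[:,2]).round(),q[:,2].max().round())
E
```

```text
[0.58747985 0.15204891 0.06278041] [[-12.48947293 127.51369637  62.78041041]] [-8.44251482  3.96357099 49.15554308] [1.15508419 1.72521872 0.02017217] 7.65
90 269 66.0 74.0 77.0
100 472 65.0 75.0 79.0
110 451 68.0 77.0 81.0
120 359 71.0 79.0 106.0
130 449 73.0 82.0 107.0
140 542 75.0 84.0 88.0
150 508 76.0 86.0 89.0
160 101 80.0 84.0 87.0
```

View pics/w8c.png

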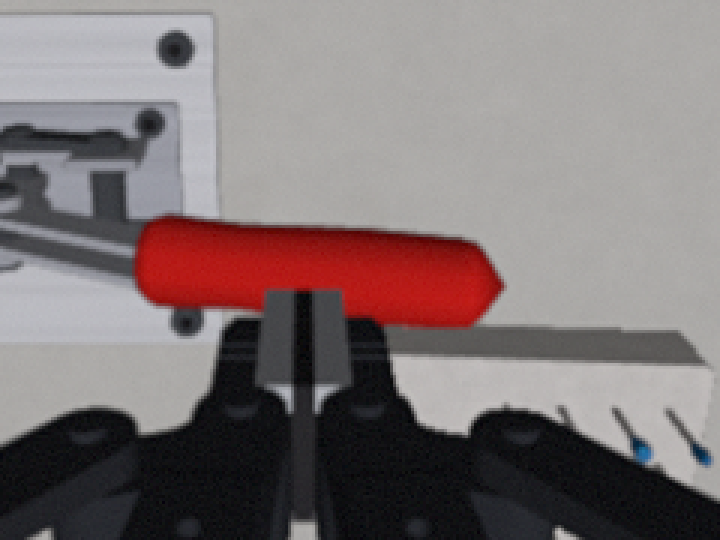

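send_rows(increments=[[0,-0.002,-0.012,0,0,0],[0,-0.004,-0.03,0,0,0],[0,-0.01,-0.06,0,0,0],[0,-0.01,-0.06,0,0,0],[0,-0.01,-0.06,0,0,0]])

```text
time_s: 8.12
tool_pos: [0.5843, 0.1408, 0.1035]
ee_rot: [-0.079, 3.139, 0.008]
force: [0.4, -0.5, 0.0]
gripper_width: -0.0
```

```bash
python3 - <<'E'
from h import *
o,p,R=cur();print(p,wn(p),o['force'],o['ft_torque'],o['time_s'])
im,d,c=snap('wrist','w9'); cv2.imwrite('pics/w9c.png',im[100:340,130:450,::-1].repeat(2,0).repeat(2,1))
X=cloud(d,c);g=im.astype(int); rm=(g[...,0]>60)&(g[...,0]>2*g[...,1])&(g[...,0]>2*g[...,2]); P=wn(X[rm]); P=P[np.all(np.isfinite(P),1)];P=P[abs(P[:,0]+17)<15]
for y0 in range(60,180,10):
    q=P[(P[:,1]>y0)&(P[:,1]<y0+10)]
    if len(q): print(y0,len(q),q[:,2].min().round(),np.median(q[:,2]).round(),q[:,2].max().round())
for n in('side','scene'):
    im,d,c=snap(n,n+'9'); 
    x0,y0,x1,y1=(180,240,380,390) if n=='side' else (190,110,310,200)
    cv2.imwrite('pics/%s9c.png'%n,cv2.resize(im[y0:y1,x0:x1,::-1],(800,600),interpolation=cv2.INTER_CUBIC))
    X=cloud(d,c);g=im.astype(int); rm=(g[...,0]>60)&(g[...,0]>2*g[...,1])&(g[...,0]>2*g[...,2]); P=wn(X[rm]); P=P[np.all(np.isfinite(P),1)];P=P[abs(P[:,0]+17)<15]
    for y0 in range(60,180,10):
        q=P[(P[:,1]>y0)&(P[:,1]<y0+10)]
        if len(q): print(n,y0,len(q),q[:,2].min().round(),np.median(q[:,2]).round(),q[:,2].max().round())
E
```

```text
[0.58432665 0.14079488 0.10346226] [[-16.19010925 116.4276238  103.46226336]] [ 0.41985895 -0.52885253  0.04344282] [ 0.02821853  0.01751417 -0.02664649] 8.1167
80 63 73.0 78.0 81.0
90 317 71.0 80.0 84.0
100 312 74.0 83.0 87.0
110 346 77.0 86.0 91.0
120 358 82.0 90.0 94.0
130 390 84.0 93.0 97.0
140 377 88.0 96.0 100.0
150 158 90.0 96.0 99.0
side 80 1 66.0 66.0 66.0
side 90 19 74.0 78.0 83.0
side 100 22 77.0 81.0 84.0
side 110 21 80.0 85.0 90.0
side 120 23 86.0 90.0 134.0
side 130 25 86.0 93.0 144.0
side 140 23 94.0 95.0 99.0
side 150 29 91.0 95.0 99.0
scene 80 1 81.0 81.0 81.0
scene 90 7 77.0 80.0 86.0
scene 100 10 78.0 89.0 92.0
scene 110 4 85.0 90.0 91.0
scene 120 8 82.0 95.0 102.0
scene 130 6 87.0 92.0 101.0
scene 140 5 90.0 97.0 102.0
```

View pics/w9c.png

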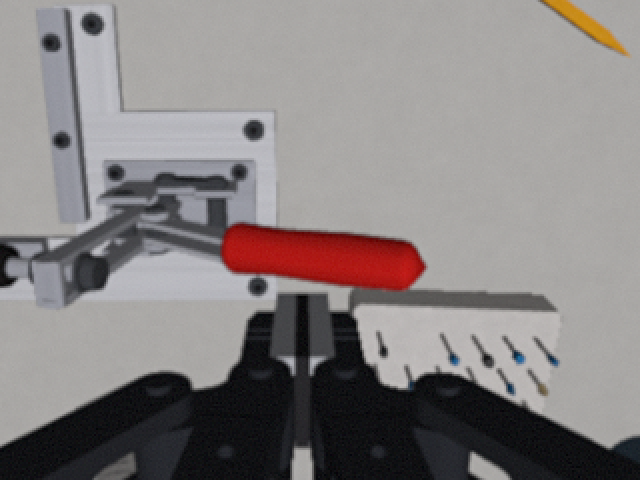

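View pics/side9c.png

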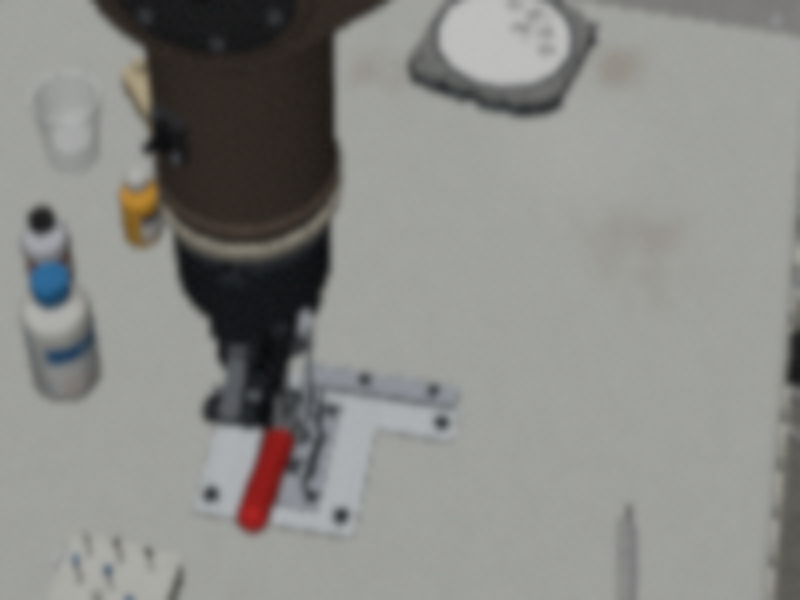

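View pics/scene9c.png

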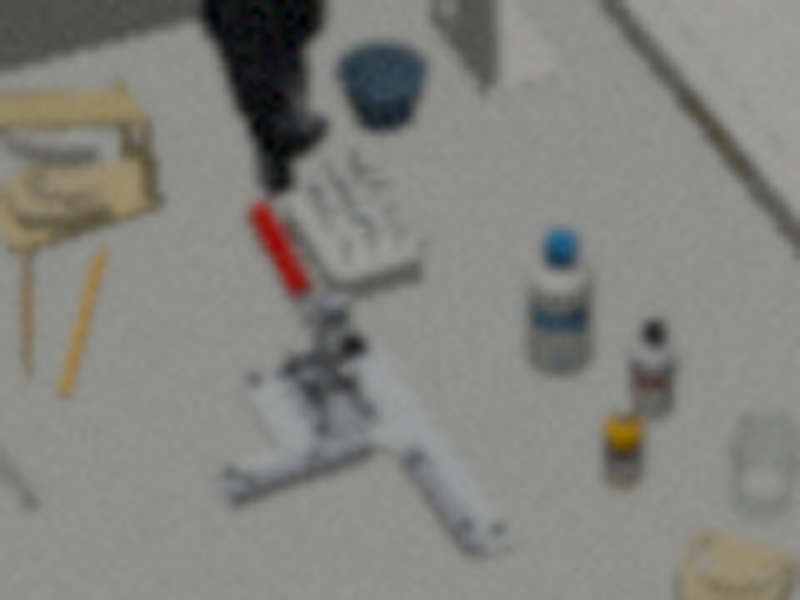

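```bash
python3 - <<'E'
from h import *
C=wn([0.5237,-0.2767,0])[0]; print(C)
th=np.radians(-15.8); P=C[:2]+np.array([[np.cos(th),-np.sin(th)],[np.sin(th),np.cos(th)]])@[0,-69-16]
print(P)
rows([(-80,60,180,-40),(P[0],P[1],150,-105.8)])
o=cur()[0]; print(o['joint_pos'])
# finger depth profile
im,d,c=load('w8'); X=cloud(d,c)
for v in range(240,262,2): print(v,[wn(X[v,u]).round(0)[0].tolist() for u in (270,276,286,292)],im[v,276])
E
```

```text
[ -97.19305761 -297.59663901    0.        ]
[-120.33687861 -379.38516846]
(-80, 60, 180, -40) [0.0834, -0.075, -0.1046, 0.0006, -0.0005, 0.1114]
(np.float64(-120.33687860788831), np.float64(-379.3851684641558), 150, -105.8) [0.1382, -0.661, -0.0669, 0.0002, -0.0008, 0.2942]
[-0.60606855  0.50849204  0.40736603  1.7757297  -0.25267865  0.90929601
  1.53347848]
240 [[-20.0, 121.0, 79.0], [-21.0, 124.0, 80.0], [-21.0, 130.0, 80.0], [-21.0, 134.0, 82.0]] [181  28  23]
242 [[-19.0, 121.0, 80.0], [-20.0, 124.0, 81.0], [-20.0, 130.0, 83.0], [-20.0, 133.0, 82.0]] [183  29  24]
244 [[-18.0, 121.0, 80.0], [-18.0, 124.0, 79.0], [-19.0, 130.0, 83.0], [-19.0, 134.0, 82.0]] [184  24  21]
246 [[-17.0, 121.0, 81.0], [-17.0, 124.0, 80.0], [-18.0, 130.0, 82.0], [-18.0, 134.0, 83.0]] [136  52  52]
248 [[-25.0, 121.0, 100.0], [-24.0, 124.0, 100.0], [-24.0, 130.0, 100.0], [-25.0, 133.0, 101.0]] [67 71 74]
250 [[-24.0, 121.0, 102.0], [-24.0, 124.0, 102.0], [-24.0, 129.0, 103.0], [-25.0, 132.0, 103.0]] [68 68 73]
252 [[-24.0, 122.0, 105.0], [-25.0, 124.0, 106.0], [-24.0, 129.0, 105.0], [-24.0, 132.0, 104.0]] [68 69 73]
254 [[-24.0, 122.0, 107.0], [-24.0, 125.0, 107.0], [-24.0, 129.0, 107.0], [-25.0, 132.0, 107.0]] [72 71 74]
256 [[-24.0, 122.0, 109.0], [-24.0, 125.0, 109.0], [-24.0, 129.0, 109.0], [-25.0, 132.0, 111.0]] [70 69 72]
258 [[-25.0, 122.0, 112.0], [-24.0, 125.0, 112.0], [-25.0, 129.0, 112.0], [-25.0, 132.0, 112.0]] [71 70 74]
260 [[-24.0, 122.0, 113.0], [-24.0, 125.0, 113.0], [-25.0, 129.0, 115.0], [-24.0, 132.0, 113.0]] [69 68 72]
```

send_rows(increments=[[0.02,-0.02,-0.05,0,0,0.02],[0.06,-0.05,-0.1,0,0,0.05],[0.0834,-0.09,-0.105,0,0,0.08],[0.1,-0.14,-0.105,0,0,0.1],[0.12,-0.2,-0.1,0,0,0.12],[0.138,-0.26,-0.1,0,0,0.14],[0.138,-0.31,-0.09,0,0,0.16],[0.138,-0.36,-0.08,0,0,0.18],[0.138,-0.41,-0.07,0,0,0.2],[0.138,-0.46,-0.067,0,0,0.22],[0.138,-0.51,-0.067,0,0,0.24],[0.138,-0.56,-0.067,0,0,0.26],[0.138,-0.61,-0.067,0,0,0.28],[0.138,-0.65,-0.067,0,0,0.2942],[0.138,-0.661,-0.067,0,0,0.2942],[0.138,-0.661,-0.067,0,0,0.2942],[0.138,-0.661,-0.067,0,0,0.2942],[0.138,-0.661,-0.067,0,0,0.2942]], gripper=0.41)

```text
time_s: 9.77
tool_pos: [0.5054, -0.3582, 0.15]
ee_rot: [-2.451, -1.957, -0.004]
force: [0.2, -0.1, 1.4]
gripper_width: 0.0499
```

```bash
python3 - <<'E'
from h import *
o,p,R=cur();print(p,wn(p),o['force'],o['gripper_width'],o['joint_pos'].round(2),o['time_s'])
im,d,c=snap('wrist','w10')
print(proj(c,[p]))
E
```

```text
[ 0.5053686  -0.35819151  0.1500035 ] [[-119.49393891 -378.09245871  150.00350438]] [ 0.22140788 -0.12431302  1.38223239] 0.04992500974147259 [-0.05  0.61  0.93  1.69 -0.54  1.12  0.81] 9.7667
[[281.68847459 239.72989552]]
```

View pics/w10.png

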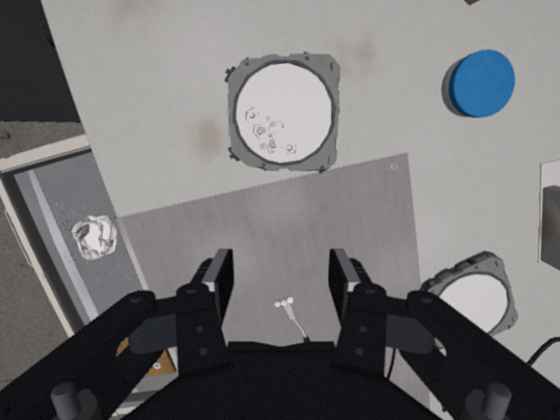

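```bash
python3 - <<'E'
from h import *
im,d,c=load('w10'); X=cloud(d,c); z=X[...,2]
print('mat z',np.nanmedian(z[200:230,150:200]),'table',np.nanmedian(z[100:150,150:200]))
o,p,R=cur()
q=p.copy();q[2]=0
print('tcp floor px',proj(c,[q]), 'fingers', proj(c,[q+R.apply([0,s*.032,0]) for s in(-1,1)]))
m=np.zeros(z.shape,np.uint8); m[40:185,210:350]=((z>0.010)&(z<0.03))[40:185,210:350]
B=X[m>0][:,:2]*1000; print(len(B),np.nanmedian(z[m>0]))
best=None
for deg in np.arange(-20,-5,.5):
    th=np.radians(deg);ex=np.array([np.cos(th),np.sin(th)]);ey=np.array([-ex[1],ex[0]])
    a=np.percentile(B@ex,[.7,99.3]);b=np.percentile(B@ey,[.7,99.3]); A=np.ptp(a)*np.ptp(b)
    if best is None or A<best[0]: best=(A,deg,np.ptp(a),np.ptp(b),ex*a.mean()+ey*b.mean())
print(best, wn(np.r_[best[4]/1000,0]))
cv2.imwrite('pics/w10c.png',cv2.resize(im[40:190,200:370,::-1],(680,600),interpolation=cv2.INTER_CUBIC))
cv2.imwrite('pics/w10m.png',cv2.resize(m[40:190,200:370]*255,(680,600),interpolation=cv2.INTER_NEAREST))
# line fit of each side: extreme points per slice
th=np.radians(best[1]);ex=np.array([np.cos(th),np.sin(th)]);ey=np.array([-ex[1],ex[0]]); L=np.c_[(B-best[4])@ex,(B-best[4])@ey]
for s in range(-55,56,10):
    k=abs(L[:,0]-s)<3; k2=abs(L[:,1]-s)<3
    print(s,'y-',L[k,1].min().round(1),'y+',L[k,1].max().round(1),'x-',L[k2,0].min().round(1),'x+',L[k2,0].max().round(1))
E
```

```text
mat z 0.0004390144936814444 table -0.0007885337155570937
tcp floor px [[281.74662679 191.05058028]] fingers [[253.70462421 191.06480108]
 [309.78779861 191.05707125]]
11907 0.01551254241785649
(np.float64(12406.477594024842), np.float64(-13.0), np.float64(110.78545074755709), np.float64(111.98652449675045), array([ 525.0937744, -277.0948937])) [[ -95.82029815 -298.05932636    0.        ]]
-55 y- -44.9 y+ 44.2 x- -37.0 x+ 50.6
-45 y- -48.9 y+ 49.9 x- -56.9 x+ 56.6
-35 y- -53.1 y+ 55.5 x- -59.1 x+ 56.1
-25 y- -56.4 y+ 53.3 x- -55.2 x+ 56.5
-15 y- -57.6 y+ 57.5 x- -56.0 x+ 56.3
-5 y- -57.2 y+ 56.8 x- -55.6 x+ 56.6
5 y- -57.6 y+ 56.8 x- -56.7 x+ 57.4
15 y- -57.2 y+ 57.1 x- -55.9 x+ 56.9
25 y- -57.1 y+ 59.1 x- -55.5 x+ 55.4
35 y- -57.4 y+ 57.2 x- -59.6 x+ 56.3
45 y- -59.3 y+ 57.5 x- -56.8 x+ 55.4
55 y- -50.6 y+ 50.1 x- -38.5 x+ 48.8
```

View pics/w10c.png

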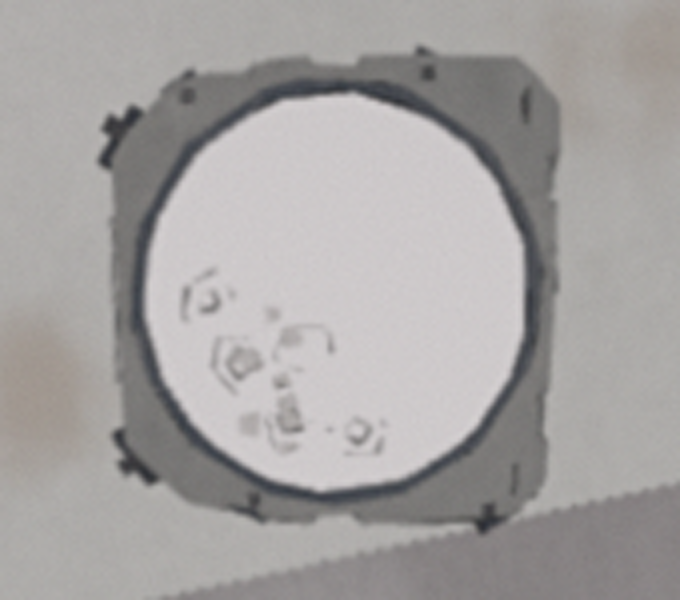

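send_rows(increments=[[0,0,0.03,0,0,0],[0,0,0.07,0,0,0],[0,0,0.11,0,0,0],[0,0,0.14,0,0,0],[0,0,0.16,0,0,0],[0,0,0.167,0,0,0],[0,0,0.167,0,0,0],[0,0,0.167,0,0,0]], gripper=0.75)

```text
time_s: 10.48
tool_pos: [0.5058, -0.3589, 0.0265]
ee_rot: [-2.455, -1.955, -0.005]
force: [0.4, -0.3, 0.4]
gripper_width: 0.021
```

```bash
python3 - <<'E'
from h import *
o,p,R=cur();print(p,wn(p),o['force'],o['gripper_width'],o['time_s'])
im,d,c=snap('wrist','w11')
print(proj(c,[p]))
im,d,c=snap('side','s11'); cv2.imwrite('pics/s11c.png',cv2.resize(im[140:290,230:430,::-1],(800,600),interpolation=cv2.INTER_CUBIC))
u,v=proj(c,[p])[0]; print(u,v,(u-230)*4,(v-140)*4)
E
```

```text
[ 0.50580711 -0.35886992  0.02648581] [[-119.08918142 -378.79152969   26.48581269]] [ 0.39852475 -0.31550744  0.35918408] 0.020995131138765836 10.4833
[[281.7015674  239.72249024]]
317.6444211032236 228.45765959018235 350.5776844128943 353.8306383607294
```

View pics/w11.png

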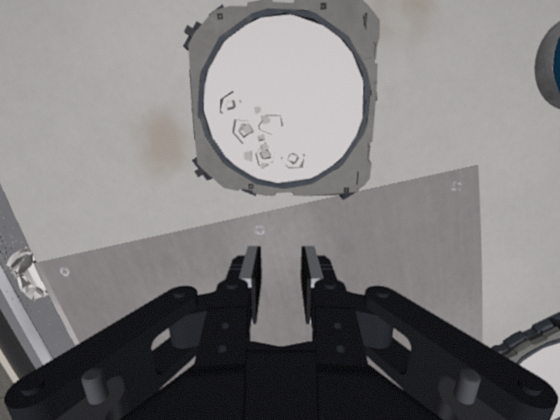

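View pics/s11c.png

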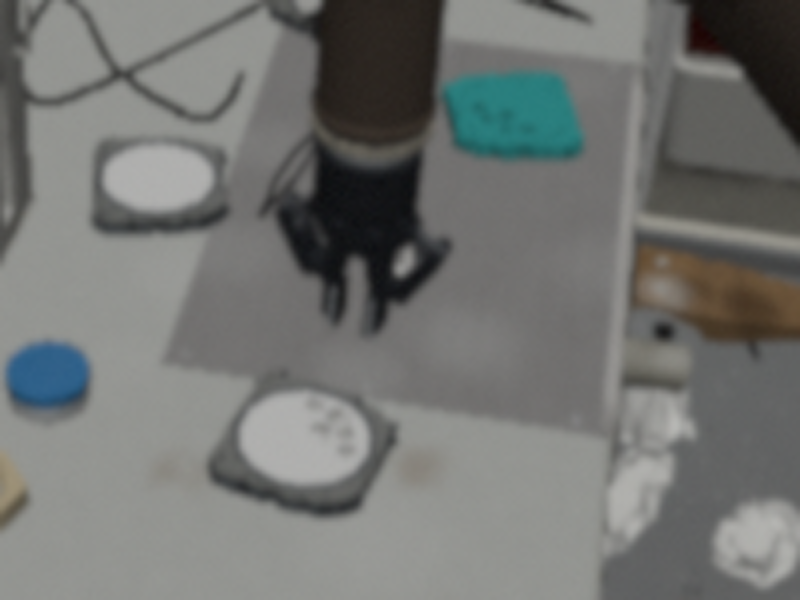

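send_rows(increments=[[0,0,0.01,0,0,0],[0,0,0.02,0,0,0],[0,0,0.028,0,0,0],[0,0,0.031,0,0,0],[0,0,0.031,0,0,0],[0,0,0.031,0,0,0]])

```text
time_s: 11.08
tool_pos: [0.505, -0.3592, 0.0022]
ee_rot: [-2.456, -1.952, -0.004]
force: [-0.0, 0.8, 0.5]
gripper_width: 0.0216
```

```bash
python3 - <<'E'
from h import *
o,p,R=cur();print(p,wn(p),o['force'],o['gripper_width'],o['time_s'])
im,d,c=snap('wrist','w12'); X=cloud(d,c)
for v in range(230,330,6): print(v,[(X[v,u]*1000).round(0).tolist() for u in (255,259,305,311)],im[v,257])
cv2.imwrite('pics/w12c.png',cv2.resize(im[200:350,180:380,::-1],(800,600),interpolation=cv2.INTER_CUBIC))
im,d,c=snap('side','s12'); cv2.imwrite('pics/s12c.png',cv2.resize(im[190:250,270:350,::-1],(800,600),interpolation=cv2.INTER_CUBIC))
u,v=proj(c,[p])[0]; print(u,v,(u-270)*10,(v-190)*10)
E
```

```text
[ 0.50500843 -0.35922691  0.0022254 ] [[-119.90439709 -379.10897455    2.22540382]] [-0.03717821  0.82601746  0.4705045 ] 0.021589787481878408 11.0833
230 [[490.0, -350.0, -0.0], [492.0, -350.0, -1.0], [521.0, -357.0, -1.0], [525.0, -358.0, 1.0]] [141 137 139]
236 [[489.0, -354.0, -0.0], [491.0, -354.0, 1.0], [520.0, -361.0, 1.0], [524.0, -361.0, 1.0]] [158 153 157]
242 [[487.0, -358.0, -0.0], [490.0, -358.0, -0.0], [519.0, -365.0, 1.0], [523.0, -366.0, -0.0]] [146 143 142]
248 [[494.0, -346.0, 40.0], [496.0, -347.0, 39.0], [519.0, -352.0, 40.0], [522.0, -353.0, 39.0]] [43 42 45]
254 [[495.0, -346.0, 47.0], [496.0, -348.0, 44.0], [518.0, -351.0, 48.0], [521.0, -352.0, 47.0]] [17 18 21]
260 [[495.0, -346.0, 54.0], [495.0, -351.0, 44.0], [518.0, -352.0, 52.0], [520.0, -352.0, 54.0]] [16 15 15]
266 [[496.0, -347.0, 59.0], [495.0, -354.0, 45.0], [517.0, -352.0, 60.0], [520.0, -352.0, 59.0]] [13  9 12]
272 [[496.0, -347.0, 65.0], [494.0, -356.0, 47.0], [517.0, -353.0, 63.0], [519.0, -353.0, 64.0]] [13 12 12]
278 [[496.0, -348.0, 67.0], [493.0, -360.0, 46.0], [516.0, -356.0, 62.0], [519.0,
[... 248 characters left out ...]
, -356.0, 69.0], [480.0, -397.0, 1.0], [514.0, -364.0, 64.0], [517.0, -358.0, 74.0]] [10  6  6]
302 [[494.0, -358.0, 69.0], [479.0, -401.0, 1.0], [514.0, -366.0, 65.0], [nan, nan, nan]] [11 11 11]
308 [[493.0, -361.0, 70.0], [478.0, -406.0, 1.0], [513.0, -369.0, 66.0], [516.0, -363.0, 74.0]] [50 47 48]
314 [[492.0, -363.0, 71.0], [476.0, -411.0, 0.0], [513.0, -370.0, 68.0], [516.0, -365.0, 75.0]] [91 88 89]
320 [[491.0, -366.0, 70.0], [475.0, -416.0, 1.0], [507.0, -424.0, 0.0], [515.0, -367.0, 77.0]] [121 116 116]
326 [[471.0, -420.0, 1.0], [474.0, -421.0, 0.0], [506.0, -429.0, -0.0], [510.0, -429.0, 1.0]] [139 133 134]
317.4133463512329 234.12154831264377 474.1334635123292 441.2154831264377
```

View pics/w12c.png

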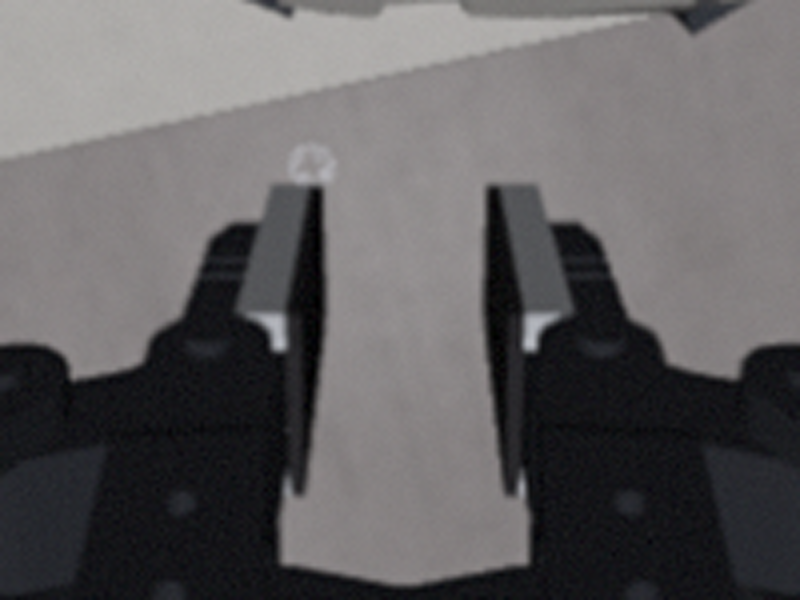

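View pics/s12c.png

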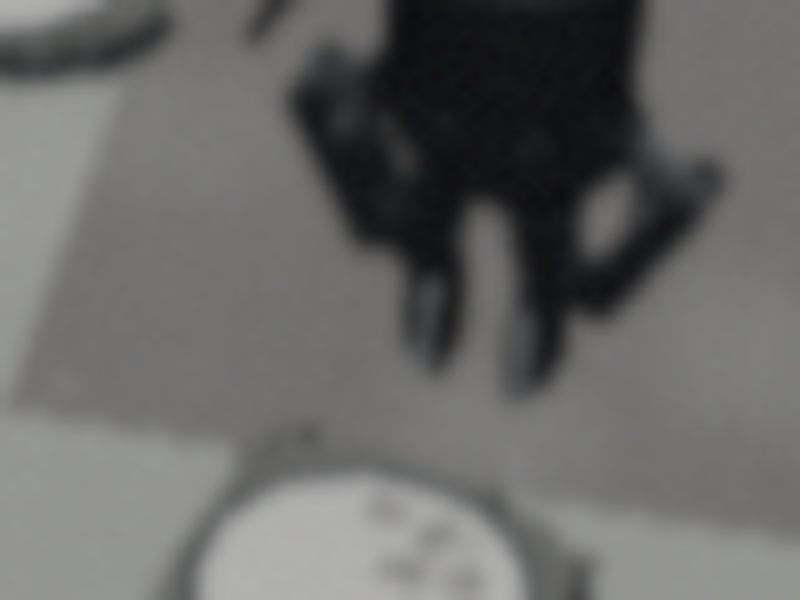

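send_rows(increments=[[0,0,0.008,0,0,0],[0,0,0.014,0,0,0],[0,0,0.018,0,0,0],[0,0,0.018,0,0,0]])

```text
time_s: 11.52
tool_pos: [0.5048, -0.3587, -0.012]
ee_rot: [-2.455, -1.952, -0.004]
force: [-0.9, 0.5, 1.0]
gripper_width: 0.021
```

send_rows(increments=[[0,0,0.006,0,0,0],[0,0,0.01,0,0,0],[0,0,0.013,0,0,0],[0,0,0.013,0,0,0]])

```text
time_s: 11.85
tool_pos: [0.505, -0.3588, -0.0213]
ee_rot: [-2.456, -1.953, -0.004]
force: [-0.2, -0.1, -0.6]
gripper_width: 0.0211
```

```bash
python3 - <<'E'
from h import *
o,p,R=cur();print(p,wn(p),o['force'],o['gripper_width'],o['time_s'])
im,d,c=snap('wrist','w13'); X=cloud(d,c)
for v in range(242,262,4): print(v,[(X[v,u]*1000).round(0).tolist() for u in (255,259,305,311)],im[v,257])
cv2.imwrite('pics/w13c.png',im[:,:,::-1])
E
```

```text
[ 0.50498657 -0.35884645 -0.02134506] [[-119.90759134 -378.72790085  -21.34506215]] [-0.17836593 -0.11678555 -0.60249603] 0.021093400201680258 11.85
242 [[492.0, -348.0, 1.0], [494.0, -349.0, 0.0], [519.0, -355.0, 0.0], [523.0, -356.0, 0.0]] [140 136 138]
246 [[491.0, -351.0, 1.0], [493.0, -352.0, -0.0], [519.0, -357.0, 0.0], [522.0, -358.0, 0.0]] [86 85 86]
250 [[494.0, -346.0, 18.0], [496.0, -346.0, 19.0], [519.0, -352.0, 17.0], [522.0, -352.0, 19.0]] [28 29 31]
254 [[494.0, -346.0, 23.0], [496.0, -348.0, 19.0], [518.0, -351.0, 24.0], [521.0, -352.0, 22.0]] [18 18 19]
258 [[495.0, -346.0, 28.0], [495.0, -350.0, 20.0], [518.0, -351.0, 28.0], [521.0, -352.0, 28.0]] [21 20 19]
```

View pics/w13c.png

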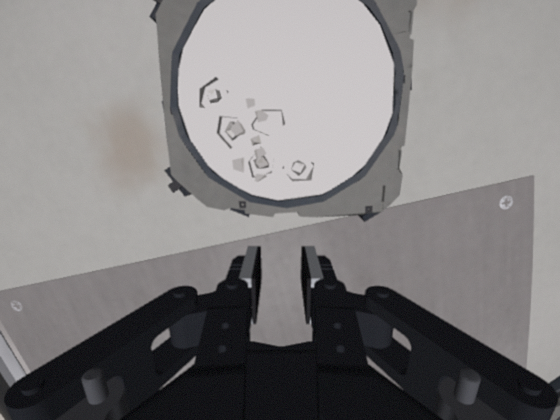

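send_rows(increments=[[0,0,0.004,0,0,0],[0,0,0.008,0,0,0],[0,0,0.01,0,0,0],[0,0,0.01,0,0,0]])

```text
time_s: 12.23
tool_pos: [0.5051, -0.3588, -0.0287]
ee_rot: [-2.456, -1.953, -0.004]
force: [-0.5, 0.4, -0.4]
gripper_width: 0.0214
```

```bash
cat > path.py <<'E'
from h import *
def tcp(s,C0=(-95.8,-298.06),y0=-15.8,R=858.6):
    a0=np.radians(-y0); a=a0*(1-s)
    cx=C0[0]+R*(np.cos(a)-np.cos(a0)); cy=C0[1]+R*(np.sin(a0)-np.sin(a))
    yaw=-a; return (cx+69*np.sin(yaw),cy-69*np.cos(yaw),-32,-90-np.degrees(a)), (cx,cy)
E
python3 - <<'E'
from path import *
print(tcp(0),tcp(1))
rows([tuple(np.round(tcp(s)[0],2)) for s in (-.03,0,.1,.2,.3,.4,.5,.6)])
E
```

```text
((np.float64(-114.58733704579963), np.float64(-364.4530415535207), -32, np.float64(-105.8)), (np.float64(-95.8), np.float64(-298.06))) ((np.float64(-63.36036924424443), np.float64(-133.28017989096287), -32, np.float64(-90.0)), (np.float64(-63.36036924424443), np.float64(-64.28017989096287)))
(np.float64(-117.1), np.float64(-371.12), np.float64(-32.0), np.float64(-106.27)) [0.0107, 0.0008, 0.0044, -0.0003, -0.0007, 0.0012]
(np.float64(-114.59), np.float64(-364.45), np.float64(-32.0), np.float64(-105.8)) [0.0202, 0.0016, 0.0045, -0.0003, -0.0007, -0.0001]
(np.float64(-106.62), np.float64(-342.08), np.float64(-32.0), np.float64(-104.22)) [0.0518, 0.0036, 0.0046, -0.0002, -0.0007, -0.0045]
(np.float64(-99.27), np.float64(-319.49), np.float64(-32.0), np.float64(-102.64)) [0.0834, 0.0049, 0.0048, -0.0002, -0.0007, -0.0089]
(np.float64(-92.54), np.float64(-296.71), np.float64(-32.0), np.float64(-101.06)) [0.1151, 0.0052, 0.0049, -0.0002, -0.0007, -0.0132]
(np.float64(-86.45), np.float64(-273.75), np.float64(-32.0), np.float64(-99.48)) [0.1468, 0.0047, 0.005, -0.0002, -0.0007, -0.0176]
(np.float64(-80.99), np.float64(-250.64), np.float64(-32.0), np.float64(-97.9)) [0.1784, 0.0033, 0.0052, -0.0002, -0.0007, -0.022]
(np.float64(-76.17), np.float64(-227.38), np.float64(-32.0), np.float64(-96.32)) [0.21, 0.001, 0.0053, -0.0002, -0.0007, -0.0264]
```

send_rows(increments=[[0.002,0,0.004,0,0,0],[0.0107,0.0008,0.0045,0,0,0],[0.018,0.0014,0.0045,0,0,0],[0.025,0.002,0.0045,0,0,-0.0008],[0.034,0.0026,0.0045,0,0,-0.002],[0.043,0.0031,0.0046,0,0,-0.0032],[0.0518,0.0036,0.0046,0,0,-0.0045],[0.0625,0.004,0.0047,0,0,-0.006],[0.073,0.0045,0.0047,0,0,-0.0075],[0.0834,0.0049,0.0048,0,0,-0.0089],[0.094,0.005,0.0048,0,0,-0.0103],[0.1045,0.0051,0.0048,0,0,-0.0118],[0.1151,0.0052,0.0049,0,0,-0.0132],[0.1151,0.0052,0.0049,0,0,-0.0132]])

```text
time_s: 13.4
tool_pos: [0.5292, -0.2739, -0.0313]
ee_rot: [-2.37, -2.056, -0.006]
force: [1.2, -1.0, 6.5]
gripper_width: 0.0214
```

```bash
cat > bl.py <<'E'
from h import *
def blank(fn,box):
    im,d,c=load(fn); X=cloud(d,c); z=X[...,2]; v0,v1,u0,u1=box
    g=im.astype(int); 
    m=np.zeros(z.shape,bool); m[v0:v1,u0:u1]=((z>0.010)&(z<0.022))[v0:v1,u0:u1]
    return X,m
def fitrect(B):
    best=None
    for deg in np.arange(-25,12,.25):
        th=np.radians(deg);ex=np.array([np.cos(th),np.sin(th)]);ey=np.array([-ex[1],ex[0]])
        a=np.percentile(B@ex,[.7,99.3]);b=np.percentile(B@ey,[.7,99.3]); A=np.ptp(a)*np.ptp(b)
        if best is None or A<best[0]: best=(A,deg,np.ptp(a),np.ptp(b),ex*a.mean()+ey*b.mean())
    return best
E
python3 - <<'E'
from h import *
o,p,R=cur();print(p,wn(p),o['force'],o['gripper_width'],o['time_s'])
im,d,c=snap('wrist','w14')
E
```

```text
[ 0.52920817 -0.27390175 -0.03134945] [[ -91.55443525 -295.07153832  -31.34944542]] [ 1.19903164 -0.98452112  6.46667268] 0.021431727663087104 13.4
```

View pics/w14.png

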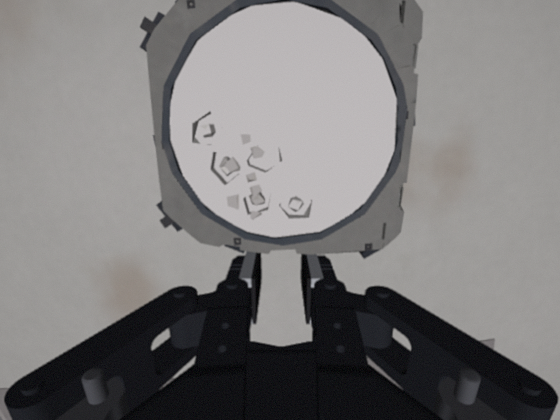

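```bash
python3 - <<'E'
from path import *
rows([tuple(np.round(tcp(s)[0],2)+[0,0,2,0]) for s in (.3,.4,.5,.6,.7,.8,.9,1)])
E
```

```text
(np.float64(-92.54), np.float64(-296.71), np.float64(-30.0), np.float64(-101.06)) [-0.0024, -0.0009, -0.0019, -0.0001, -0.0009, 0.0003]
(np.float64(-86.45), np.float64(-273.75), np.float64(-30.0), np.float64(-99.48)) [0.0292, 0.0013, -0.0017, -0.0001, -0.0009, -0.0041]
(np.float64(-80.99), np.float64(-250.64), np.float64(-30.0), np.float64(-97.9)) [0.0608, 0.0026, -0.0015, -0.0001, -0.0009, -0.0085]
(np.float64(-76.17), np.float64(-227.38), np.float64(-30.0), np.float64(-96.32)) [0.0925, 0.003, -0.0013, -0.0, -0.0009, -0.0129]
(np.float64(-72.0), np.float64(-203.99), np.float64(-30.0), np.float64(-94.74)) [0.1241, 0.0025, -0.0011, -0.0, -0.0009, -0.0172]
(np.float64(-68.47), np.float64(-180.51), np.float64(-30.0), np.float64(-93.16)) [0.1558, 0.0012, -0.0009, -0.0, -0.0009, -0.0216]
(np.float64(-65.59), np.float64(-156.93), np.float64(-30.0), np.float64(-91.58)) [0.1874, -0.001, -0.0008, -0.0, -0.0009, -0.026]
(np.float64(-63.36), np.float64(-133.28), np.float64(-30.0), np.float64(-90.0)) [0.2189, -0.0041, -0.0006, 0.0, -0.0009, -0.0304]
```

send_rows(increments=[[0.007,0.0002,-0.0018,0,0,-0.0008],[0.017,0.0008,-0.0018,0,0,-0.0022],[0.0292,0.0013,-0.0017,0,0,-0.0041],[0.0395,0.0018,-0.0016,0,0,-0.0055],[0.05,0.0022,-0.0016,0,0,-0.007],[0.0608,0.0026,-0.0015,0,0,-0.0085],[0.071,0.0028,-0.0014,0,0,-0.01],[0.076,0.0028,-0.0014,0,0,-0.0107],[0.076,0.0028,-0.0014,0,0,-0.0107]])

```text
time_s: 14.2
tool_pos: [0.539, -0.2178, -0.0305]
ee_rot: [-2.3, -2.134, -0.005]
force: [-0.3, 0.6, -1.0]
gripper_width: 0.0214
```

```bash
python3 - <<'E'
from h import *
o,p,R=cur();print(p,wn(p),o['force'],o['gripper_width'],o['time_s'])
im,d,c=snap('wrist','w15')
E
```

```text
[ 0.53896273 -0.21784021 -0.03054639] [[ -79.06566809 -239.55507359  -30.54639484]] [-0.26943823  0.57748708 -0.97316532] 0.02139952773229049 14.2
```

View pics/w15.png

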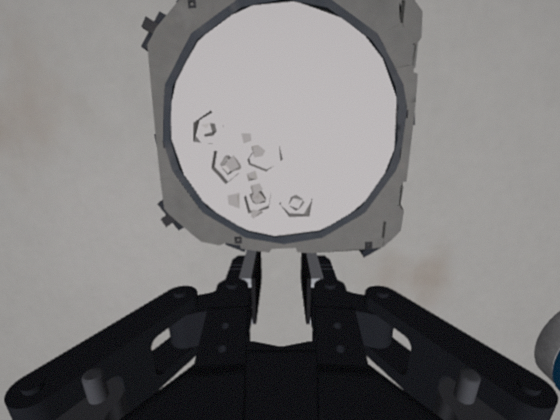

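```bash
cat >> bl.py <<'E'
def disc(im,d,c):
    g=cv2.cvtColor(im,cv2.COLOR_RGB2GRAY); X=cloud(d,c)
    m=((g>175)&(X[...,2]>.009)&(X[...,2]<.025)).astype(np.uint8)
    n,l,s,_=cv2.connectedComponentsWithStats(m); k=1+s[1:,4].argmax()
    P=X[l==k][:,:2]; h=cv2.convexHull((P*1000).astype(np.float32))
    (cx,cy),r=cv2.minEnclosingCircle(h); return np.array([cx,cy])/1000,r,s[k]
def edges(im,d,c,C,yaw):
    "edge positions of blank (mm, in frame centred C, yaw rad) by slices"
    X=cloud(d,c); z=X[...,2]; m=(z>.010)&(z<.022); P=X[m][:,:2]; P=P[np.linalg.norm(P-C,axis=1)<.085]
    ex=np.array([np.cos(yaw),np.sin(yaw)]);ey=np.array([-ex[1],ex[0]]); L=np.c_[(P-C)@ex,(P-C)@ey]*1000
    return L
E
python3 - <<'E'
from bl import *
for f in('w10','w15'):
    im,d,c=load(f); C,r,s=disc(im,d,c); print(f,C,r,s,wn(np.r_[C,0]))
o,p,R=cur(); 
im,d,c=load('w15'); C,r,s=disc(im,d,c)
yaw=np.arctan2(*R.as_matrix()[[1,0],0])-np.pi/2; print('tool yaw rel',np.degrees(yaw-NY)); 
L=edges(im,d,c,C,yaw)
for q in range(-50,51,10):
    k=abs(L[:,0]-q)<3; k2=abs(L[:,1]-q)<3
    print(q,'y-',L[k,1].min().round(1),'x-',L[k2,0].min().round(1),'x+',L[k2,0].max().round(1))
print('tcp in that frame', (np.array([[np.cos(yaw),np.sin(yaw)],[-np.sin(yaw),np.cos(yaw)]])@(p[:2]-C))*1000)
E
```

```text
w10 [ 0.5255946  -0.27733197] 48.584388732910156 [ 237   64   94   99 6938] [[ -95.33168129 -298.32064918    0.        ]]
w15 [ 0.54475494 -0.14842561] 48.86277770996094 [  172     2   224   233 38130] [[ -69.88045515 -170.50749446    0.        ]]
tool yaw rel -7.160727382503623
-50 y- -48.0 x- -51.3 x+ 55.0
-40 y- -53.0 x- -58.7 x+ 56.2
-30 y- -55.2 x- -56.5 x+ 54.9
-20 y- -64.1 x- -56.0 x+ 55.8
-10 y- -81.1 x- -56.3 x+ 55.9
0 y- -56.2 x- -57.0 x+ 57.0
10 y- -80.5 x- -56.7 x+ 56.2
20 y- -64.2 x- -56.5 x+ 56.2
30 y- -58.3 x- -58.2 x+ 55.4
40 y- -61.0 x- -58.4 x+ 56.1
50 y- -56.3 x- -51.5 x+ 55.0
tcp in that frame [ -0.57724106 -70.53236568]
```

```bash
python3 - <<'E'
from path import *
rows([tuple(np.round(tcp(s)[0],2)+[0,-1.5,2,0]) for s in (.6,.7,.8,.9,1)])
E
```

```text
(np.float64(-76.17), np.float64(-228.88), np.float64(-30.0), np.float64(-96.32)) [0.0158, 0.0022, -0.0005, -0.0001, -0.0008, -0.0023]
(np.float64(-72.0), np.float64(-205.49), np.float64(-30.0), np.float64(-94.74)) [0.0474, 0.0038, -0.0003, -0.0001, -0.0008, -0.0067]
(np.float64(-68.47), np.float64(-182.01), np.float64(-30.0), np.float64(-93.16)) [0.0791, 0.0045, -0.0002, -0.0001, -0.0008, -0.0111]
(np.float64(-65.59), np.float64(-158.43), np.float64(-30.0), np.float64(-91.58)) [0.1107, 0.0044, -0.0, -0.0001, -0.0008, -0.0155]
(np.float64(-63.36), np.float64(-134.78), np.float64(-30.0), np.float64(-90.0)) [0.1424, 0.0035, 0.0002, -0.0001, -0.0008, -0.0199]
```

send_rows(increments=[[0.007,0.001,-0.0005,0,0,-0.001],[0.0158,0.0022,-0.0005,0,0,-0.0023],[0.0263,0.0028,-0.0004,0,0,-0.0037],[0.037,0.0033,-0.0004,0,0,-0.0052],[0.0474,0.0038,-0.0003,0,0,-0.0067],[0.058,0.004,-0.0003,0,0,-0.0082],[0.0685,0.0043,-0.0002,0,0,-0.0096],[0.0791,0.0045,-0.0002,0,0,-0.0111],[0.0895,0.0045,-0.0001,0,0,-0.0126],[0.1,0.0045,-0.0001,0,0,-0.014],[0.1107,0.0044,0,0,0,-0.0155],[0.121,0.0041,0,0,0,-0.017],[0.131,0.0038,0,0,0,-0.0184],[0.138,0.0036,0,0,0,-0.0195],[0.138,0.0036,0,0,0,-0.0195]])

```text
time_s: 15.5
tool_pos: [0.5494, -0.1146, -0.0301]
ee_rot: [-2.165, -2.271, -0.006]
force: [0.4, -0.3, 0.1]
gripper_width: 0.021
```

```bash
python3 - <<'E'
from bl import *
o,p,R=cur();print(p,wn(p),o['force'],o['time_s'])
im,d,c=snap('wrist','w16'); C,r,s=disc(im,d,c); print(C,r,wn(np.r_[C,0]))
yaw=np.arctan2(*R.as_matrix()[[1,0],0])-np.pi/2; print('tool yaw rel',np.degrees(yaw-NY)); 
E
```

```text
[ 0.54939748 -0.11464465 -0.03007969] [[ -63.58888814 -136.99446598  -30.07968879]] [ 0.40980077 -0.28041679  0.07789454] 15.5
[ 0.54668054 -0.04561605] 48.8338623046875 [[-62.92151513 -67.91564271   0.        ]]
tool yaw rel -0.06366251559161727
```

View pics/w16.png

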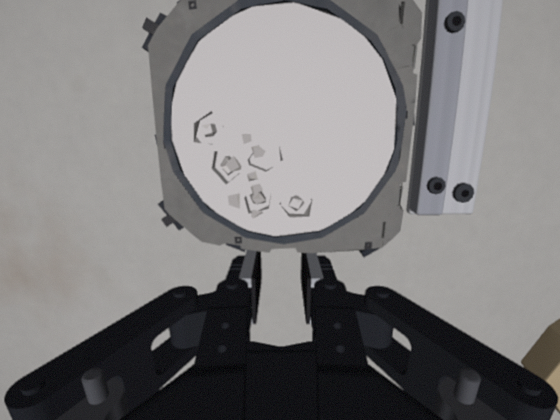

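```bash
python3 - <<'E'
from bl import *
rows([(-64,-150,-30,-90),(-70,-152,20,-90),(-148,-68,20,-180),(-148,-68,-30,-180)])
E
```

```text
(-64, -150, -30, -90) [-0.0163, -0.0003, -0.0001, -0.0001, -0.0009, -0.0003]
(-70, -152, 20, -90) [-0.0186, -0.0083, -0.0668, -0.0001, -0.0009, -0.0003]
(-148, -68, 20, -180) [0.0931, -0.1126, -0.0661, -0.0007, -0.0006, 0.2497]
(-148, -68, -30, -180) [0.0928, -0.1125, 0.0005, -0.0007, -0.0006, 0.2497]
```

send_rows(increments=[[-0.012,0,0,0,0,0],[-0.025,-0.003,-0.03,0,0,0],[-0.025,-0.02,-0.068,0,0,0.018],[-0.015,-0.05,-0.068,0,0,0.037],[0.01,-0.08,-0.068,0,0,0.056],[0.04,-0.1,-0.068,0,0,0.075],[0.07,-0.11,-0.068,0,0,0.094],[0.093,-0.1126,-0.067,0,0,0.113],[0.093,-0.1126,-0.067,0,0,0.132],[0.093,-0.1126,-0.067,0,0,0.151],[0.093,-0.1126,-0.067,0,0,0.17],[0.093,-0.1126,-0.067,0,0,0.189],[0.093,-0.1126,-0.067,0,0,0.208],[0.093,-0.1126,-0.067,0,0,0.227],[0.093,-0.1126,-0.067,0,0,0.246],[0.093,-0.1126,-0.067,0,0,0.2497],[0.093,-0.1126,-0.067,0,0,0.2497],[0.093,-0.1126,-0.067,0,0,0.2497]])

```text
time_s: 17.05
tool_pos: [0.4619, -0.0517, 0.0207]
ee_rot: [-3.137, -0.079, 0.0]
force: [-0.2, 1.1, 0.2]
gripper_width: 0.0214
```

```bash
python3 - <<'E'
from bl import *
o,p,R=cur();print(p,wn(p),o['force'],o['time_s'],o['joint_pos'].round(2))
im,d,c=snap('wrist','w17'); C,r,s=disc(im,d,c); print(C,r,wn(np.r_[C,0]))
rows([(-140,-68,-30,-180),(-126,-68,-30,-180),(-123,-68,-30,-180)])
E
```

```text
[ 0.46186413 -0.05166617  0.02071067] [[-147.9324653   -69.80416659   20.71066896]] [-0.22680251  1.08610765  0.19629997] 17.05 [-0.79  0.77  1.21  2.2  -0.98  0.9  -0.47]
[ 0.54685291 -0.04560609] 48.611698150634766 [[-62.74887087 -67.91413691   0.        ]]
(-140, -68, -30, -180) [0.0105, -0.0019, 0.0677, -0.0007, -0.0, 0.0002]
(-126, -68, -30, -180) [0.0291, -0.0019, 0.0677, -0.0007, -0.0, 0.0002]
(-123, -68, -30, -180) [0.0331, -0.0019, 0.0677, -0.0007, -0.0, 0.0002]
```

View pics/w17.png

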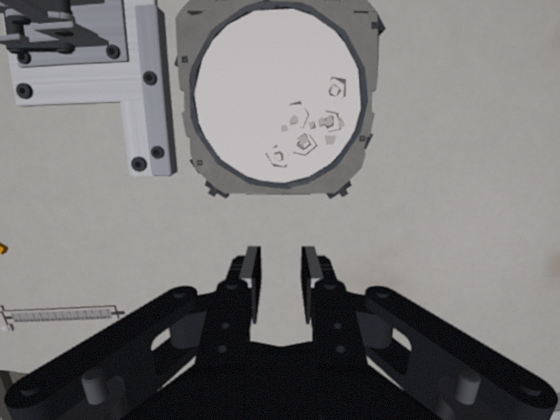

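send_rows(increments=[[0.004,-0.001,0.02,0,0,0],[0.008,-0.0019,0.045,0,0,0],[0.0105,-0.0019,0.063,0,0,0],[0.0105,-0.0019,0.0677,0,0,0],[0.0105,-0.0019,0.0677,0,0,0]])

```text
time_s: 17.52
tool_pos: [0.4694, -0.0492, -0.0303]
ee_rot: [-3.136, -0.076, 0.001]
force: [-0.5, -0.1, 0.4]
gripper_width: 0.0211
```

```bash
python3 - <<'E'
from bl import *
o,p,R=cur();print(p,wn(p),o['force'],o['time_s'],o['joint_pos'].round(2))
rows([(-132,-68,-30,-180),(-126,-68,-30,-180),(-123,-68,-30,-180),(-121,-68,-30,-180)])
E
```

```text
[ 0.46937145 -0.04917071 -0.03033897] [[-140.31192071  -67.6794118   -30.33896607]] [-0.53563296 -0.07004435  0.38184433] 17.5167 [-0.72  0.84  1.09  2.21 -1.11  0.83 -0.4 ]
(-132, -68, -30, -180) [0.0111, 0.0004, -0.0005, -0.0008, 0.0001, -0.0001]
(-126, -68, -30, -180) [0.0191, 0.0004, -0.0005, -0.0008, 0.0001, -0.0001]
(-123, -68, -30, -180) [0.0231, 0.0004, -0.0005, -0.0008, 0.0001, -0.0001]
(-121, -68, -30, -180) [0.0257, 0.0004, -0.0005, -0.0008, 0.0001, -0.0001]
```

Push gently towards the far fence, first to just short of nominal.

send_rows(increments=[[0.006,0,-0.0005,0,0,0],[0.011,0,-0.0005,0,0,0],[0.0145,0,-0.0005,0,0,0],[0.0175,0,-0.0005,0,0,0],[0.02,0,-0.0005,0,0,0],[0.022,0,-0.0005,0,0,0],[0.022,0,-0.0005,0,0,0]])

```text
time_s: 18.1
tool_pos: [0.4865, -0.0483, -0.0296]
ee_rot: [-3.136, -0.075, -0.0]
force: [-0.6, -0.2, 0.5]
gripper_width: 0.0215
```

```bash
python3 - <<'E'
from bl import *
o,p,R=cur();print(p,wn(p),o['force'],o['time_s'],o['joint_pos'].round(2))
im,d,c=snap('wrist','w18'); C,r,s=disc(im,d,c); print(C,r,wn(np.r_[C,0]))
E
```

```text
[ 0.48648433 -0.04827437 -0.02960759] [[-123.175678    -67.62233832  -29.60759034]] [-0.58442387 -0.24236102  0.4777989 ] 18.1 [-0.72  0.85  1.09  2.17 -1.1   0.86 -0.43]
[ 0.55275922 -0.04532618] 48.849613189697266 [[-56.83593898 -67.92385909   0.        ]]
```

View pics/w18.png

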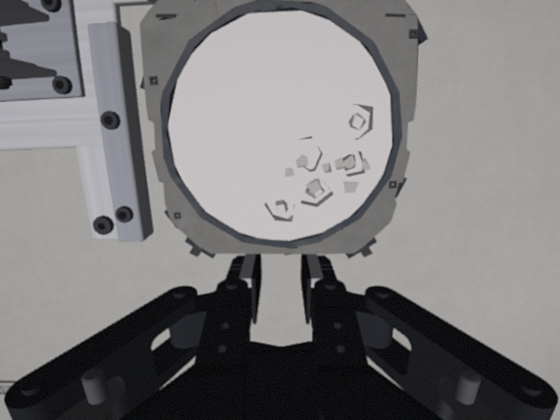

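send_rows(increments=[[0.0015,0,0,0,0,0],[0.003,0,0,0,0,0],[0.003,0,0,0,0,0]])

```text
time_s: 18.4
tool_pos: [0.4874, -0.0482, -0.0298]
ee_rot: [-3.136, -0.074, 0.003]
force: [-4.6, 0.1, 3.0]
gripper_width: 0.0212
```

send_rows(increments=[[0.0015,0,0,0,0,0],[0.003,0,0,0,0,0],[0.004,0,0,0,0,0],[0.004,0,0,0,0,0]])

```text
time_s: 18.73
tool_pos: [0.4873, -0.0482, -0.0301]
ee_rot: [-3.135, -0.072, 0.009]
force: [-13.9, -0.3, 9.0]
gripper_width: 0.0213
```

```bash
python3 - <<'E'
from bl import *
o,p,R=cur();print(p,wn(p),o['force'],o['time_s'])
im,d,c=snap('wrist','w19'); C,r,s=disc(im,d,c); print(C,r,wn(np.r_[C,0]))
rows([(-150,-70,-30,-180),(-150,-80,20,-170),(-58,-150,20,-90),(-58,-150,-30,-90)])
E
```

```text
[ 0.48734982 -0.04818122 -0.03014102] [[-122.30666969  -67.57169129  -30.14102055]] [-13.86105061  -0.30576225   8.96270543] 18.7333
[ 0.55351538 -0.04506645] 49.02910232543945 [[-56.06796028 -67.70147678   0.        ]]
(-150, -70, -30, -180) [-0.0369, 0.0033, 0.0, -0.0009, 0.0009, -0.0005]
(-150, -80, 20, -170) [-0.0372, 0.0163, -0.0667, -0.001, 0.0008, -0.0283]
(-58, -150, 20, -90) [0.0858, 0.1092, -0.068, -0.0014, 0.0, -0.2505]
(-58, -150, -30, -90) [0.0861, 0.1096, -0.0013, -0.0014, 0.0, -0.2505]
```

View pics/w19.png

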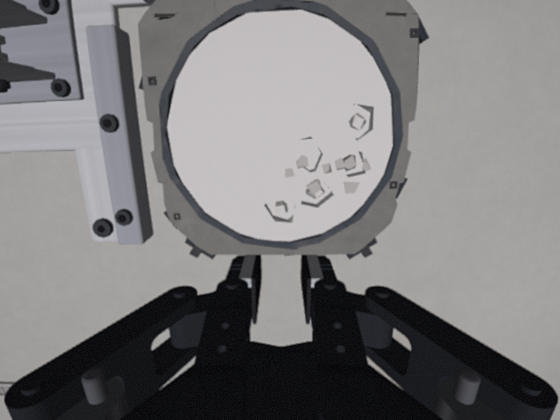

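send_rows(increments=[[-0.02,0,0,0,0,0],[-0.042,0.01,-0.03,0,0,-0.01],[-0.042,0.03,-0.068,0,0,-0.028],[-0.03,0.05,-0.068,0,0,-0.047],[-0.01,0.07,-0.068,0,0,-0.066],[0.02,0.09,-0.068,0,0,-0.085],[0.05,0.105,-0.068,0,0,-0.104],[0.083,0.1092,-0.068,0,0,-0.123],[0.083,0.1092,-0.068,0,0,-0.142],[0.083,0.1092,-0.068,0,0,-0.161],[0.083,0.1092,-0.068,0,0,-0.18],[0.083,0.1092,-0.068,0,0,-0.199],[0.083,0.1092,-0.068,0,0,-0.218],[0.083,0.1092,-0.068,0,0,-0.237],[0.083,0.1092,-0.068,0,0,-0.2505],[0.083,0.1092,-0.05,0,0,-0.2505],[0.083,0.1092,-0.02,0,0,-0.2505],[0.083,0.1092,-0.001,0,0,-0.2505],[0.083,0.1092,-0.001,0,0,-0.2505],[0.083,0.1092,-0.001,0,0,-0.2505]])

```text
time_s: 20.45
tool_pos: [0.5575, -0.1272, -0.0302]
ee_rot: [-2.166, -2.271, -0.004]
force: [-0.9, 0.6, -0.0]
gripper_width: 0.0213
```

```bash
python3 - <<'E'
from bl import *
o,p,R=cur();print(p,wn(p),o['force'],o['time_s'])
im,d,c=snap('wrist','w20'); C,r,s=disc(im,d,c); print(C,r,wn(np.r_[C,0]))
rows([(-57,-138,-30,-90),(-57,-130,-30,-90),(-57,-127,-30,-90)])
E
```

```text
[ 0.55745381 -0.12716017 -0.0302327 ] [[ -56.15523779 -149.88957048  -30.23269966]] [-0.88568861  0.62504626 -0.00890093] 20.45
[ 0.5537674  -0.04511656] 48.81813430786133 [[-55.81870319 -67.76387406   0.        ]]
(-57, -138, -30, -90) [0.0157, -0.001, -0.0, -0.0001, -0.0007, -0.0002]
(-57, -130, -30, -90) [0.0264, -0.001, 0.0, -0.0001, -0.0007, -0.0002]
(-57, -127, -30, -90) [0.0304, -0.001, 0.0, -0.0001, -0.0007, -0.0002]
```

View pics/w20.png

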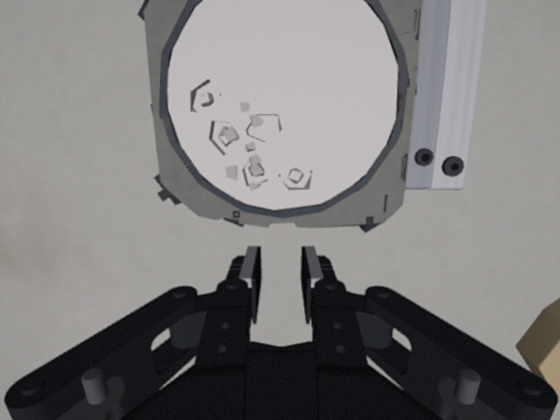

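send_rows(increments=[[0.007,0,0,0,0,0],[0.014,-0.001,0,0,0,0],[0.019,-0.001,0,0,0,0],[0.023,-0.001,0,0,0,0],[0.0265,-0.001,0,0,0,0],[0.029,-0.001,0,0,0,0],[0.031,-0.001,0,0,0,0],[0.031,-0.001,0,0,0,0]])

```text
time_s: 21.17
tool_pos: [0.5558, -0.1038, -0.0291]
ee_rot: [-2.163, -2.275, -0.005]
force: [0.7, -1.0, 0.3]
gripper_width: 0.0212
```

send_rows(increments=[[0.0015,0,0,0,0,0],[0.003,0,0,0,0,0],[0.003,0,0,0,0,0]])

```text
time_s: 21.42
tool_pos: [0.5558, -0.1038, -0.0288]
ee_rot: [-2.166, -2.275, -0.003]
force: [0.8, -6.9, -0.8]
gripper_width: 0.0215
```

Contact. A firmer press.

send_rows(increments=[[0.0015,0,0,0,0,0],[0.003,0,0,0,0,0],[0.004,0,0,0,0,0],[0.004,0,0,0,0,0]])

```text
time_s: 21.75
tool_pos: [0.5558, -0.1039, -0.0284]
ee_rot: [2.167, 2.27, 0.0]
force: [1.1, -14.3, -1.3]
gripper_width: 0.021
```

```bash
python3 - <<'E'
from bl import *
o,p,R=cur();print(p,wn(p),o['force'],o['time_s'])
im,d,c=snap('wrist','w21'); C,r,s=disc(im,d,c); print(C,r,wn(np.r_[C,0]))
E
```

```text
[ 0.55581897 -0.1038687  -0.02841066] [[ -56.64729606 -126.54598393  -28.41065969]] [  1.05525539 -14.26252233  -1.3047806 ] 21.75
[ 0.55331952 -0.03484745] 48.79844665527344 [[-55.76305665 -57.4851547    0.        ]]
```

View pics/w21.png

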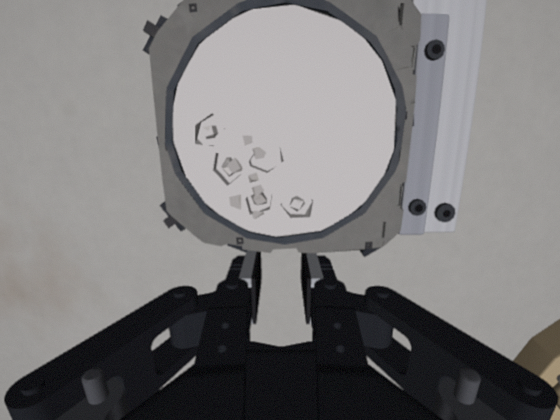

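```bash
python3 - <<'E'
from bl import *
rows([(-57,-150,-30,-90),(-57,-150,60,-90),(-30,-60,200,0)])
E
```

```text
(-57, -150, -30, -90) [-0.0313, -0.0004, 0.0022, 0.0004, 0.0004, -0.0003]
(-57, -150, 60, -90) [-0.0315, -0.0002, -0.1178, 0.0004, 0.0004, -0.0003]
(-30, -60, 200, 0) [0.0881, 0.036, -0.3047, -0.0, 0.0006, -0.2503]
```

send_rows(increments=[[-0.02,0,0,0,0,0],[-0.037,0,-0.03,0,0,0],[-0.037,0,-0.08,0,0,-0.018],[-0.03,0,-0.13,0,0,-0.037],[-0.01,0.01,-0.18,0,0,-0.056],[0.02,0.02,-0.23,0,0,-0.075],[0.05,0.03,-0.27,0,0,-0.094],[0.083,0.036,-0.3,0,0,-0.113],[0.083,0.036,-0.305,0,0,-0.132],[0.083,0.036,-0.305,0,0,-0.151],[0.083,0.036,-0.305,0,0,-0.17],[0.083,0.036,-0.305,0,0,-0.189],[0.083,0.036,-0.305,0,0,-0.208],[0.083,0.036,-0.305,0,0,-0.227],[0.083,0.036,-0.305,0,0,-0.246],[0.083,0.036,-0.305,0,0,-0.25],[0.083,0.036,-0.305,0,0,-0.25],[0.083,0.036,-0.305,0,0,-0.25],[0.083,0.036,-0.305,0,0,-0.25]], gripper=1)

```text
time_s: 23.38
tool_pos: [0.579, -0.0359, 0.1998]
ee_rot: [0.075, -3.14, -0.007]
force: [0.9, -0.9, 0.5]
gripper_width: -0.0004
```

```bash
python3 - <<'E'
from bl import *
o,p,R=cur();print(p,wn(p),o['force'],o['time_s'])
im,d,c=snap('wrist','w22'); C,r,s=disc(im,d,c); print(C,r,wn(np.r_[C,0]))
E
```

```text
[ 0.57902703 -0.03593967  0.19981478] [[-30.13989624 -59.83522859 199.81477642]] [ 0.85505272 -0.85818938  0.46555807] 23.3833
[ 0.55313519 -0.03519903] 48.049739837646484 [[-55.964382  -57.8272821   0.       ]]
```

View pics/w22.png

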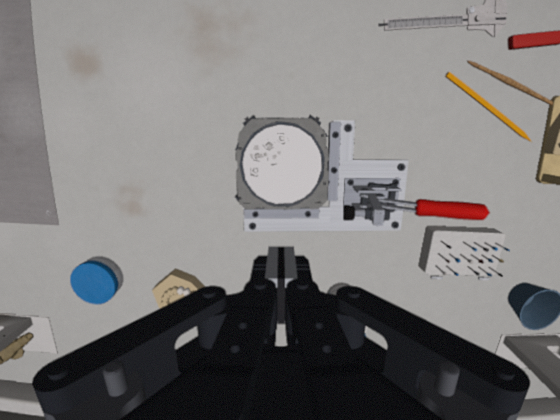

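```bash
python3 - <<'E'
from bl import *
im,d,c=load('w22')
cv2.imwrite('pics/w22c.png',cv2.resize(im[108:240,225:400,::-1],(795,600),interpolation=cv2.INTER_CUBIC))
X=cloud(d,c); C=np.array([.55313,-.0352]); 
L=edges(im,d,c,C,NY)
for q in range(-45,46,10):
    k=abs(L[:,0]-q)<3; k2=abs(L[:,1]-q)<3
    print(q,'y-',L[k,1].min().round(1),'x-',L[k2,0].min().round(1))
# side-edge line fits
for ax in (0,1):
    pts=[]
    for q in np.arange(-20,26,3.):
        k=abs(L[:,1-ax]-q)<1.6; pts.append((q,L[k,ax].min()))
    pts=np.array(pts); print('slope deg',np.degrees(np.arctan(np.polyfit(pts[:,0],pts[:,1],1)[0])))
g=im.astype(int); rm=(g[...,0]>60)&(g[...,0]>2*g[...,1])&(g[...,0]>2*g[...,2]); P=wn(X[rm]); P=P[np.all(np.isfinite(P),1)];P=P[abs(P[:,0]+17)<15]
for y0 in range(60,180,10):
    q=P[(P[:,1]>y0)&(P[:,1]<y0+10)]
    if len(q): print(y0,len(q),q[:,2].min().round(),np.median(q[:,2]).round(),q[:,2].max().round(),q[:,0].mean())
E
```

```text
-45 y- -50.5 x- -57.2
-35 y- -53.1 x- -59.6
-25 y- -56.0 x- -56.0
-15 y- -58.0 x- -55.9
-5 y- -57.7 x- -55.9
5 y- -57.5 x- -55.9
15 y- -57.5 x- -55.9
25 y- -58.1 x- -55.9
35 y- -57.3 x- -60.6
45 y- -60.1 x- -57.1
slope deg 0.06454450679830406
slope deg -0.2482264884734396
80 62 72.0 78.0 81.0 -18.694328872011432
90 161 73.0 80.0 84.0 -19.052818138266574
100 152 76.0 83.0 87.0 -18.87560789366958
110 168 80.0 86.0 90.0 -19.18773781814137
120 178 82.0 90.0 94.0 -19.264464283039374
130 172 87.0 93.0 97.0 -19.32195147945806
140 160 89.0 96.0 100.0 -19.16175560346119
150 29 92.0 97.0 99.0 -19.702859407801334
```

View pics/w22c.png

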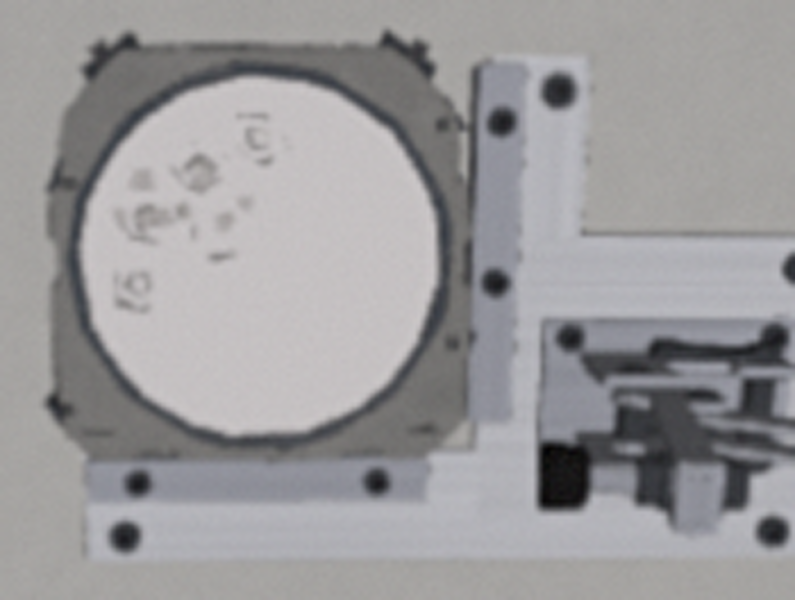

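```bash
python3 - <<'E'
from bl import *
im,d,c=load('w22'); X=cloud(d,c); N=wn(X.reshape(-1,3)).reshape(X.shape)
m=np.zeros(d.shape,bool); m[222:290,420:520]=True
m&=(N[...,2]>12)&(N[...,2]<200)&(N[...,0]>-20)
P=N[m]; print('cushion',P.min(0),P.max(0),np.percentile(P,[2,98],axis=0).round(0))
Q=P[P[:,2]<45]; 
for x0 in range(-10,100,10):
    k=(P[:,0]>x0)&(P[:,0]<x0+10); 
    if k.any(): print(x0,P[k,1].min().round(),P[k,1].max().round(),P[k,2].max().round(),np.median(P[k,2]).round())
# gripper geometry in tool frame from w21 (yaw -90, opening 21) and w22
for f in ('w13','w22'):
    pass
o,p,R=cur()
rel=R.inv().apply((X.reshape(-1,3)-p)).reshape(X.shape)*1000
dark=(im.max(2)<60)&(d>0)&(rel[...,2]<30)
T=rel[dark]; 
for z0 in range(-180,40,10):
    k=(T[:,2]>z0)&(T[:,2]<z0+10)
    if k.sum()>5: print('tool z',z0,'x',T[k,0].min().round(),T[k,0].max().round(),'y',T[k,1].min().round(),T[k,1].max().round(),k.sum())
rows([(-18,190,130,-90),(-18,186,38,-90)])
E
```

```text
cushion [ 27.44341814 137.888866    12.04353342] [125.15948891 294.54220263  50.76848479] [[ 29. 140.  14.]
 [ 95. 240.  46.]]
20 142.0 190.0 22.0 18.0
30 140.0 244.0 23.0 21.0
40 140.0 245.0 51.0 21.0
50 140.0 244.0 48.0 21.0
60 139.0 244.0 49.0 21.0
70 139.0 242.0 50.0 21.0
80 138.0 242.0 49.0 21.0
90 139.0 241.0 26.0 21.0
tool z -140 x 13.0 22.0 y -30.0 29.0 3234
tool z -130 x 2.0 22.0 y -62.0 61.0 14307
tool z -120 x -1.0 19.0 y -62.0 62.0 11841
tool z -110 x -7.0 19.0 y -57.0 56.0 8903
tool z -100 x -8.0 19.0 y -48.0 47.0 4040
tool z -90 x -10.0 15.0 y -40.0 39.0 5047
tool z -80 x -7.0 15.0 y -33.0 31.0 1462
tool z -70 x -10.0 13.0 y -13.0 13.0 462
tool z -60 x 7.0 12.0 y -14.0 13.0 349
tool z -50 x 7.0 12.0 y -13.0 13.0 294
tool z -40 x 7.0 12.0 y -12.0 12.0 67
(-18, 190, 130, -90) [-0.0159, 0.3326, 0.0946, 0.0005, -0.0006, 0.2499]
(-18, 186, 38, -90) [-0.0159, 0.3268, 0.2172, 0.0005, -0.0006, 0.2499]
```

send_rows(increments=[[-0.005,0.02,0,0,0,0.019],[-0.0159,0.05,0,0,0,0.038],[-0.0159,0.09,0,0,0,0.057],[-0.0159,0.13,0,0,0,0.076],[-0.0159,0.17,0,0,0,0.095],[-0.0159,0.21,0,0,0,0.114],[-0.0159,0.25,0,0,0,0.133],[-0.0159,0.29,0,0,0,0.152],[-0.0159,0.32,0,0,0,0.171],[-0.0159,0.332,0.03,0,0,0.19],[-0.0159,0.332,0.06,0,0,0.209],[-0.0159,0.332,0.09,0,0,0.228],[-0.0159,0.332,0.095,0,0,0.247],[-0.0159,0.332,0.095,0,0,0.25],[-0.0159,0.332,0.095,0,0,0.25],[-0.0159,0.332,0.095,0,0,0.25]])

```text
time_s: 24.77
tool_pos: [0.5791, 0.2137, 0.1305]
ee_rot: [-2.16, -2.278, -0.006]
force: [0.7, 0.4, -0.7]
gripper_width: 0.0001
```

```bash
python3 - <<'E'
from bl import *
o,p,R=cur();print(p,wn(p),o['force'],o['time_s'],o['joint_pos'].round(2))
im,d,c=snap('wrist','w23'); X=cloud(d,c)
g=im.astype(int); rm=(g[...,0]>60)&(g[...,0]>2*g[...,1])&(g[...,0]>2*g[...,2]); P=wn(X[rm]); P=P[np.all(np.isfinite(P),1)];P=P[(abs(P[:,0]+17)<20)&(P[:,2]>50)]
for y0 in range(60,180,10):
    q=P[(P[:,1]>y0)&(P[:,1]<y0+10)]
    if len(q): print(y0,len(q),q[:,2].min().round(),q[:,2].max().round(),q[:,0].min().round(),q[:,0].max().round())
print(P[:,1].max())
rows([(-18,186,36,-90)])
E
```

```text
[0.57908223 0.21368809 0.13049628] [[-17.85789762 189.4902105  130.4962783 ]] [ 0.65758179  0.35416838 -0.66083608] 24.7667 [-0.97  0.59  0.83  1.73 -0.5   1.04  0.08]Traceback (most recent call last):
  File "<stdin>", line 8, in <module>
    return umr_maximum(a, axis, None, out, keepdims, initial, where)
ValueError: zero-size array to reduction operation maximum which has no identity
```

View pics/w23.png

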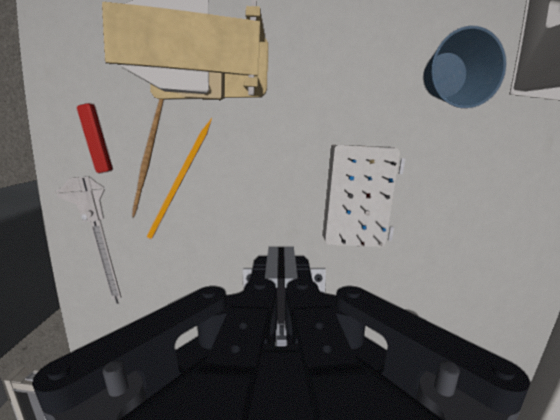

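```bash
python3 - <<'E'
from bl import *
rows([(-18,188,38,-90)]+[(-18,round(60+123*np.sin(t),1),round(-14+123*np.cos(t),1),-90) for t in np.radians([62,55,50,45,40])])
E
```

```text
(-18, 188, 38, -90) [-0.0026, -0.0005, 0.1236, 0.0003, -0.0008, 0.0007]
(-18, np.float64(168.6), np.float64(43.7), -90) [-0.0284, -0.0006, 0.1159, 0.0003, -0.0008, 0.0007]
(-18, np.float64(160.8), np.float64(56.5), -90) [-0.0388, -0.0006, 0.0987, 0.0003, -0.0008, 0.0007]
(-18, np.float64(154.2), np.float64(65.1), -90) [-0.0475, -0.0007, 0.0872, 0.0003, -0.0008, 0.0007]
(-18, np.float64(147.0), np.float64(73.0), -90) [-0.057, -0.0007, 0.0766, 0.0003, -0.0008, 0.0007]
(-18, np.float64(139.1), np.float64(80.2), -90) [-0.0675, -0.0007, 0.067, 0.0003, -0.0008, 0.0007]
```

send_rows(increments=[[0,0,0.03,0,0,0],[-0.0026,0,0.07,0,0,0],[-0.0026,0,0.105,0,0,0],[-0.0026,0,0.122,0,0,0],[-0.0026,0,0.122,0,0,0],[-0.012,0,0.12,0,0,0],[-0.022,0,0.118,0,0,0],[-0.0284,0,0.1159,0,0,0],[-0.0335,0,0.107,0,0,0],[-0.0388,0,0.0987,0,0,0],[-0.0388,0,0.0987,0,0,0]])

```text
time_s: 25.73
tool_pos: [0.5817, 0.1859, 0.0585]
ee_rot: [-2.162, -2.275, -0.013]
force: [-0.4, 1.5, 1.2]
gripper_width: 0.0002
```

```bash
python3 - <<'E'
from bl import *
o,p,R=cur();print(p,wn(p),o['force'],o['time_s'])
for n in('side','scene'):
    im,d,c=snap(n,n+'24'); x0,y0,x1,y1=(210,290,310,365) if n=='side' else (200,115,280,175)
    cv2.imwrite('pics/%s24c.png'%n,cv2.resize(im[y0:y1,x0:x1,::-1],(800,600),interpolation=cv2.INTER_CUBIC))
E
```

```text
[0.58169875 0.1858921  0.05849823] [[-16.60597934 161.59942658  58.49823195]] [-0.44044916  1.53880147  1.23542513] 25.7333
```

View pics/side24c.png

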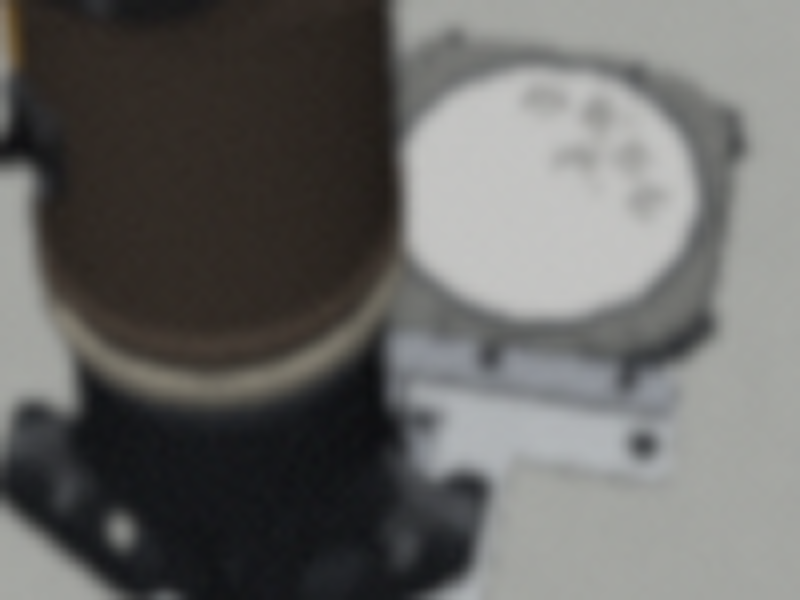

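View pics/scene24c.png

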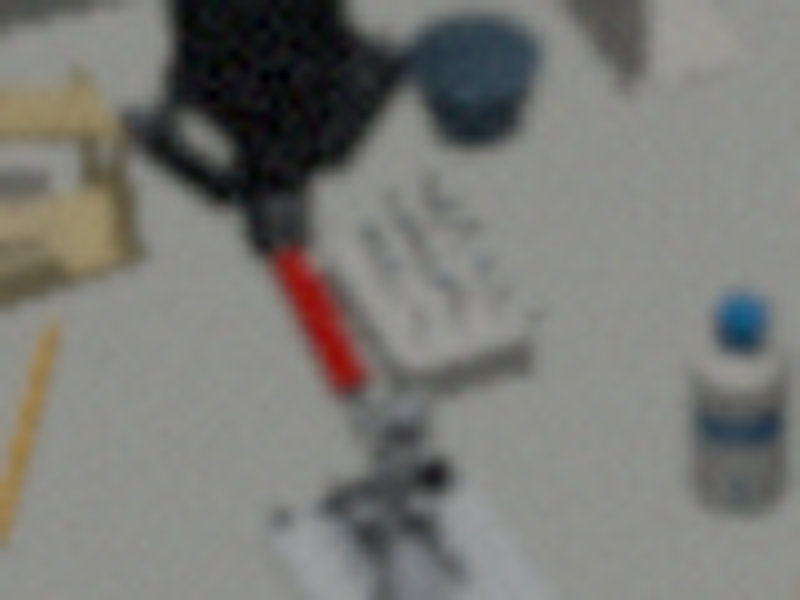

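```bash
python3 - <<'E'
from bl import *
rows([(-18,round(60+123*np.sin(t),1),round(-22+123*np.cos(t),1),-90) for t in np.radians([55,50,45,40,35,30,25,20])])
E
```

```text
(-18, np.float64(160.8), np.float64(48.5), -90) [-0.0006, -0.0004, 0.0113, 0.0003, -0.0009, 0.0003]
(-18, np.float64(154.2), np.float64(57.1), -90) [-0.0093, -0.0004, -0.0002, 0.0003, -0.0009, 0.0003]
(-18, np.float64(147.0), np.float64(65.0), -90) [-0.0189, -0.0004, -0.0108, 0.0003, -0.0009, 0.0003]
(-18, np.float64(139.1), np.float64(72.2), -90) [-0.0293, -0.0004, -0.0204, 0.0003, -0.0009, 0.0003]
(-18, np.float64(130.5), np.float64(78.8), -90) [-0.0408, -0.0004, -0.0293, 0.0003, -0.0009, 0.0003]
(-18, np.float64(121.5), np.float64(84.5), -90) [-0.0527, -0.0005, -0.037, 0.0003, -0.0009, 0.0003]
(-18, np.float64(112.0), np.float64(89.5), -90) [-0.0653, -0.0005, -0.0437, 0.0003, -0.0009, 0.0003]
(-18, np.float64(102.1), np.float64(93.6), -90) [-0.0785, -0.0005, -0.0492, 0.0003, -0.0009, 0.0003]
```

send_rows(increments=[[0.006,0,0.006,0,0,0],[0.004,0,0.011,0,0,0],[-0.0006,0,0.0113,0,0,0],[-0.005,0,0.0055,0,0,0],[-0.0093,0,-0.0002,0,0,0],[-0.014,0,-0.0055,0,0,0],[-0.0189,0,-0.0108,0,0,0],[-0.024,0,-0.0156,0,0,0],[-0.0293,0,-0.0204,0,0,0],[-0.035,0,-0.025,0,0,0],[-0.0408,0,-0.0293,0,0,0],[-0.0468,0,-0.0333,0,0,0],[-0.0527,0,-0.037,0,0,0],[-0.059,0,-0.0405,0,0,0],[-0.0653,0,-0.0437,0,0,0],[-0.0653,0,-0.0437,0,0,0]])

```text
time_s: 27.17
tool_pos: [0.5828, 0.1343, 0.0888]
ee_rot: [-2.165, -2.273, -0.005]
force: [-0.4, -0.7, -0.2]
gripper_width: 0.0001
```

```bash
python3 - <<'E'
from bl import *
o,p,R=cur();print(p,wn(p),o['force'],o['time_s'])
for n in('scene',):
    im,d,c=snap(n,n+'25'); x0,y0,x1,y1=(210,290,310,365) if n=='side' else (200,115,280,175)
    cv2.imwrite('pics/%s25c.png'%n,cv2.resize(im[y0:y1,x0:x1,::-1],(800,600),interpolation=cv2.INTER_CUBIC))
E
```

```text
[0.58282102 0.13432631 0.08875794] [[-18.01076314 110.0405606   88.75793911]] [-0.35052231 -0.65120622 -0.2206398 ] 27.1667
```

View pics/scene25c.png

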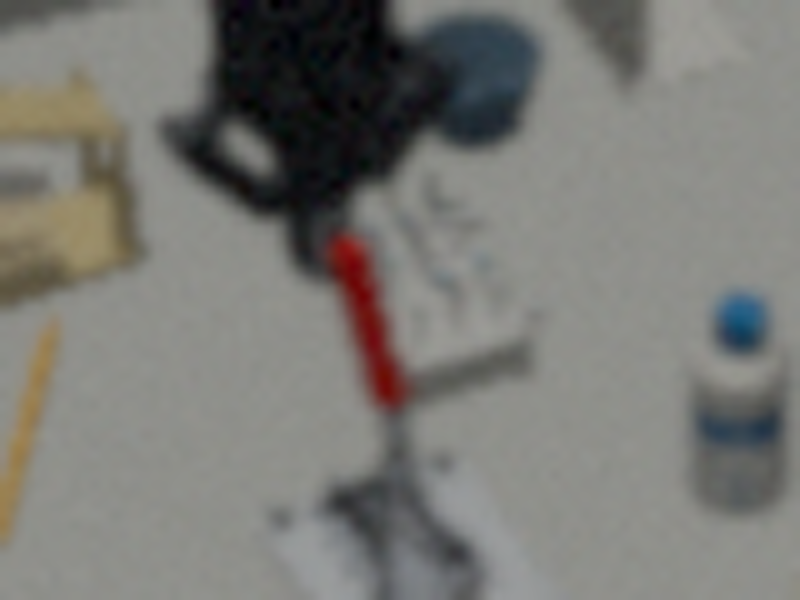

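```bash
python3 - <<'E'
from bl import *
rows([(-18,round(60+123*np.sin(t),1),round(-20+123*np.cos(t),1),-90) for t in np.radians([20,15,10,7,4,2,0,-2,-4])])
E
```

```text
(-18, np.float64(102.1), np.float64(95.6), -90) [-0.0115, 0.0002, -0.0096, 0.0001, -0.0007, 0.0001]
(-18, np.float64(91.8), np.float64(98.8), -90) [-0.0253, 0.0002, -0.0139, 0.0001, -0.0007, 0.0001]
(-18, np.float64(81.4), np.float64(101.1), -90) [-0.0391, 0.0002, -0.0171, 0.0001, -0.0007, 0.0001]
(-18, np.float64(75.0), np.float64(102.1), -90) [-0.0476, 0.0002, -0.0184, 0.0001, -0.0007, 0.0001]
(-18, np.float64(68.6), np.float64(102.7), -90) [-0.0562, 0.0002, -0.0193, 0.0001, -0.0007, 0.0001]
(-18, np.float64(64.3), np.float64(102.9), -90) [-0.0619, 0.0002, -0.0196, 0.0001, -0.0007, 0.0001]
(-18, np.float64(60.0), np.float64(103.0), -90) [-0.0676, 0.0002, -0.0197, 0.0001, -0.0007, 0.0001]
(-18, np.float64(55.7), np.float64(102.9), -90) [-0.0734, 0.0002, -0.0196, 0.0001, -0.0007, 0.0001]
(-18, np.float64(51.4), np.float64(102.7), -90) [-0.0791, 0.0002, -0.0194, 0.0001, -0.0007, 0.0001]
```

send_rows(increments=[[-0.006,0,-0.005,0,0,0],[-0.0115,0,-0.0096,0,0,0],[-0.0185,0,-0.012,0,0,0],[-0.0253,0,-0.0139,0,0,0],[-0.032,0,-0.0157,0,0,0],[-0.0391,0,-0.0171,0,0,0],[-0.0435,0,-0.018,0,0,0],[-0.0476,0,-0.0184,0,0,0],[-0.052,0,-0.019,0,0,0],[-0.0562,0,-0.0193,0,0,0],[-0.0562,0,-0.0193,0,0,0]])

```text
time_s: 28.13
tool_pos: [0.5846, 0.0931, 0.1025]
ee_rot: [-2.163, -2.274, -0.005]
force: [-0.5, 1.0, 0.3]
gripper_width: 0.0001
```

```bash
python3 - <<'E'
from bl import *
o,p,R=cur();print(p,wn(p),o['force'],o['time_s'])
im,d,c=snap('scene','scene26'); X=cloud(d,c)
cv2.imwrite('pics/scene26c.png',cv2.resize(im[115:205,190:310,::-1],(800,600),interpolation=cv2.INTER_CUBIC))
E
```

```text
[0.5846263  0.09314589 0.10251766] [[-18.22468495  68.82114573 102.51765627]] [-0.49386466  0.96510112  0.29214731] 28.1333
```

View pics/scene26c.png

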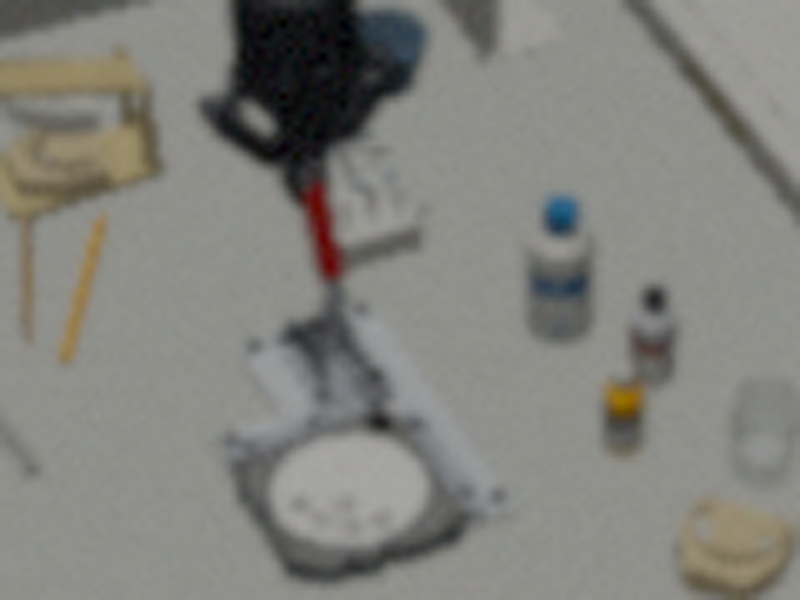

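send_rows(increments=[[-0.003,0,0,0,0,0],[-0.006,0,0,0,0,0],[-0.009,0,0,0,0,0],[-0.012,0,0,0,0,0],[-0.012,0,0,0,0,0]])

```text
time_s: 28.6
tool_pos: [0.5852, 0.0843, 0.1026]
ee_rot: [-2.163, -2.274, -0.005]
force: [0.5, 1.7, 2.2]
gripper_width: -0.0003
```

send_rows(increments=[[-0.002,0,0,0,0,0],[-0.004,0,0,0,0,0],[-0.006,0,0,0,0,0],[-0.006,0,0,0,0,0]])

```text
time_s: 28.93
tool_pos: [0.5853, 0.0796, 0.1024]
ee_rot: [-2.163, -2.274, -0.005]
force: [-0.6, 1.8, 1.3]
gripper_width: 0.0003
```

send_rows(increments=[[-0.002,0,0,0,0,0],[-0.004,0,0,0,0,0],[-0.004,0,0,0,0,0]])

```text
time_s: 29.18
tool_pos: [0.5854, 0.0765, 0.1023]
ee_rot: [-2.164, -2.274, -0.004]
force: [1.4, 1.3, 0.9]
gripper_width: -0.0001
```

```bash
python3 - <<'E'
from bl import *
o,p,R=cur();print(p,wn(p),o['force'],o['time_s'])
im,d,c=snap('scene','scene27')
cv2.imwrite('pics/scene27c.png',cv2.resize(im[115:205,190:310,::-1],(800,600),interpolation=cv2.INTER_CUBIC))
E
```

```text
[0.58535921 0.07646839 0.10233332] [[-18.30952896  52.12776097 102.33331535]] [1.42196307 1.25462014 0.87376714] 29.1833
```

View pics/scene27c.png

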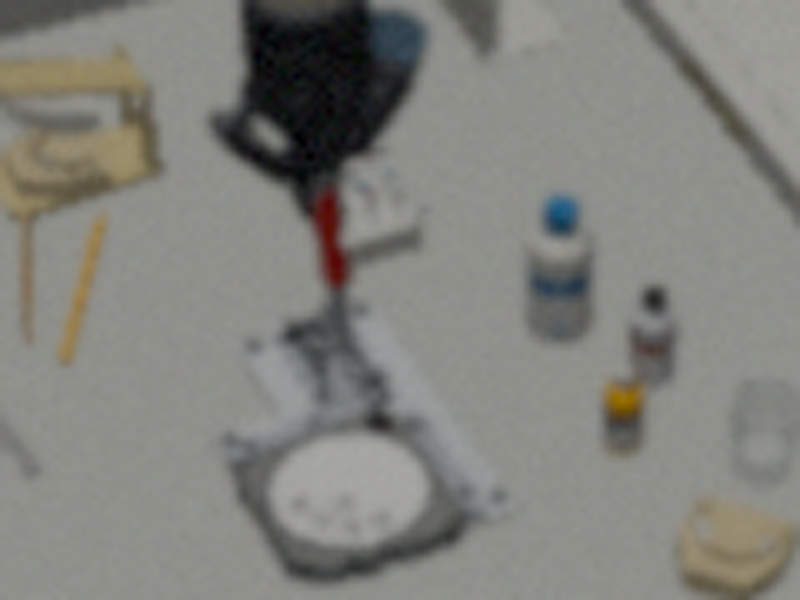

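send_rows(increments=[[-0.002,0,0,0,0,0],[-0.004,0,0,0,0,0],[-0.004,0,0,0,0,0]])

```text
time_s: 29.48
tool_pos: [0.5853, 0.0733, 0.1022]
ee_rot: [-2.164, -2.274, -0.004]
force: [1.0, 0.1, -0.1]
gripper_width: -0.0001
```

send_rows(increments=[[-0.002,0,0,0,0,0],[-0.004,0,0,0,0,0],[-0.004,0,0,0,0,0]])

```text
time_s: 29.73
tool_pos: [0.5856, 0.0708, 0.1023]
ee_rot: [-2.163, -2.274, -0.005]
force: [-0.1, 0.5, -0.6]
gripper_width: 0.0
```

```bash
python3 - <<'E'
from bl import *
o,p,R=cur();print(p,wn(p),o['force'],o['time_s'])
im,d,c=snap('scene','scene28')
cv2.imwrite('pics/scene28c.png',cv2.resize(im[115:205,190:310,::-1],(800,600),interpolation=cv2.INTER_CUBIC))
for f in('scene0','scene26','scene27','scene28'):
    g=load(f)[0].astype(int); rm=(g[...,0]>60)&(g[...,0]>1.8*g[...,1])&(g[...,0]>1.8*g[...,2]); rm[:,:225]=0;rm[:,260:]=0;rm[:130]=0;rm[175:]=0
    v,u=np.nonzero(rm); print(f,len(u),v.min(),v.max(),[ (r,u[v==r].mean().round(1)) for r in range(v.min(),v.max()+1,2) if (v==r).any()])
E
```

```text
[0.585563   0.07081244 0.10226363] [[-18.38301393  46.46862117 102.26363295]] [-0.13876691  0.53248313 -0.63841744] 29.7333
scene0 38 144 158 [(144, np.float64(238.5)), (146, np.float64(239.0)), (148, np.float64(239.0)), (150, np.float64(239.5)), (152, np.float64(240.0)), (154, np.float64(240.0)), (156, np.float64(240.5)), (158, np.float64(240.5))]
scene26 38 142 156 [(142, np.float64(237.0)), (144, np.float64(236.5)), (146, np.float64(237.0)), (148, np.float64(237.5)), (150, np.float64(238.0)), (152, np.float64(239.0)), (154, np.float64(239.0)), (156, np.float64(239.0))]
scene27 39 143 157 [(143, np.float64(239.0)), (145, np.float64(238.5)), (147, np.float64(238.5)), (149, np.float64(239.0)), (151, np.float64(238.5)), (153, np.float64(240.0)), (155, np.float64(240.0)), (157, np.float64(240.0))]
scene28 37 144 157 [(144, np.float64(239.0)), (146, np.float64(239.0)), (148, np.float64(239.0)), (150, np.float64(239.5)), (152, np.float64(240.0)), (154, np.float64(240.0)), (156, np.float64(240.5))]
```

View pics/scene28c.png

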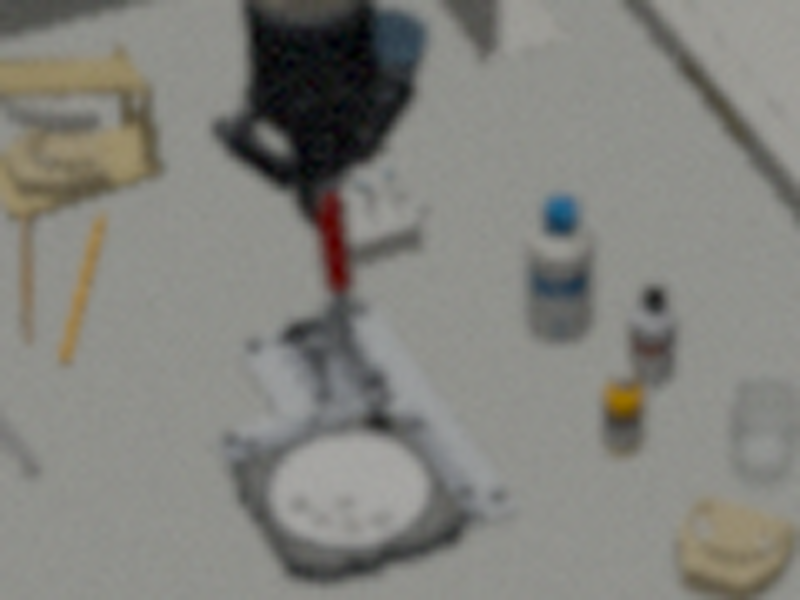

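send_rows(increments=[[-0.002,0,0,0,0,0],[-0.004,0,0,0,0,0],[-0.004,0,0,0,0,0]])

```text
time_s: 30.03
tool_pos: [0.5856, 0.0695, 0.1022]
ee_rot: [-2.16, -2.274, -0.006]
force: [-1.5, 5.1, -0.8]
gripper_width: -0.0001
```

send_rows(increments=[[-0.002,0,0,0,0,0],[-0.004,0,0,0,0,0],[-0.004,0,0,0,0,0]])

```text
time_s: 30.28
tool_pos: [0.5857, 0.0684, 0.102]
ee_rot: [-2.158, -2.275, -0.008]
force: [-1.2, 10.9, -0.3]
gripper_width: -0.0
```

send_rows(increments=[[-0.002,0,0,0,0,0],[-0.003,0,0,0,0,0],[-0.003,0,0,0,0,0]])

```text
time_s: 30.53
tool_pos: [0.5857, 0.0676, 0.102]
ee_rot: [-2.155, -2.275, -0.009]
force: [-0.3, 14.4, -0.9]
gripper_width: 0.0
```

send_rows(increments=[[0.01,0,0,0,0,0],[0.03,0,0,0,0,0],[0.06,0,0,0,0,0],[0.08,0,-0.05,0,0,0],[0.08,0,-0.1,0,0,0],[0.08,0,-0.15,0,0,0],[0.08,0,-0.16,0,0,0],[0.08,0,-0.16,0,0,0]])

```text
time_s: 31.2
tool_pos: [0.5851, 0.1226, 0.2257]
ee_rot: [2.165, 2.277, 0.012]
force: [-0.1, -0.3, -0.1]
gripper_width: -0.0001
```

```bash
python3 - <<'E'
from bl import *
o,p,R=cur();print(p,wn(p),o['force'],o['time_s'])
rows([(-30,-60,223,-90),(-30,-60,223,0)])
E
```

```text
[0.5850591  0.12255203 0.22574012] [[-16.35207962  98.17079357 225.74012452]] [-0.12203767 -0.31984962 -0.10403808] 31.2
(-30, -60, 223, -90) [-0.2109, -0.0185, 0.0024, 0.0009, -0.0008, 0.0002]
(-30, -60, 223, 0) [-0.2109, -0.0185, 0.0024, 0.0014, 0.0001, -0.2498]
```

send_rows(increments=[[-0.02,0,0,0,0,-0.019],[-0.06,0,0,0,0,-0.038],[-0.1,-0.005,0,0,0,-0.057],[-0.14,-0.01,0,0,0,-0.076],[-0.18,-0.015,0,0,0,-0.095],[-0.21,-0.0185,0,0,0,-0.114],[-0.21,-0.0185,0,0,0,-0.133],[-0.21,-0.0185,0,0,0,-0.152],[-0.21,-0.0185,0,0,0,-0.171],[-0.21,-0.0185,0,0,0,-0.19],[-0.21,-0.0185,0,0,0,-0.209],[-0.21,-0.0185,0,0,0,-0.228],[-0.21,-0.0185,0,0,0,-0.247],[-0.21,-0.0185,0,0,0,-0.25],[-0.21,-0.0185,0,0,0,-0.25],[-0.21,-0.0185,0,0,0,-0.25]])

```text
time_s: 32.53
tool_pos: [0.5768, -0.0356, 0.2211]
ee_rot: [0.073, -3.14, -0.007]
force: [-0.1, 0.8, -0.4]
gripper_width: 0.0
```

```bash
python3 - <<'E'
from bl import *
o,p,R=cur();print(p,wn(p),o['force'],o['time_s'])
im,d,c=snap('wrist','w30'); C,r,s=disc(im,d,c); print(C,r,wn(np.r_[C,0])); X=cloud(d,c)
cv2.imwrite('pics/w30c.png',cv2.resize(im[100:250,215:415,::-1],(800,600),interpolation=cv2.INTER_CUBIC))
L=edges(im,d,c,C,NY)
for ax in (0,1):
    pts=[]
    for q in np.arange(-20,26,3.):
        k=abs(L[:,1-ax]-q)<1.6; pts.append((q,L[k,ax].min()))
    pts=np.array(pts); print('edge',np.median(pts[:,1]),'slope deg',np.degrees(np.arctan(np.polyfit(pts[:,0],pts[:,1],1)[0])))
g=im.astype(int); rm=(g[...,0]>60)&(g[...,0]>2*g[...,1])&(g[...,0]>2*g[...,2]); P=wn(X[rm]); P=P[np.all(np.isfinite(P),1)];P=P[(abs(P[:,0]+17)<20)&(P[:,2]>50)]
for z0 in range(90,180,10):
    q=P[(P[:,2]>z0)&(P[:,2]<z0+10)]
    if len(q): print(z0,len(q),q.min(0).round(),q.max(0).round())
im,d,c=snap('side','s30'); cv2.imwrite('pics/s30c.png',cv2.resize(im[240:390,180:380,::-1],(800,600),interpolation=cv2.INTER_CUBIC))
for f in('side0','s30'):
    g=load(f)[0].astype(int); rm=(g[...,0]>60)&(g[...,0]>1.8*g[...,1])&(g[...,0]>1.8*g[...,2]); rm[:,:235]=0;rm[:,275:]=0;rm[:290]=0;rm[340:]=0
    v,u=np.nonzero(rm); print(f,len(u),v.min(),v.max(),u.mean(),v.mean())
E
```

```text
[ 0.57682551 -0.03559565  0.22114424] [[-32.3219228  -59.38378589 221.14423973]] [-0.06915282  0.79768641 -0.35726906] 32.5333
[ 0.55309991 -0.03549268] 48.01447677612305 [[-56.01400096 -58.11884947   0.        ]]
edge -56.47324513758755 slope deg 0.6967011012656655
edge -57.272786969932426 slope deg -0.5843078728704364
90 4 [-26.  22.  99.] [-19.  30. 100.]
100 82 [-26.  21. 100.] [-13.  36. 110.]
110 85 [-26.  23. 110.] [-13.  39. 120.]
120 88 [-26.  25. 120.] [-14.  38. 130.]
130 90 [-27.  27. 130.] [-12.  37. 140.]
140 112 [-26.  28. 140.] [-12.  41. 150.]
150 142 [-26.  30. 150.] [-12.  45. 160.]
160 267 [-26.  32. 160.] [-10.  48. 168.]
side0 113 304 323 254.04424778761063 313.07964601769913
s30 114 305 323 253.90350877192984 313.99122807017545
```

View pics/w30c.png

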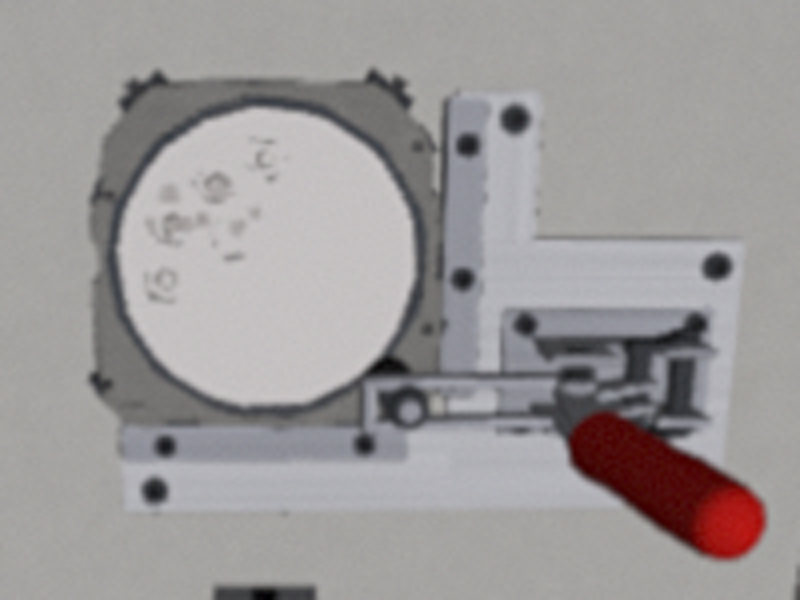

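View pics/s30c.png

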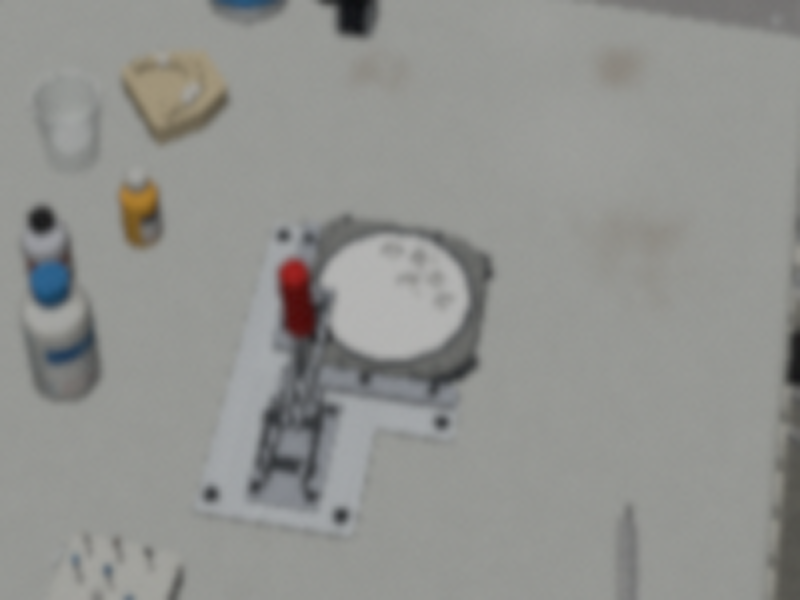

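```bash
cat > chk.py <<'E'
from bl import *
def run(f):
    im,d,c=load(f); X=cloud(d,c); N=wn(X.reshape(-1,3)).reshape(X.shape); z=N[...,2]
    def cross(axis,lo,hi,rng,th,rise):
        # walk: for slices along other axis, subpixel crossing of height th
        out=[]
        for q in rng:
            k=(abs(N[...,1-axis]-q)<1.2)&(N[...,axis]>lo)&(N[...,axis]<hi)
            a=N[...,axis][k]; h=z[k]; 
            if len(a)<6: continue
            # best step location
            s=np.argsort(a); a=a[s];h=h[s]; hi_=(h>th).astype(int)
            if not rise: hi_=1-hi_
            err=[ (hi_[:i].sum()+(1-hi_[i:]).sum()) for i in range(len(a)+1)]
            i=int(np.argmin(err)); 
            if 0<i<len(a): out.append((q,(a[i-1]+a[i])/2))
        out=np.array(out); p=np.polyfit(out[:,0],out[:,1],1); r=out[:,1]-np.polyval(p,out[:,0]); k=abs(r)<1.5; p=np.polyfit(out[k,0],out[k,1],1)
        return np.degrees(np.arctan(p[0])).round(2),out[k,1].mean().round(2),k.sum()
    print(f)
    print(' blank -x edge',cross(0,-125,-100,np.arange(-82,-34,1.5),8,True))
    print(' blank -y edge',cross(1,-128,-104,np.arange(-72,-20,1.5),8,True))
    print(' far fence +x edge',cross(0,5,24,np.arange(-104,-40,1.5),10,False))
    print(' side fence +y edge',cross(1,5,24,np.arange(-104,-40,1.5),10,False))
    print(' plate +x edge',cross(0,20,50,np.arange(-104,20,1.5),3,False))
for f in('w22','w30'): run(f)
E
python3 chk.py
```

```text
w22
 blank -x edge (np.float64(0.05), np.float64(-112.65), np.int64(32))
 blank -y edge (np.float64(-0.8), np.float64(-117.2), np.int64(16))
 far fence +x edge (np.float64(0.25), np.float64(14.89), np.int64(43))
 side fence +y edge (np.float64(-0.0), np.float64(13.58), np.int64(43))
 plate +x edge (np.float64(-0.5), np.float64(35.46), np.int64(83))
w30
 blank -x edge (np.float64(0.3), np.float64(-113.22), np.int64(32))
 blank -y edge (np.float64(-1.18), np.float64(-117.46), np.int64(18))
 far fence +x edge (np.float64(0.13), np.float64(14.87), np.int64(43))
 side fence +y edge (np.float64(-0.23), np.float64(13.45), np.int64(43))
 plate +x edge (np.float64(0.3), np.float64(35.13), np.int64(83))
```

```bash
python3 - <<'E'
from bl import *
rows([(-57,-150,150,-90),(-45,-150,20,-90)])
E
```

```text
(-57, -150, 150, -90) [0.0329, -0.1213, 0.0948, 0.0005, -0.0006, 0.2498]
(-45, -150, 20, -90) [0.0169, -0.122, 0.2681, 0.0005, -0.0006, 0.2498]
```

send_rows(increments=[[0.01,-0.03,0,0,0,0.019],[0.017,-0.06,0,0,0,0.038],[0.017,-0.1,0,0,0,0.057],[0.017,-0.122,0,0,0,0.076],[0.017,-0.122,0.02,0,0,0.095],[0.017,-0.122,0.05,0,0,0.114],[0.017,-0.122,0.08,0,0,0.133],[0.017,-0.122,0.11,0,0,0.152],[0.017,-0.122,0.15,0,0,0.171],[0.017,-0.122,0.19,0,0,0.19],[0.017,-0.122,0.22,0,0,0.209],[0.017,-0.122,0.25,0,0,0.228],[0.017,-0.122,0.268,0,0,0.247],[0.017,-0.122,0.268,0,0,0.25],[0.017,-0.122,0.268,0,0,0.25],[0.017,-0.122,0.268,0,0,0.25]])

```text
time_s: 33.97
tool_pos: [0.5697, -0.1271, 0.0213]
ee_rot: [-2.16, -2.279, -0.005]
force: [-0.7, 0.1, 0.1]
gripper_width: 0.0001
```

```bash
python3 - <<'E'
from bl import *
o,p,R=cur();print(p,wn(p),o['force'],o['time_s'])
im,d,c=snap('wrist','w31'); C,r,s=disc(im,d,c); print(C,r,wn(np.r_[C,0]))
E
sed -i "s/^for f in.*/import sys\nfor f in sys.argv[1:]: run(f)/" chk.py; python3 chk.py w31
```

```text
[ 0.56965662 -0.12712384  0.02134431] [[ -43.96529781 -150.45098505   21.3443098 ]] [-0.66263712  0.12050963  0.06075436] 33.9667
[ 0.55329883 -0.03502191] 48.49127960205078 [[-55.79226755 -57.65838559   0.        ]]
w31
 blank -x edge (np.float64(-0.87), np.float64(-115.02), np.int64(32))
 blank -y edge (np.float64(-0.77), np.float64(-116.76), np.int64(31))
 far fence +x edge (np.float64(-0.09), np.float64(14.22), np.int64(43))Traceback (most recent call last):
  File "chk.py", line 26, in <module>
    for f in sys.argv[1:]: run(f)
                           ~~~^^^
  File "chk.py", line 23, in run
    print(' side fence +y edge',cross(1,5,24,np.arange(-104,-40,1.5),10,False))
                                ~~~~~^^^^^^^^^^^^^^^^^^^^^^^^^^^^^^^^^^^^^^^^^
  File "chk.py", line 17, in cross
    out=np.array(out); p=np.polyfit(out[:,0],out[:,1],1); r=out[:,1]-np.polyval(p,out[:,0]); k=abs(r)<1.5; p=np.polyfit(out[k,0],out[k,1],1)
                                    ~~~^^^^^
IndexError: too many indices for array: array is 1-dimensional, but 2 were indexed
```

View pics/w31.png

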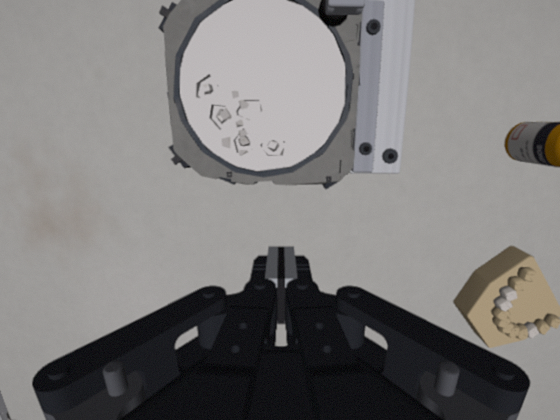

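```bash
python3 - <<'E'
from bl import *
im,d,c=load('w31'); cv2.imwrite('pics/w31c.png',cv2.resize(im[0:200,300:430,::-1],(390,600),interpolation=cv2.INTER_CUBIC))
E
```

```text
(no output)
```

View pics/w31c.png

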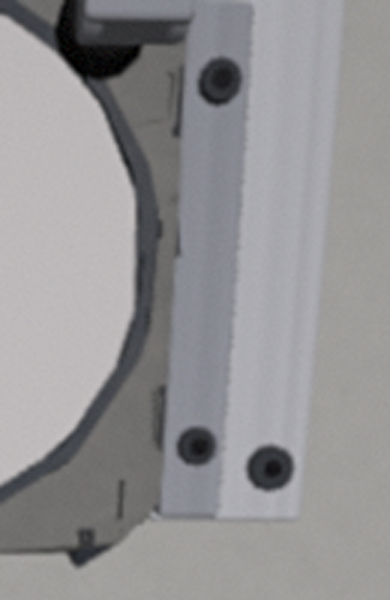

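```bash
python3 - <<'E'
from bl import *
im,d,c=snap('scene','scene32'); X=cloud(d,c); a=load('scene0')[0]
for f,g in(('scene0',a),('scene32',im)):
    g=g.astype(int); rm=(g[...,0]>60)&(g[...,0]>1.8*g[...,1])&(g[...,0]>1.8*g[...,2]); rm[:,:225]=0;rm[:,260:]=0;rm[:130]=0;rm[175:]=0
    v,u=np.nonzero(rm); print(f,len(u),v.min(),v.max(),u.mean(),v.mean())
    b=(g[...,2]>g[...,0]+50); n,l,s,cc=cv2.connectedComponentsWithStats(b.astype(np.uint8)); print([tuple(cc[i].round(1)) for i in range(1,n) if s[i,4]>12 and cc[i][0]<330])
ticket.close_job(); print(arm.get_obs()['time_s'])
E
```

```text
scene0 38 144 158 239.57894736842104 150.6315789473684
[(np.float64(320.7), np.float64(8.5)), (np.float64(273.5), np.float64(146.3)), (np.float64(309.0), np.float64(216.6)), (np.float64(286.7), np.float64(349.8))]
scene32 44 143 157 239.5909090909091 149.5681818181818
[(np.float64(320.6), np.float64(8.8)), (np.float64(273.5), np.float64(146.3)), (np.float64(309.0), np.float64(216.7)), (np.float64(286.6), np.float64(349.7))]
the job is handed in; nothing more can be done
the job is handed in; nothing more can be done
```

The blank is in the nest, flush against both fences, with the clamp locked over it. The job was handed in at about 34 s of the 67 s allowed.

**What I did**
- I swung the clamp fully open with closed fingers.
- I slid the milled blank flat along the worktop with two fingertips, pressing it to about 14 N against each fence in turn.
- I pushed the handle back over centre until it met its stop at about 14 N.

**Last checks**
- **Position:** the blank's centre is at nest x = -56, y = -58 mm, and no gap is visible at the fences.
- **Clamp:** the pad sits on the frame's corner and the handle matches its starting, locked picture to within a pixel (about 2 mm). I did not measure the pad's force.
- **Bystanders:** the bottle, the tin and the turquoise look-alike are unmoved to within 0.2 pixel. I checked the plaster model and the pin block only by eye.

**What failed or disagreed**
- **Tip height:** the fingertips stood about 37 mm higher than the reported TCP, in all three cameras. My first pass at the handle went over it, so I corrected for that.
- **Opening force:** while confirming the clamp was fully open, the fingertips briefly pressed on the handle with 49 N.
- **Handle angle:** it measured about 7 degrees off the text's angles at both ends.
- **Squareness:** my edge measurements disagreed by up to about 1 degree, which I put down to noise and the frame's uneven edge. The close pictures look square.

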